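Find the rejected power module and load the carrier

ROBOT

A 6-joint arm with a two-finger parallel gripper is mounted at the origin on the work surface. World frame = base frame: x ahead of the robot, y to its left, z up, the work surface at z = 0. Lengths are in m, angles in rad, forces in N, time in s.
With the tool pointing down it reaches from about 0.375 to 0.9 m from the base axis. Payload 3.1 kg.
Tool frame: the origin (TCP) lies on the centre line of the jaws, within the pads' length; the fingertips stand robot.tip_reach ahead of it and the grasp point (between the pads) is the TCP (robot.tip_reach is the distance from the TCP to the fingertips, in m); z points along the fingers, y is the direction in which the jaws open and shut (so a half turn about z gives the same grasp; the last joint's range is limited). The gripper opens to 87 mm and grips with 3 to 60 N. Pads are 19 mm wide; open, the fingers measure 117 mm over their backs; the gripper's body (75 mm by 190 mm) begins 51 mm behind the grasp point.
Start: joints at [0.944, 0.527, 1.433, -0, 1.181, -0.178], TCP at [0.271, 0.563, 0.242] pointing down, gripper open.
Joint ranges: [-3.08, 3.08], [-0.75, 2.2], [0.22, 2.44], [-1.43, 4.57], [0, 2.65], [-2.85, 2.85]. Speed limits (rad/s): [2.79, 2.79, 3.14, 3.14, 3.14, 3.14].

INTERFACE

Orientations are given as a unit quaternion [x, y, z, w].
In Python, from rig import telemetry, viewer, robot gives the robot as it stands. The module is installed in compiled form; this text tells all that it offers.
- The arm moves only by the tool step_arm, never from a script. Its argument "targets" is a list of rows, each an object of numbers: "dx", "dy", "dz": the shift along the tool's x, y, z in m; "rx", "ry", "rz": the turn, a rotation vector about the tool's x, y, z in degrees. In form: [{"dx": .., "dy": .., "dz": .., "rx": .., "ry": .., "rz": ..}, ...]. A call has exactly 5 rows; each row is the pose to reach, as a shift and turn from the pose measured when the call began, along the tool's axes at that moment; what a row does not reach only later rows make up. A row lasts 1/8 s, in which the tool goes at most 62.5 mm and 10.7 degrees, less where a joint would pass 70% of its speed; a pose out of reach is approached as far as the arm can. A call with a gripper value outside its range is refused whole. "gripper" is the opening, from 0 (shut) to 1 (fully open), set as the call begins (left out, the last holds). The fingers move at their own pace and stop on an object; "force" is the grip in N (left out, the last holds). Time passes only in rows, so rows that repeat a pose let the fingers close, or fill a call up. It gives the time, the measured TCP pose, the force and the opening at its end, in the units of the state.
- telemetry.get_obs(): the state, without advancing time (a new reading comes with each control period).
- viewer.camera(name): name is "side" or "top" or "wrist"; returns a dict with "img" (400x640x3 uint8, blue, green, red), "depth" (400x640 float32, m along the optical axis (not along the pixel's ray), 0 where there is no reading), "K" (3x3 intrinsics, pixels), "k1" (the pictures are not rectified: a ray, as slopes to the right and down, at radius r is drawn at 1 + k1 r^2 times it, then the intrinsics apply), "R" (3x3) and "t" (3): a world point X has camera coordinates R X + t. Camera axes: x right, y down, z forward; pixel columns grow to the right and rows downward; lengths in m; the calibration is good to about 2 mm. A picture is of the moment at which its call begins.
- robot.hand_in(): hands the job in, once; it reports no verdict.
The state is a dict: "time": time; "q": joint angles; "joint_velocities": joint speeds; "joint_torque": joint torques, N m; "position": TCP position; "tool_rot": TCP orientation; "ft_force": force on the tool from outside, world axes, zero at the start; "moment": the same for the moment, N m; "grip_width": finger opening in m.
Only numpy, scipy, OpenCV 4.12 (cv2) and the standard library are available. Lean on these libraries where they do the work, as an engineer would, in place of code of your own. Each camera call takes 0.05 s, during which the arm holds its last target.

TASK

Turn over every power module on the bench so that its metal baseplate is up: the one whose baseplate bears a big dark cross is a reject and goes flat into the black reject tray, cross up; all the others go flat onto the grey carrier between its two end blocks, baseplate up, in one row lengthwise along the carrier's centre line. Then lower the holed retaining bar over the carrier's two locating pins until it rests flush on both end blocks, and leave the other things on the bench where they are.

Things in the scene. Friction and masses are not known exactly. Their poses are not given: they have to be found in the camera images.
- module_a_c (a point): A power module, 58 mm (its x) x 70 mm (its y, the long way) x 26 mm thick; black plastic case with brass terminal discs on one broad face, bare metal baseplate on the other. Point at the centre of the block, z pointing out of the terminal face (so z down = baseplate up). Starts flat on the bench, terminal face up; about 0.18 kg. Its baseplate is plain (a good module). May be absent in some runs.
- module_b_c (a point): A power module, 58 mm (its x) x 70 mm (its y, the long way) x 26 mm thick; black plastic case with brass terminal discs on one broad face, bare metal baseplate on the other. Point at the centre of the block, z pointing out of the terminal face (so z down = baseplate up). Starts flat on the bench, terminal face up; about 0.18 kg. Its baseplate is plain (a good module). May be absent in some runs.
- module_c_c (a point): A power module, 58 mm (its x) x 70 mm (its y, the long way) x 26 mm thick; black plastic case with brass terminal discs on one broad face, bare metal baseplate on the other. Point at the centre of the block, z pointing out of the terminal face (so z down = baseplate up). Starts flat on the bench, terminal face up; about 0.18 kg. Its baseplate is plain (a good module). May be absent in some runs.
- module_d_c (a point): A power module, 58 mm (its x) x 70 mm (its y, the long way) x 26 mm thick; black plastic case with brass terminal discs on one broad face, bare metal baseplate on the other. Point at the centre of the block, z pointing out of the terminal face (so z down = baseplate up). Starts flat on the bench, terminal face up; about 0.18 kg. This is the reject: a dark 50 mm cross is on its baseplate, hidden underneath at the start; otherwise it looks like the others.
- carrier_floor (a point): Centre of the top face of the fixed grey carrier's base, which is 96 mm (x) x 330 mm (y, the row direction) and 8 mm thick. On it, at y = +145 and -145 mm, stand two end blocks 50 x 26 mm (x, y) and 30 mm high, each with a steel locating pin of 10 mm diameter, 22 mm high with a tapered tip, on top. There is room for three modules between the blocks (about 83 mm pitch); nothing walls in the long sides. z up.
- bar_grip (a point): Centre of the upright grip fin of the loose aluminium retaining bar (0.3 kg). Bar: 50 mm (x) x 316 mm (y) x 6 mm thick, with two 14 mm through holes on its centre line at y = +145 and -145 mm; fin 10 mm (x) x 60 mm (y) and 40 mm high, standing on the middle of the bar. This point is 26 mm above the bar's underside, z up; either way round fits. Starts flat on the bench; seated, the point is 56 mm above the carrier_floor point.
- tray_in (a point): Centre of the inner floor (5 mm above the bench) of the fixed black reject tray, inside 160 mm (x) x 150 mm (y); its walls reach 28 mm above the bench. z up.
- tape: Small roll of tape, 48 mm across, 18 mm high. Loose bystander, not to be disturbed; origin at the centre of its underside unless said.
- flux: Small jar, 40 mm across, 30 mm high. Loose bystander, not to be disturbed; origin at the centre of its underside unless said.
- driver: Screwdriver lying down, origin near its middle, along x. Loose bystander, not to be disturbed; origin at the centre of its underside unless said.
- brush: Small brush lying down, origin near its middle, along x. Loose bystander, not to be disturbed; origin at the centre of its underside unless said.
- spool: Solder spool, 60 mm across, 42 mm high. Loose bystander, not to be disturbed; origin at the centre of its underside unless said.
- meter: Hand-held meter lying flat, 75 x 150 x 32 mm. Loose bystander, not to be disturbed; origin at the centre of its underside unless said.
- tweezers: Steel tweezers lying flat, about 130 mm long. Loose bystander, not to be disturbed; origin at the centre of its underside unless said.
Things that resemble listed ones, but are neither listed nor needed, are in the scene too. What is shaped like the part that bears module_a_c but orange or red is not meant.

How it is judged:
By the outcome, as a careful person would: the job done as asked, in the order asked, and still so for the second after the job is handed in, with the robot touching nothing.
Of module_a, module_b, module_c only 2 to 3 are there at a start; the rules pass over those that are not, and their reading is None.
At some moment in a run one of module_a, module_b, module_c, module_d, bar may be knocked a few centimetres aside while the robot is not near it.
Once in a run the grip may slacken for a moment while it holds something.
It also fails if it takes over 210 s, if anything falls off the work surface, if the arm or the gripper's body presses on something with over 40 N, if the wrist force passes 120 N, or if a joint passes its speed limit or range.

## Working session

There is one attempt and no reset: what is moved stays moved. The work goes in short steps, Python scripts to look and compute and a tool call to move; the robot and the scene stay as the last step left them, time stands still between calls to the robot, and variables do not carry over. Pictures are saved under pics/ and viewed, and the job is handed in when it is done.

Besides the shell and the picture viewer there is one more tool, called by a JSON object that holds its "method" and its "body", one argument or row to a line. step_arm: Moves the arm, as the interface text tells. Its arguments: {"type":"object","properties":{"targets":{"type":"array"},"gripper":{"type":"number"},"force":{"type":"number"}},"required":["targets"]}

```bash
mkdir -p pics; ls -la; cat > h.py <<'E'
import numpy as np, cv2
from scipy.spatial.transform import Rotation as Rot
from rig import telemetry, viewer, robot
def snap(n,f):
    c=viewer.camera(n); cv2.imwrite('pics/'+f,c['img']); np.savez('pics/'+f[:-4]+'.npz',**c); return c
E
python3 - <<'E'
from h import *
for n in ['side','top','wrist']:
    c=snap(n,n+'0.png'); print(n,c['K'].tolist(),c['k1'],c['R'].round(3).tolist(),c['t'])
print(telemetry.get_obs()); print(robot.tip_reach)
E
```

```text
total 12
drwxr-xr-x  3 agent agent 4096 Dec  6 03:35 .
drwxr-xr-x 23 root  root  4096 Dec  6 03:35 ..
drwxr-xr-x  2 agent agent 4096 Dec  6 03:35 pics
side [[421.5400127814901, 0.0, 321.7399866241989], [0.0, 421.5400127814901, 197.95083696737598], [0.0, 0.0, 1.0]] -0.08267728466964423 [[-0.997, -0.079, 0.015], [-0.061, 0.625, -0.778], [0.052, -0.777, -0.628]] [0.4936628  0.08006404 1.19425262]
top [[387.45945872325046, 0.0, 318.02475535857764], [0.0, 387.45945872325046, 201.9241155133003], [0.0, 0.0, 1.0]] 0.008657593144972595 [[0.017, -1.0, -0.015], [-0.995, -0.016, -0.101], [0.101, 0.017, -0.995]] [-0.00139617  0.47400576  0.99673689]
wrist [[326.8433152210821, 0.0, 324.5752353954732], [0.0, 326.8433152210821, 196.22059316179968], [0.0, 0.0, 1.0]] 0.010147256151239976 [[0.433, 0.901, -0.002], [0.866, -0.416, 0.276], [0.248, -0.121, -0.961]] [-0.62382893 -0.03377075  0.38962875]
{'time': 0.15, 'q': array([ 9.43505465e-01,  5.28227861e-01,  1.43358799e+00,  1.67321997e-07,
        1.18144868e+00, -1.78496774e-01]), 'joint_velocities': array([ 8.41251021e-05, -2.95019927e-03, -2.02916682e-03,  1.10644829e-03,
        5.54729288e-04, -1.12331992e-03]), 'joint_torque': array([ 4.93603729e-04, -4.40430093e+01, -1.76842940e+01,  6.33440050e-02,
        5.52935572e-02, -9.19202489e-05]), 'position': array([0.27082849, 0.56268231, 0.24081801]), 'tool_rot': array([ 2.22518517e-01,  9.74928105e-01, -7.68972948e-04, -3.27826919e-04]), 'ft_force': array([-0.06936507,  0.25941342,  0.55971652]), 'moment': array([ 0.0273217 ,  0.04200953, -0.00287913]), 'grip_width': 0.08681154938514804}
0.019
```

View pics/top0.png

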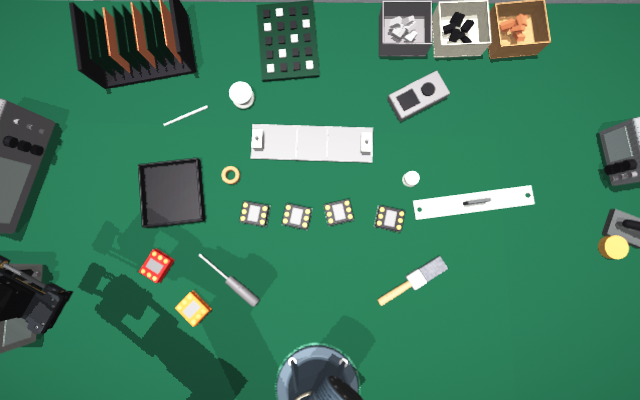

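View pics/side0.png

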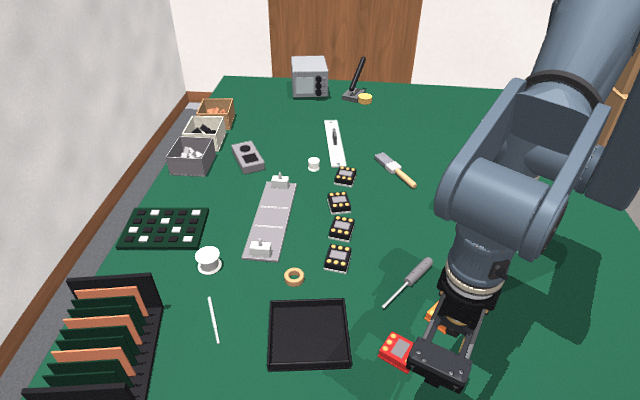

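View pics/wrist0.png

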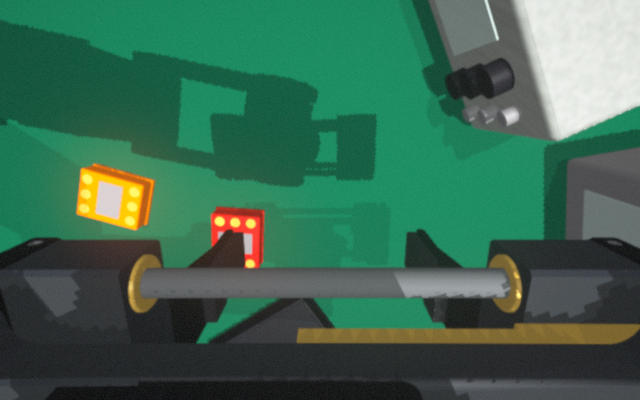

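The top picture shows four black modules with brass discs at px (255,213), (297,215), (339,211) and (391,217). The red one at (157,265) and the orange one at (193,309) are lookalikes and not meant. The tray is at (172,193), the carrier at (312,143) and the bar at (474,202). Next I measure from depth.

```bash
cat >> h.py <<'E'
def cloud(c):
    # world point for every pixel from depth
    K=c['K'];k1=float(c['k1']);R=c['R'];t=c['t'];d=c['depth']
    v,u=np.mgrid[0:400,0:640].astype(float)
    pts=np.stack([u.ravel(),v.ravel()],1)[:,None,:]
    n=cv2.undistortPoints(pts,K,np.array([k1,0,0,0,0.]))[:,0,:]
    z=d.ravel().astype(float)
    X=np.stack([n[:,0]*z,n[:,1]*z,z],1)
    W=(X-t)@R
    W[z<=0]=np.nan
    return W.reshape(400,640,3)
def proj(c,P):
    K=c['K'];rv,_=cv2.Rodrigues(c['R'])
    return cv2.projectPoints(np.atleast_2d(np.asarray(P,float)),rv,c['t'],K,np.array([float(c['k1']),0,0,0,0.]))[0][:,0,:]
def topmap(c,x0,x1,y0,y1,res=0.001):
    # orthophoto at plane z (list) resampled
    pass
def ortho(c,z,x0,x1,y0,y1,s=500):
    # px per m s ; rows: x decreasing downward (x1 at the top), cols: y decreasing to the right
    H=int((x1-x0)*s);Wd=int((y1-y0)*s)
    r,cc=np.mgrid[0:H,0:Wd]
    P=np.stack([x1-r/s,y1-cc/s,np.full(r.shape,z)],-1).reshape(-1,3)
    m=proj(c,P).reshape(H,Wd,2).astype(np.float32)
    return cv2.remap(c['img'],m[...,0],m[...,1],cv2.INTER_LINEAR)
E
python3 - <<'E'
from h import *
c=dict(np.load('pics/top0.npz'))
W=cloud(c)
for u,v in [(100,250),(350,300),(255,213),(297,215),(339,211),(391,217),(172,193),(312,143),(285,143),(345,150),(258,139),(367,143),(474,202),(440,205),(500,198),(157,265),(193,309)]:
    print((u,v),W[v,u].round(4))
o=ortho(c,0.026,0.3,0.72,-0.33,0.33,1200)
cv2.imwrite('pics/ortho0.png',o); print(o.shape)
E
```

```text
(100, 250) [ 0.3377  0.5895 -0.0015]
(350, 300) [ 0.2193 -0.0814  0.0018]
(255, 213) [0.442  0.1719 0.024 ]
(297, 215) [0.4386 0.0612 0.0231]
(339, 211) [ 0.4508 -0.049   0.0249]
(391, 217) [ 0.4372 -0.1848  0.0255]
(172, 193) [0.4942 0.4028 0.0026]
(312, 143) [0.6365 0.0259 0.0074]
(285, 143) [0.6345 0.099  0.0111]
(345, 150) [ 0.6186 -0.064   0.0059]
(258, 139) [0.6374 0.168  0.0382]
(367, 143) [ 0.6309 -0.1202  0.0364]
(474, 202) [ 0.4779 -0.3931  0.0455]
(440, 205) [ 0.4727 -0.3183  0.0058]
(500, 198) [ 0.494  -0.4775  0.0049]
(157, 265) [0.3023 0.4227 0.0243]
(193, 309) [0.1927 0.3222 0.0268]
(504, 792, 3)
```

View pics/ortho0.png

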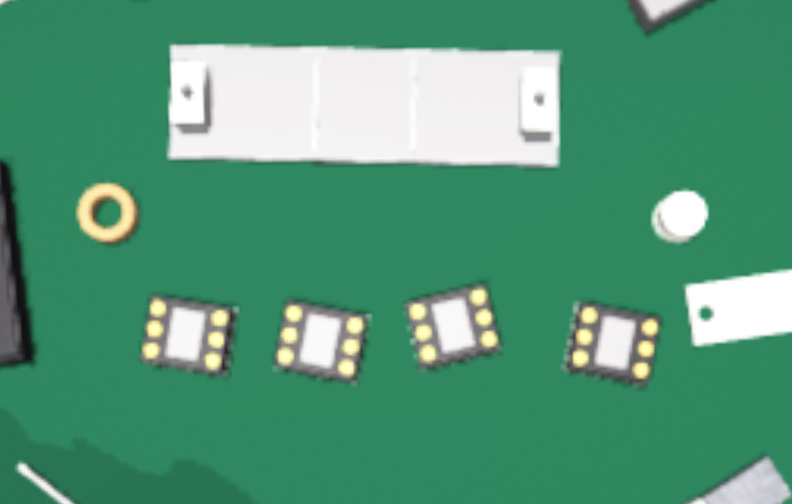

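```bash
cat >> h.py <<'E'
def nong(o):
    hsv=cv2.cvtColor(o,cv2.COLOR_BGR2HSV)
    g=(hsv[...,0]>60)&(hsv[...,0]<95)&(hsv[...,1]>90)
    return (~g).astype(np.uint8)
def rects(c,z,box,s=2000,amin=0.0005,amax=0.05):
    x0,x1,y0,y1=box
    o=ortho(c,z,x0,x1,y0,y1,s); m=cv2.morphologyEx(nong(o),cv2.MORPH_OPEN,np.ones((5,5),np.uint8))
    out=[]
    for k in cv2.findContours(m,cv2.RETR_EXTERNAL,cv2.CHAIN_APPROX_NONE)[0]:
        A=cv2.contourArea(k)/s/s
        if A<amin or A>amax: continue
        (cx,cy),(w,h),a=cv2.minAreaRect(k)
        bp=cv2.boxPoints(((cx,cy),(w,h),a))
        bw=np.stack([x1-bp[:,1]/s,y1-bp[:,0]/s],1)
        e1=bw[1]-bw[0];e2=bw[2]-bw[1]
        L=e1 if np.linalg.norm(e1)>np.linalg.norm(e2) else e2
        yaw=np.degrees(np.arctan2(-L[0],L[1])); yaw=(yaw+90)%180-90   # long axis = y_m ; yaw about z
        out.append((bw.mean(0),sorted([np.linalg.norm(e1),np.linalg.norm(e2)]),yaw,A))
    return o,out
E
python3 - <<'E'
from h import *
c=dict(np.load('pics/top0.npz'))
for z,box in [(.026,(.37,.52,-.24,.24)),(.008,(.55,.72,-.2,.23)),(.006,(.44,.53,-.6,-.24)),(.005,(.38,.60,.28,.52))]:
    o,r=rects(c,z,box)
    print(z)
    for q in r: print(np.round(q[0],4),np.round(q[1],4),round(q[2],2),round(q[3],5))
# carrier close ups
o=ortho(c,.038,.58,.69,-.2,.22,1800); cv2.imwrite('pics/car0.png',o)
W=cloud(c)
s=c; print('side cam', -dict(np.load('pics/side0.npz'))['R'].T@dict(np.load('pics/side0.npz'))['t'], 'top', -c['R'].T@c['t'])
for (x,y) in [(.38,0),(.5,0),(.52,-.1),(.35,-.05),(.55,.2)]:
    u,v=proj(c,[x,y,0])[0].astype(int); print(x,y,W[v,u].round(4))
E
```

```text
0.026
[ 0.4338 -0.1792] [0.0602 0.0741] -11.61 0.00419
[0.4353 0.0625] [0.0596 0.0721] -10.82 0.00404
[0.4407 0.1731] [0.0586 0.0753] -8.84 0.00419
[ 0.4479 -0.0465] [0.0597 0.0722] 13.65 0.00405
0.008
[0.6372 0.0273] [0.1004 0.3329] -1.06 0.0327
0.006
[ 0.4823 -0.4059] [0.0549 0.321 ] 8.5 0.01684
0.005
[0.4964 0.4052] [0.17   0.1748] -82.54 0.02917
side cam [0.43506538 0.91654225 0.80437612] top [ 0.37109543 -0.01102944  1.03939134]
0.38 0 [ 0.3823  0.0027 -0.0033]
0.5 0 [ 0.5012  0.002  -0.0041]
0.52 -0.1 [ 0.5216 -0.0979 -0.0018]
0.35 -0.05 [ 0.3513 -0.0485  0.0005]
0.55 0.2 [ 0.553   0.2023 -0.0026]
```

View pics/car0.png

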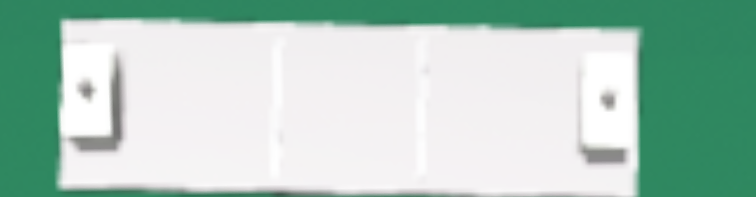

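```bash
cat >> h.py <<'E'
R0=np.array([[0,1,0],[1,0,0],[0,0,-1.]])
def pose(psi,tau):
    return Rot.from_euler('z',psi,degrees=True).as_matrix()@Rot.from_euler('x',tau,degrees=True).as_matrix()@R0
def delta(p,psi,tau,back=0.0,obs=None,n=1):
    o=obs or telemetry.get_obs()
    Rc=Rot.from_quat(o['tool_rot']).as_matrix(); Rt=pose(psi,tau); p=np.asarray(p,float)-back*Rt[:,2]
    d=Rc.T@(p-o['position']); rv=Rot.from_matrix(Rc.T@Rt).as_rotvec(degrees=True)
    print('to',p.round(4),'psi',psi,'tau',tau,'| d',(d*1000).round(1),'mm  r',rv.round(2),'|d|',round(np.linalg.norm(d),3),'ang',round(np.linalg.norm(rv),1))
def state():
    o=telemetry.get_obs(); R=Rot.from_quat(o['tool_rot']).as_matrix()
    tau=np.degrees(np.arcsin(np.clip(R[2,0],-1,1))); psi=np.degrees(np.arctan2(R[1,1],R[0,1]))
    print('t',round(o['time'],2),'p',o['position'].round(4),'psi',psi.round(1),'tau',tau.round(1),'F',o['ft_force'].round(1),'w',round(o['grip_width'],4),'q',o['q'].round(2))
def mod(c0,yaw,dy,z):
    a=np.radians(yaw); return np.array([c0[0]-np.sin(a)*dy,c0[1]+np.cos(a)*dy,z])
E
python3 - <<'E'
from h import *
state()
delta(mod((.4417,.1755),-8.8,.015,.024),-8.8,-20,.10)
E
```

```text
t 0.15 p [0.2708 0.5627 0.2408] psi 64.3 tau 0.0 F [-0.1  0.3  0.6] w 0.0868 q [ 0.94  0.53  1.43  0.    1.18 -0.18]
to [0.4492 0.2241 0.118 ] psi -8.8 tau -20 | d [-307.7 -227.4  123.1] mm  r [ 12.66 -17.16  72.31] |d| 0.402 ang 75.4
```

{"method": "step_arm", "body": {
  "targets": [
    {"dx": -60, "dy": 0, "dz": 0, "rx": 0, "ry": 0, "rz": 0},
    {"dx": 0, "dy": 0, "dz": 0, "rx": 0, "ry": 0, "rz": 0},
    {"dx": 0, "dy": 0, "dz": 0, "rx": 0, "ry": 0, "rz": 0},
    {"dx": 0, "dy": 0, "dz": 0, "rx": 0, "ry": 0, "rz": 0},
    {"dx": 0, "dy": 0, "dz": 0, "rx": 0, "ry": 0, "rz": 0}
  ],
  "gripper": 0.92,
  "force": 35
}}

```text
time: 0.78
position: [0.2705, 0.5629, 0.2407]
tool_rot: [0.222, 0.975, -0.001, -0.0]
ft_force: [0.4, -0.2, -0.2]
grip_width: 0.0799
```

I typed millimetres by mistake. The row limit and the rows that followed brought the tool back, so nothing changed. All shifts from here are in metres.

{"method": "step_arm", "body": {
  "targets": [
    {"dx": -0.045, "dy": -0.033, "dz": 0.0, "rx": 1.8, "ry": -2.4, "rz": 10.2},
    {"dx": -0.09, "dy": -0.066, "dz": 0.02, "rx": 3.6, "ry": -4.9, "rz": 20.5},
    {"dx": -0.135, "dy": -0.1, "dz": 0.04, "rx": 5.4, "ry": -7.3, "rz": 30.7},
    {"dx": -0.18, "dy": -0.133, "dz": 0.06, "rx": 7.2, "ry": -9.8, "rz": 41},
    {"dx": -0.225, "dy": -0.166, "dz": 0.08, "rx": 9, "ry": -12.2, "rz": 51}
  ]
}}

```text
time: 1.4
position: [0.4022, 0.3148, 0.1608]
tool_rot: [0.619, 0.775, -0.097, 0.084]
ft_force: [1.0, 0.0, 0.5]
grip_width: 0.0803
```

```bash
python3 - <<'E'
from h import *
state()
delta(mod((.4417,.1755),-8.8,.015,.024),-8.8,-20,.10)
E
```

```text
t 1.4 p [0.4022 0.3148 0.1608] psi 12.5 tau -14.5 F [1.  0.  0.5] w 0.0803 q [ 0.57  0.56  1.69 -0.26  1.04  0.49]
to [0.4492 0.2241 0.118 ] psi -8.8 tau -20 | d [-85.1  28.3  65. ] mm  r [ 3.81 -4.88 21.11] |d| 0.111 ang 22.0
```

{"method": "step_arm", "body": {
  "targets": [
    {"dx": -0.035, "dy": 0.012, "dz": 0.025, "rx": 1.5, "ry": -2, "rz": 9},
    {"dx": -0.07, "dy": 0.024, "dz": 0.052, "rx": 3, "ry": -4, "rz": 17},
    {"dx": -0.085, "dy": 0.028, "dz": 0.065, "rx": 3.8, "ry": -4.9, "rz": 21.1},
    {"dx": -0.085, "dy": 0.028, "dz": 0.065, "rx": 3.8, "ry": -4.9, "rz": 21.1},
    {"dx": -0.085, "dy": 0.028, "dz": 0.065, "rx": 3.8, "ry": -4.9, "rz": 21.1}
  ]
}}

```text
time: 2.02
position: [0.4487, 0.2249, 0.1183]
tool_rot: [0.747, 0.642, -0.131, 0.113]
ft_force: [-0.4, -0.4, -0.4]
grip_width: 0.0802
```

```bash
python3 - <<'E'
from h import *
state()
snap('wrist','w1.png'); snap('top','t1.png'); s=snap('side','s1.png')
c=dict(np.load('pics/top0.npz'))
E
```

```text
t 2.02 p [0.4487 0.2249 0.1183] psi -8.7 tau -20.0 F [-0.4 -0.4 -0.4] w 0.0802 q [ 0.41  0.65  1.7  -0.35  1.01  0.78]
```

View pics/w1.png

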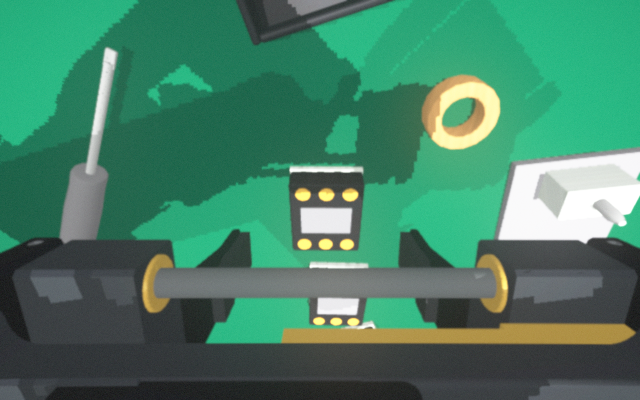

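View pics/s1.png

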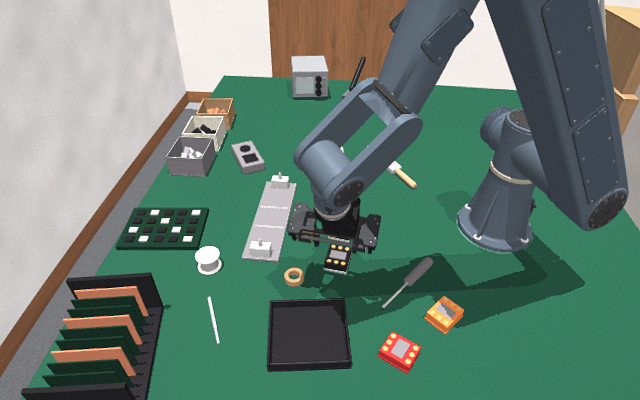

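The wrist picture shows the black module with brass discs at (326,210), centred between the open jaws. The tape is at (460,112), clear of them. I'm descending.

```bash
python3 - <<'E'
from h import *
delta(mod((.4417,.1755),-8.8,.015,.024),-8.8,-20)
E
```

```text
to [0.444  0.1903 0.024 ] psi -8.8 tau -20 | d [ -0.7   0.6 100.9] mm  r [ 0.1  -0.02  0.11] |d| 0.101 ang 0.1
```

{"method": "step_arm", "body": {
  "targets": [
    {"dx": 0, "dy": 0, "dz": 0.04, "rx": 0, "ry": 0, "rz": 0},
    {"dx": -0.001, "dy": 0.001, "dz": 0.075, "rx": 0, "ry": 0, "rz": 0},
    {"dx": -0.001, "dy": 0.001, "dz": 0.095, "rx": 0, "ry": 0, "rz": 0},
    {"dx": -0.001, "dy": 0.001, "dz": 0.101, "rx": 0, "ry": 0, "rz": 0},
    {"dx": -0.001, "dy": 0.001, "dz": 0.101, "rx": 0, "ry": 0, "rz": 0}
  ]
}}

```text
time: 2.8
position: [0.4446, 0.1904, 0.0243]
tool_rot: [0.747, 0.642, -0.131, 0.114]
ft_force: [0.1, -0.2, 0.2]
grip_width: 0.08
```

{"method": "step_arm", "body": {
  "targets": [
    {"dx": 0, "dy": 0, "dz": 0, "rx": 0, "ry": 0, "rz": 0},
    {"dx": 0, "dy": 0, "dz": 0, "rx": 0, "ry": 0, "rz": 0},
    {"dx": 0, "dy": 0, "dz": 0, "rx": 0, "ry": 0, "rz": 0},
    {"dx": 0, "dy": 0, "dz": 0, "rx": 0, "ry": 0, "rz": 0},
    {"dx": 0, "dy": 0, "dz": 0, "rx": 0, "ry": 0, "rz": 0}
  ],
  "gripper": 0.5,
  "force": 40
}}

```text
time: 3.42
position: [0.4449, 0.1907, 0.0248]
tool_rot: [0.747, 0.642, -0.13, 0.114]
ft_force: [-0.6, 2.1, 5.5]
grip_width: 0.058
```

```bash
python3 - <<'E'
from h import *
state()
snap('wrist','w2.png')
E
```

```text
t 3.42 p [0.4449 0.1907 0.0248] psi -8.6 tau -19.9 F [-0.6  2.1  5.5] w 0.058 q [ 0.35  0.79  1.79 -0.44  0.78  0.85]
```

View pics/w2.png

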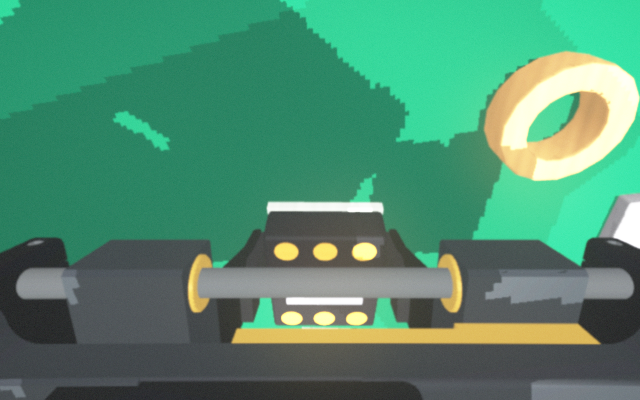

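```bash
python3 - <<'E'
from h import *
delta((.445,.190,.13),-8.7,25)
E
```

```text
to [0.445 0.19  0.13 ] psi -8.7 tau 25 | d [-36.5   0.5 -98.7] mm  r [ 0.13 44.93  0.1 ] |d| 0.105 ang 44.9
```

{"method": "step_arm", "body": {
  "targets": [
    {"dx": -0.01, "dy": 0, "dz": -0.03, "rx": 0, "ry": 5, "rz": 0},
    {"dx": -0.02, "dy": 0, "dz": -0.06, "rx": 0, "ry": 15, "rz": 0},
    {"dx": -0.03, "dy": 0, "dz": -0.085, "rx": 0, "ry": 25, "rz": 0},
    {"dx": -0.036, "dy": 0, "dz": -0.099, "rx": 0, "ry": 35, "rz": 0},
    {"dx": -0.036, "dy": 0, "dz": -0.099, "rx": 0, "ry": 45, "rz": 0}
  ]
}}

```text
time: 4.1
position: [0.4422, 0.191, 0.1286]
tool_rot: [0.746, 0.643, 0.127, -0.116]
ft_force: [-0.7, 0.4, -2.3]
grip_width: 0.0576
```

```bash
python3 - <<'E'
from h import *
state()
delta((.445,.170,.10),-8.7,70)
E
```

```text
t 4.1 p [0.4422 0.191  0.1286] psi -8.4 tau 19.8 F [-0.7  0.4 -2.3] w 0.0576 q [-0.04  0.52  2.    0.58  0.67 -0.36]
to [0.445 0.17  0.1  ] psi -8.7 tau 70 | d [-28.8   6.1  20. ] mm  r [-0.59 50.21 -0.11] |d| 0.036 ang 50.2
```

{"method": "step_arm", "body": {
  "targets": [
    {"dx": 0, "dy": 0.001, "dz": 0, "rx": 0, "ry": 10, "rz": 0},
    {"dx": -0.01, "dy": 0.002, "dz": 0.005, "rx": 0, "ry": 20, "rz": 0},
    {"dx": -0.015, "dy": 0.004, "dz": 0.01, "rx": 0, "ry": 30, "rz": 0},
    {"dx": -0.025, "dy": 0.006, "dz": 0.015, "rx": 0, "ry": 40, "rz": 0},
    {"dx": -0.028, "dy": 0.006, "dz": 0.02, "rx": 0, "ry": 50, "rz": 0}
  ]
}}

```text
time: 4.72
position: [0.4462, 0.169, 0.0994]
tool_rot: [0.627, 0.537, 0.426, -0.37]
ft_force: [-0.0, 0.4, -2.7]
grip_width: 0.0578
```

```bash
python3 - <<'E'
from h import *
state()
snap('wrist','w3.png');snap('side','s3.png')
delta((.445,.170,.060),-8.7,70)
E
```

```text
t 4.72 p [0.4462 0.169  0.0994] psi -8.5 tau 68.8 F [-0.   0.4 -2.7] w 0.0578 q [-0.5   0.98  2.09  1.19  1.23 -1.49]
to [0.445 0.17  0.06 ] psi -8.7 tau 70 | d [-31.3   0.1  13.9] mm  r [-0.41  1.41 -0.97] |d| 0.034 ang 1.8
```

View pics/s3.png

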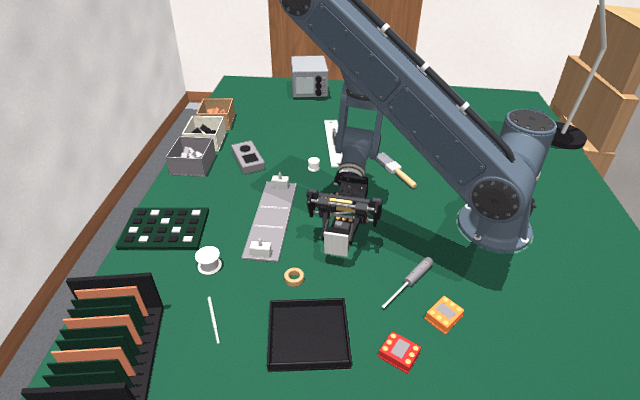

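View pics/w3.png

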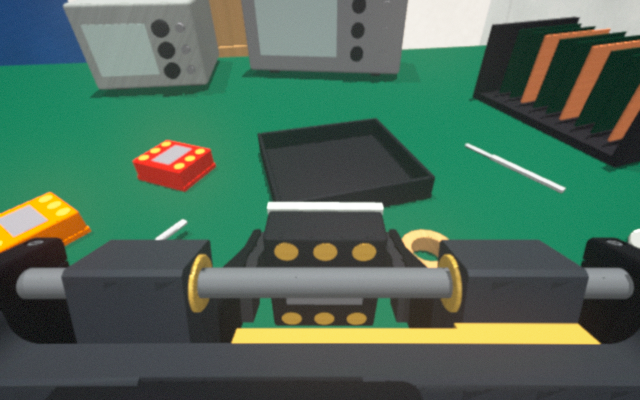

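The side picture shows a plain bright baseplate at (336,243), so this is a good module. I'm lowering it to stand on its end.

{"method": "step_arm", "body": {
  "targets": [
    {"dx": -0.015, "dy": 0, "dz": 0.007, "rx": -0.2, "ry": 1.4, "rz": -0.5},
    {"dx": -0.031, "dy": 0, "dz": 0.014, "rx": -0.4, "ry": 1.4, "rz": -1},
    {"dx": -0.037, "dy": 0, "dz": 0.016, "rx": -0.4, "ry": 1.4, "rz": -1},
    {"dx": -0.037, "dy": 0, "dz": 0.016, "rx": -0.4, "ry": 1.4, "rz": -1},
    {"dx": -0.037, "dy": 0, "dz": 0.016, "rx": -0.4, "ry": 1.4, "rz": -1}
  ]
}}

```text
time: 5.45
position: [0.4449, 0.1701, 0.055]
tool_rot: [0.621, 0.535, 0.435, -0.373]
ft_force: [0.0, 0.6, -0.9]
grip_width: 0.0579
```

```bash
python3 - <<'E'
from h import *
state()
delta((.445,.170,.050),-8.7,70)
E
```

```text
t 5.45 p [0.4449 0.1701 0.055 ] psi -8.6 tau 69.9 F [ 0.   0.6 -0.9] w 0.0579 q [-0.5   1.1   2.07  1.23  1.21 -1.6 ]
to [0.445 0.17  0.05 ] psi -8.7 tau 70 | d [-4.7  0.1  1.6] mm  r [-0.03  0.08  0.13] |d| 0.005 ang 0.2
```

{"method": "step_arm", "body": {
  "targets": [
    {"dx": -0.001, "dy": 0, "dz": 0.0005, "rx": 0, "ry": 0, "rz": 0},
    {"dx": -0.002, "dy": 0, "dz": 0.001, "rx": 0, "ry": 0, "rz": 0},
    {"dx": -0.003, "dy": 0, "dz": 0.001, "rx": 0, "ry": 0, "rz": 0},
    {"dx": -0.003, "dy": 0, "dz": 0.001, "rx": 0, "ry": 0, "rz": 0},
    {"dx": -0.003, "dy": 0, "dz": 0.001, "rx": 0, "ry": 0, "rz": 0}
  ]
}}

```text
time: 6.08
position: [0.4449, 0.17, 0.0517]
tool_rot: [0.621, 0.535, 0.435, -0.373]
ft_force: [-0.1, 0.3, -2.2]
grip_width: 0.0579
```

```bash
python3 - <<'E'
from h import *
state()
snap('side','s4.png')
E
```

```text
t 6.08 p [0.4449 0.17   0.0517] psi -8.6 tau 69.9 F [-0.1  0.3 -2.2] w 0.0579 q [-0.5   1.1   2.06  1.23  1.21 -1.6 ]
```

Not in contact yet.

{"method": "step_arm", "body": {
  "targets": [
    {"dx": -0.001, "dy": 0, "dz": 0.0004, "rx": 0, "ry": 0, "rz": 0},
    {"dx": -0.002, "dy": 0, "dz": 0.0008, "rx": 0, "ry": 0, "rz": 0},
    {"dx": -0.003, "dy": 0, "dz": 0.001, "rx": 0, "ry": 0, "rz": 0},
    {"dx": -0.003, "dy": 0, "dz": 0.001, "rx": 0, "ry": 0, "rz": 0},
    {"dx": -0.003, "dy": 0, "dz": 0.001, "rx": 0, "ry": 0, "rz": 0}
  ]
}}

```text
time: 6.75
position: [0.4449, 0.1702, 0.0508]
tool_rot: [0.62, 0.533, 0.437, -0.374]
ft_force: [-1.2, -4.4, 7.4]
grip_width: 0.0572
```

{"method": "step_arm", "body": {
  "targets": [
    {"dx": 0.001, "dy": 0, "dz": 0, "rx": 0, "ry": 0, "rz": 0},
    {"dx": 0.001, "dy": 0, "dz": 0, "rx": 0, "ry": 0, "rz": 0},
    {"dx": 0.001, "dy": 0, "dz": 0, "rx": 0, "ry": 0, "rz": 0},
    {"dx": 0.001, "dy": 0, "dz": 0, "rx": 0, "ry": 0, "rz": 0},
    {"dx": 0.001, "dy": 0, "dz": 0, "rx": 0, "ry": 0, "rz": 0}
  ],
  "gripper": 0.9
}}

```text
time: 7.38
position: [0.4449, 0.1706, 0.0516]
tool_rot: [0.62, 0.533, 0.437, -0.374]
ft_force: [-0.3, 0.1, 0.8]
grip_width: 0.0779
```

{"method": "step_arm", "body": {
  "targets": [
    {"dx": 0, "dy": 0, "dz": -0.02, "rx": 0, "ry": 0, "rz": 0},
    {"dx": 0, "dy": 0, "dz": -0.04, "rx": 0, "ry": 0, "rz": 0},
    {"dx": 0, "dy": 0, "dz": -0.06, "rx": 0, "ry": 0, "rz": 0},
    {"dx": 0, "dy": 0, "dz": -0.06, "rx": 0, "ry": 0, "rz": 0},
    {"dx": 0, "dy": 0, "dz": -0.06, "rx": 0, "ry": 0, "rz": 0}
  ]
}}

```text
time: 8.0
position: [0.4362, 0.1152, 0.0719]
tool_rot: [0.62, 0.533, 0.437, -0.374]
ft_force: [0.0, 0.8, -0.4]
grip_width: 0.0784
```

```bash
python3 - <<'E'
from h import *
state()
snap('side','s5.png'); snap('wrist','w5.png')
E
```

```text
t 8.0 p [0.4362 0.1152 0.0719] psi -8.7 tau 70.3 F [ 0.   0.8 -0.4] w 0.0784 q [-0.63  1.06  2.06  1.08  1.24 -1.55]
```

View pics/s5.png

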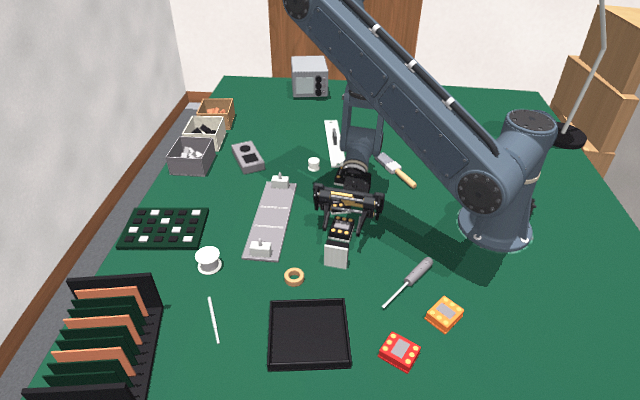

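View pics/w5.png

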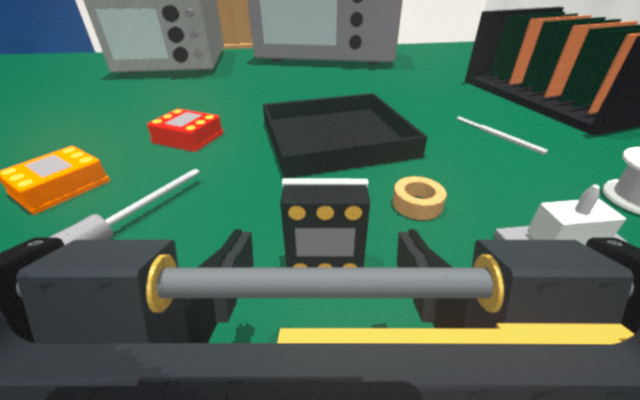

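The module stands upright: top edge at (325,182) in the wrist view, plain plate at (336,255) in the side view. Now I go round to its +y side.

```bash
python3 - <<'E'
from h import *
delta((.44,.14,.22),-8.7,20)
E
```

```text
to [0.44 0.14 0.22] psi -8.7 tau 20 | d [147.8   0.6 -26.8] mm  r [  0.   -50.27   0.12] |d| 0.15 ang 50.3
```

{"method": "step_arm", "body": {
  "targets": [
    {"dx": 0.05, "dy": 0, "dz": -0.03, "rx": 0, "ry": -10, "rz": 0},
    {"dx": 0.1, "dy": 0, "dz": -0.03, "rx": 0, "ry": -20, "rz": 0},
    {"dx": 0.148, "dy": 0, "dz": -0.027, "rx": 0, "ry": -30, "rz": 0},
    {"dx": 0.148, "dy": 0, "dz": -0.027, "rx": 0, "ry": -40, "rz": 0},
    {"dx": 0.148, "dy": 0, "dz": -0.027, "rx": 0, "ry": -50, "rz": 0}
  ]
}}

```text
time: 8.72
position: [0.4387, 0.1408, 0.2216]
tool_rot: [0.746, 0.643, 0.133, -0.111]
ft_force: [-0.3, 0.1, -0.7]
grip_width: 0.0786
```

```bash
python3 - <<'E'
from h import *
state()
delta((.45,.26,.20),-8.7,-30)
E
```

```text
t 8.72 p [0.4387 0.1408 0.2216] psi -8.5 tau 20.0 F [-0.3  0.1 -0.7] w 0.0786 q [-0.16  0.32  1.95  0.45  0.91 -0.29]
to [0.45 0.26 0.2 ] psi -8.7 tau -30 | d [105.   -6.7  61.1] mm  r [  0.27 -49.96   0.14] |d| 0.122 ang 50.0
```

{"method": "step_arm", "body": {
  "targets": [
    {"dx": 0.02, "dy": 0, "dz": 0.01, "rx": 0, "ry": -10, "rz": 0},
    {"dx": 0.05, "dy": -0.002, "dz": 0.025, "rx": 0, "ry": -20, "rz": 0},
    {"dx": 0.075, "dy": -0.004, "dz": 0.04, "rx": 0, "ry": -30, "rz": 0},
    {"dx": 0.105, "dy": -0.006, "dz": 0.061, "rx": 0, "ry": -40, "rz": 0},
    {"dx": 0.105, "dy": -0.007, "dz": 0.061, "rx": 0, "ry": -50, "rz": 0}
  ]
}}

```text
time: 9.35
position: [0.4484, 0.2633, 0.1995]
tool_rot: [0.733, 0.633, -0.188, 0.165]
ft_force: [0.5, -0.2, 0.3]
grip_width: 0.078
```

```bash
python3 - <<'E'
from h import *
state()
delta((.4484,.1932,.050),-8.7,-70,.09)
E
```

```text
t 9.35 p [0.4484 0.2633 0.1995] psi -8.3 tau -29.0 F [ 0.5 -0.2  0.3] w 0.078 q [ 0.53  0.61  1.53 -0.4   1.35  0.83]
to [0.4612 0.2768 0.0808] psi -8.7 tau -70 | d [70.8 10.1 96.6] mm  r [  0.52 -41.03   0.09] |d| 0.12 ang 41.0
```

{"method": "step_arm", "body": {
  "targets": [
    {"dx": 0.02, "dy": 0.002, "dz": 0.01, "rx": 0, "ry": -10, "rz": 0},
    {"dx": 0.04, "dy": 0.004, "dz": 0.03, "rx": 0, "ry": -20, "rz": 0},
    {"dx": 0.06, "dy": 0.007, "dz": 0.06, "rx": 0.2, "ry": -30, "rz": 0},
    {"dx": 0.071, "dy": 0.01, "dz": 0.09, "rx": 0.5, "ry": -41, "rz": 0},
    {"dx": 0.071, "dy": 0.01, "dz": 0.097, "rx": 0.5, "ry": -41, "rz": 0}
  ]
}}

```text
time: 9.98
position: [0.4561, 0.2751, 0.0705]
tool_rot: [0.615, 0.536, -0.442, 0.372]
ft_force: [-0.6, 0.2, 0.2]
grip_width: 0.0781
```

```bash
python3 - <<'E'
from h import *
state()
snap('wrist','w6.png'); snap('top','t6.png')
delta((.4484,.1932,.050),-8.7,-70)
E
```

```text
t 9.97 p [0.4561 0.2751 0.0705] psi -8.5 tau -70.6 F [-0.6  0.2  0.2] w 0.0781 q [ 0.68  1.13  1.23 -0.72  1.83  1.04]
to [0.4484 0.1932 0.05  ] psi -8.7 tau -70 | d [-0.9  1.3 88.7] mm  r [0.01 0.1  0.26] |d| 0.089 ang 0.3
```

View pics/w6.png

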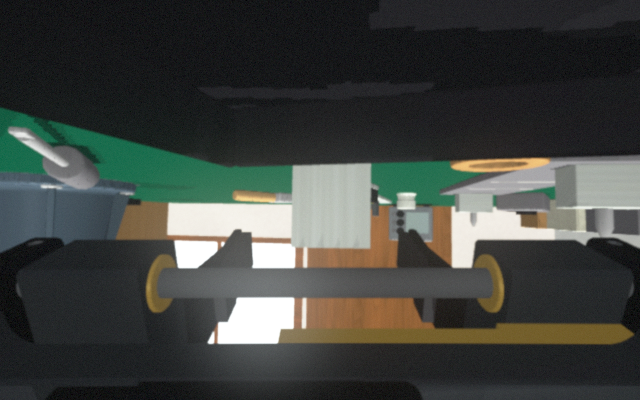

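View pics/t6.png

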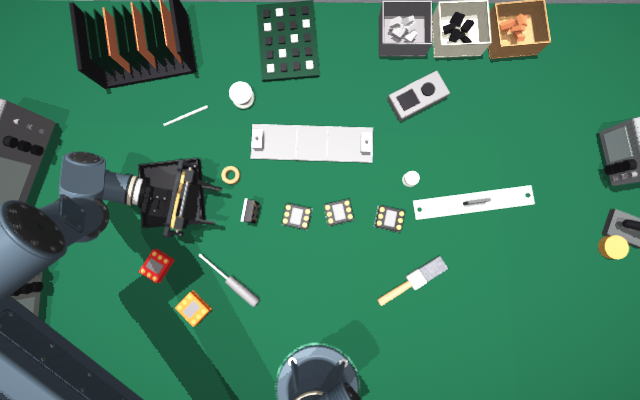

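The module's plain plate is centred between the jaws at (331,205) in the wrist picture, and it stands at (250,210) in the top picture. The other modules have not moved.

```bash
python3 - <<'E'
from h import *
c=dict(np.load('pics/w6.npz')); o=telemetry.get_obs()
C=-c['R'].T@c['t']; print('cam',C, 'in tool', Rot.from_quat(o['tool_rot']).as_matrix().T@(C-o['position']))
E
```

```text
cam [0.47989623 0.43326212 0.04507997] in tool [ 0.08614397 -0.00343732 -0.13719759]
```

{"method": "step_arm", "body": {
  "targets": [
    {"dx": 0, "dy": 0, "dz": 0.03, "rx": 0, "ry": 0, "rz": 0},
    {"dx": 0, "dy": 0.001, "dz": 0.06, "rx": 0, "ry": 0, "rz": 0},
    {"dx": -0.001, "dy": 0.001, "dz": 0.08, "rx": 0, "ry": 0, "rz": 0},
    {"dx": -0.001, "dy": 0.001, "dz": 0.088, "rx": 0, "ry": 0, "rz": 0},
    {"dx": -0.001, "dy": 0.001, "dz": 0.088, "rx": 0, "ry": 0, "rz": 0}
  ]
}}

```text
time: 10.7
position: [0.4495, 0.1944, 0.0535]
tool_rot: [0.622, 0.534, -0.434, 0.373]
ft_force: [0.5, 0.4, 0.5]
grip_width: 0.0786
```

{"method": "step_arm", "body": {
  "targets": [
    {"dx": 0, "dy": 0, "dz": 0, "rx": 0, "ry": 0, "rz": 0},
    {"dx": 0, "dy": 0, "dz": 0, "rx": 0, "ry": 0, "rz": 0},
    {"dx": 0, "dy": 0, "dz": 0, "rx": 0, "ry": 0, "rz": 0},
    {"dx": 0, "dy": 0, "dz": 0, "rx": 0, "ry": 0, "rz": 0},
    {"dx": 0, "dy": 0, "dz": 0, "rx": 0, "ry": 0, "rz": 0}
  ],
  "gripper": 0.5
}}

```text
time: 11.32
position: [0.4494, 0.1948, 0.0537]
tool_rot: [0.622, 0.534, -0.434, 0.373]
ft_force: [-1.5, 2.9, 3.5]
grip_width: 0.0577
```

```bash
python3 - <<'E'
from h import *
state()
snap('side','s7.png')
o=telemetry.get_obs()
delta(o['position']+np.array([0,-.01,.11]),-8.7,-25)
E
```

```text
t 11.32 p [0.4494 0.1948 0.0537] psi -8.6 tau -69.9 F [-1.5  2.9  3.5] w 0.0577 q [ 0.59  1.11  1.41 -0.77  1.66  1.12]
to [0.4494 0.1847 0.1637] psi -8.7 tau -25 | d [-106.7    1.5  -28.6] mm  r [6.000e-02 4.488e+01 2.000e-02] |d| 0.11 ang 44.9
```

View pics/s7.png

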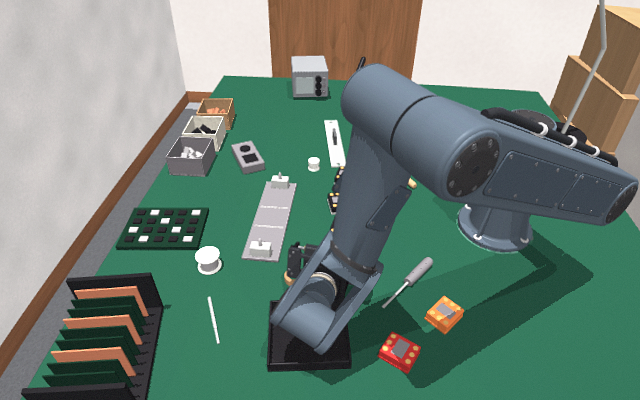

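{"method": "step_arm", "body": {
  "targets": [
    {"dx": -0.03, "dy": 0, "dz": -0.01, "rx": 0, "ry": 2, "rz": 0},
    {"dx": -0.06, "dy": 0, "dz": -0.02, "rx": 0, "ry": 12, "rz": 0},
    {"dx": -0.09, "dy": 0.001, "dz": -0.028, "rx": 0, "ry": 22, "rz": 0},
    {"dx": -0.107, "dy": 0.001, "dz": -0.029, "rx": 0, "ry": 32, "rz": 0},
    {"dx": -0.107, "dy": 0.001, "dz": -0.029, "rx": 0, "ry": 42, "rz": 0}
  ]
}}

```text
time: 12.0
position: [0.4496, 0.1855, 0.1654]
tool_rot: [0.737, 0.633, -0.178, 0.156]
ft_force: [-0.7, -0.6, -2.2]
grip_width: 0.0576
```

```bash
python3 - <<'E'
from h import *
state()
delta((.58,.12,.15),-3,20)
E
```

```text
t 12.0 p [0.4496 0.1855 0.1654] psi -8.6 tau -27.4 F [-0.7 -0.6 -2.2] w 0.0576 q [ 0.4   0.6   1.68 -0.45  1.16  0.79]
to [0.58 0.12 0.15] psi -3 tau 20 | d [-32.8 138.6  35. ] mm  r [-0.13 47.41 -5.79] |d| 0.147 ang 47.8
```

{"method": "step_arm", "body": {
  "targets": [
    {"dx": -0.005, "dy": 0.02, "dz": 0, "rx": 0, "ry": 10, "rz": -1},
    {"dx": -0.01, "dy": 0.05, "dz": 0.005, "rx": 0, "ry": 20, "rz": -2},
    {"dx": -0.02, "dy": 0.08, "dz": 0.015, "rx": 0, "ry": 30, "rz": -4},
    {"dx": -0.03, "dy": 0.11, "dz": 0.025, "rx": 0, "ry": 40, "rz": -5},
    {"dx": -0.033, "dy": 0.138, "dz": 0.035, "rx": 0, "ry": 47.4, "rz": -5.8}
  ]
}}

```text
time: 12.62
position: [0.5801, 0.1181, 0.15]
tool_rot: [0.715, 0.677, 0.127, -0.121]
ft_force: [0.4, 0.3, -1.4]
grip_width: 0.0575
```

```bash
python3 - <<'E'
from h import *
state()
delta((.6384,.0916,.075),-1.1,20)
E
```

```text
t 12.62 p [0.5801 0.1181 0.15  ] psi -3.1 tau 20.2 F [ 0.4  0.3 -1.4] w 0.0575 q [-0.16  0.61  1.66  0.43  0.96 -0.37]
to [0.6384 0.0916 0.075 ] psi -1.1 tau 20 | d [-47.8  59.7  62.3] mm  r [ 0.65 -0.22 -1.86] |d| 0.099 ang 2.0
```

{"method": "step_arm", "body": {
  "targets": [
    {"dx": -0.02, "dy": 0.03, "dz": 0.015, "rx": 0.3, "ry": 0, "rz": -1},
    {"dx": -0.04, "dy": 0.055, "dz": 0.04, "rx": 0.6, "ry": -0.2, "rz": -1.9},
    {"dx": -0.048, "dy": 0.06, "dz": 0.062, "rx": 0.6, "ry": -0.2, "rz": -1.9},
    {"dx": -0.048, "dy": 0.06, "dz": 0.062, "rx": 0.6, "ry": -0.2, "rz": -1.9},
    {"dx": -0.048, "dy": 0.06, "dz": 0.062, "rx": 0.6, "ry": -0.2, "rz": -1.9}
  ]
}}

```text
time: 13.25
position: [0.6382, 0.0914, 0.0753]
tool_rot: [0.703, 0.69, 0.124, -0.122]
ft_force: [0.3, -1.0, -1.5]
grip_width: 0.0579
```

```bash
python3 - <<'E'
from h import *
state()
snap('side','s8.png');snap('wrist','w8.png');snap('top','t8.png')
delta((.6384,.0916,.036),-1.1,20)
E
```

```text
t 13.25 p [0.6382 0.0914 0.0753] psi -1.1 tau 20.0 F [ 0.3 -1.  -1.5] w 0.0579 q [-0.19  0.78  1.53  0.43  0.94 -0.44]
to [0.6384 0.0916 0.036 ] psi -1.1 tau 20 | d [-13.7  -0.7  38. ] mm  r [ 0.13 -0.    0.09] |d| 0.04 ang 0.2
```

View pics/s8.png

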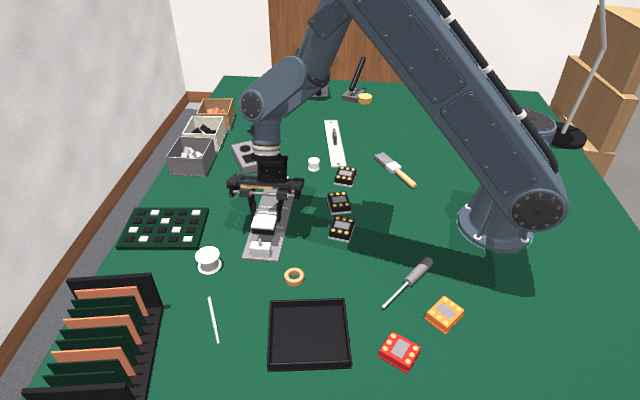

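View pics/w8.png

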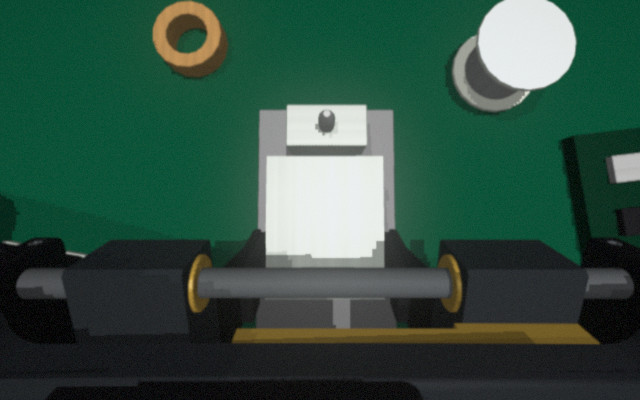

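The wrist picture shows the plain baseplate up at (325,210), centred on the carrier, whose block and pin are at (326,120). I'm lowering it.

{"method": "step_arm", "body": {
  "targets": [
    {"dx": -0.005, "dy": 0, "dz": 0.015, "rx": 0, "ry": 0, "rz": 0},
    {"dx": -0.011, "dy": 0, "dz": 0.031, "rx": 0, "ry": 0, "rz": 0},
    {"dx": -0.0135, "dy": 0, "dz": 0.037, "rx": 0, "ry": 0, "rz": 0},
    {"dx": -0.014, "dy": 0, "dz": 0.0385, "rx": 0, "ry": 0, "rz": 0},
    {"dx": -0.0145, "dy": 0, "dz": 0.0395, "rx": 0, "ry": 0, "rz": 0}
  ]
}}

```text
time: 14.02
position: [0.6384, 0.0916, 0.0347]
tool_rot: [0.702, 0.69, 0.125, -0.122]
ft_force: [-3.3, -1.1, 6.8]
grip_width: 0.0573
```

```bash
python3 - <<'E'
from h import *
state()
E
```

```text
t 14.03 p [0.6384 0.0916 0.0347] psi -1.0 tau 20.1 F [-3.3 -1.1  6.8] w 0.0573 q [-0.19  0.84  1.54  0.46  0.88 -0.48]
```

{"method": "step_arm", "body": {
  "targets": [
    {"dx": 0, "dy": 0, "dz": 0, "rx": 0, "ry": 0, "rz": 0},
    {"dx": 0, "dy": 0, "dz": 0, "rx": 0, "ry": 0, "rz": 0},
    {"dx": 0, "dy": 0, "dz": 0, "rx": 0, "ry": 0, "rz": 0},
    {"dx": 0, "dy": 0, "dz": 0, "rx": 0, "ry": 0, "rz": 0},
    {"dx": 0, "dy": 0, "dz": -0.01, "rx": 0, "ry": 0, "rz": 0}
  ],
  "gripper": 0.88
}}

```text
time: 14.65
position: [0.6376, 0.0884, 0.0437]
tool_rot: [0.702, 0.69, 0.124, -0.122]
ft_force: [-0.2, 0.4, -0.4]
grip_width: 0.0762
```

{"method": "step_arm", "body": {
  "targets": [
    {"dx": 0, "dy": 0, "dz": -0.03, "rx": 0, "ry": 0, "rz": 0},
    {"dx": 0, "dy": 0, "dz": -0.07, "rx": 0, "ry": 0, "rz": 0},
    {"dx": 0, "dy": 0, "dz": -0.12, "rx": 0, "ry": 0, "rz": 0},
    {"dx": 0, "dy": 0, "dz": -0.17, "rx": 0, "ry": 0, "rz": 0},
    {"dx": 0, "dy": 0, "dz": -0.17, "rx": 0, "ry": 0, "rz": 0}
  ]
}}

```text
time: 15.28
position: [0.6398, 0.0278, 0.2086]
tool_rot: [0.703, 0.69, 0.127, -0.118]
ft_force: [0.6, 0.2, -0.7]
grip_width: 0.0762
```

```bash
python3 - <<'E'
from h import *
state()
snap('wrist','w9.png')
c=snap('top','t9.png')
o,r=rects(c,.026,(.36,.52,-.24,.24))
for q in r: print(np.round(q[0],4),np.round(q[1],4),round(q[2],2),round(q[3],5))
E
```

```text
t 15.28 p [0.6398 0.0278 0.2086] psi -1.1 tau 19.9 F [ 0.6  0.2 -0.7] w 0.0762 q [-0.28  0.6   1.44  0.36  1.2  -0.42]
```

View pics/w9.png

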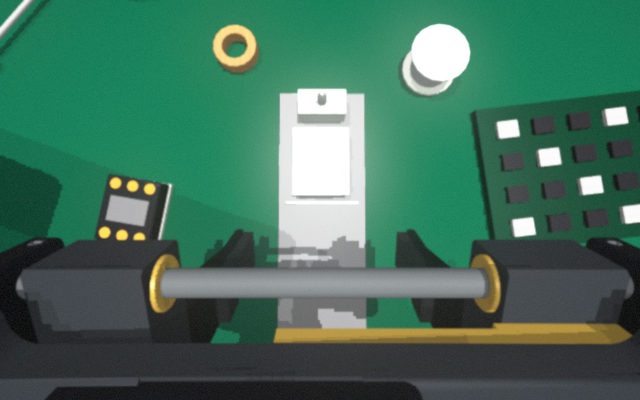

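View pics/t9.png

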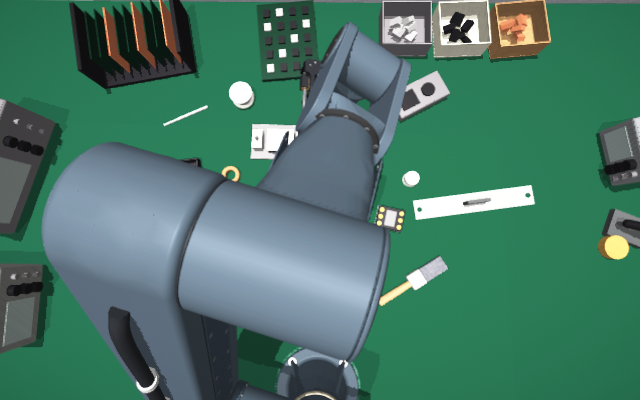

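The module lies baseplate up in the +y slot, at (321,160) in the wrist picture. Next is the module at about (0.436, 0.063).

```bash
python3 - <<'E'
from h import *
delta(mod((.4361,.0633),-10.8,.015,.024),-10.8,-20,.12)
E
```

```text
to [0.4466 0.1183 0.1368] psi -10.8 tau -20 | d [  56.9 -191.7   92.5] mm  r [ 1.000e-02 -3.996e+01  9.970e+00] |d| 0.22 ang 41.2
```

{"method": "step_arm", "body": {
  "targets": [
    {"dx": 0.015, "dy": -0.045, "dz": 0.0, "rx": 0, "ry": -8, "rz": 2},
    {"dx": 0.03, "dy": -0.09, "dz": 0.02, "rx": 0, "ry": -16, "rz": 4},
    {"dx": 0.045, "dy": -0.135, "dz": 0.05, "rx": 0, "ry": -25, "rz": 6},
    {"dx": 0.055, "dy": -0.18, "dz": 0.08, "rx": 0, "ry": -34, "rz": 8},
    {"dx": 0.057, "dy": -0.192, "dz": 0.0925, "rx": 0, "ry": -40, "rz": 10}
  ]
}}

```text
time: 16.0
position: [0.4412, 0.1192, 0.1352]
tool_rot: [0.758, 0.628, -0.138, 0.111]
ft_force: [0.5, 0.1, 0.5]
grip_width: 0.077
```

```bash
python3 - <<'E'
from h import *
state()
c=snap('wrist','w10.png')
o,r=rects(c,.026,(.38,.50,0.0,.14),amin=.002)
for q in r: print(np.round(q[0],4),np.round(q[1],4),round(q[2],2),round(q[3],5))
o=ortho(c,.026,.38,.50,-.02,.14,2500); cv2.imwrite('pics/o10.png',o)
delta(mod((.4361,.0633),-10.8,.015,.024),-10.8,-20)
E
```

```text
t 16.0 p [0.4412 0.1192 0.1352] psi -10.7 tau -20.4 F [0.5 0.1 0.5] w 0.077 q [ 0.22  0.57  1.83 -0.41  0.93  0.68]
[0.4392 0.0722] [0.0555 0.0844] -10.78 0.00452
to [0.4389 0.078  0.024 ] psi -10.8 tau -20 | d [ -1.6   8.  117.2] mm  r [-0.4   0.53  0.26] |d| 0.117 ang 0.7
```

View pics/w10.png

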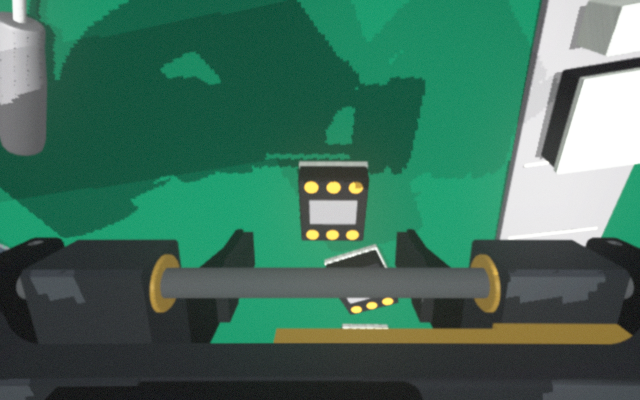

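The black module is in view at (334,202) with its yaw unchanged. I'm descending and grasping.

{"method": "step_arm", "body": {
  "targets": [
    {"dx": -0.001, "dy": 0.006, "dz": 0.03, "rx": -0.2, "ry": 0.3, "rz": 0.2},
    {"dx": -0.0016, "dy": 0.009, "dz": 0.07, "rx": -0.4, "ry": 0.5, "rz": 0.3},
    {"dx": -0.0016, "dy": 0.009, "dz": 0.105, "rx": -0.4, "ry": 0.5, "rz": 0.3},
    {"dx": -0.0016, "dy": 0.009, "dz": 0.117, "rx": -0.4, "ry": 0.5, "rz": 0.3},
    {"dx": -0.0016, "dy": 0.009, "dz": 0.117, "rx": -0.4, "ry": 0.5, "rz": 0.3}
  ]
}}

```text
time: 16.68
position: [0.4393, 0.0777, 0.0235]
tool_rot: [0.759, 0.627, -0.135, 0.11]
ft_force: [0.0, 0.7, 0.7]
grip_width: 0.0764
```

{"method": "step_arm", "body": {
  "targets": [
    {"dx": 0, "dy": 0, "dz": 0, "rx": 0, "ry": 0, "rz": 0},
    {"dx": 0, "dy": 0, "dz": 0, "rx": 0, "ry": 0, "rz": 0},
    {"dx": 0, "dy": 0, "dz": 0, "rx": 0, "ry": 0, "rz": 0},
    {"dx": 0, "dy": 0, "dz": 0, "rx": 0, "ry": 0, "rz": 0},
    {"dx": 0, "dy": 0, "dz": 0, "rx": 0, "ry": 0, "rz": 0}
  ],
  "gripper": 0.5
}}

```text
time: 17.3
position: [0.4399, 0.078, 0.0243]
tool_rot: [0.759, 0.628, -0.134, 0.111]
ft_force: [-0.2, 2.4, 5.8]
grip_width: 0.0576
```

```bash
python3 - <<'E'
from h import *
state()
o=telemetry.get_obs()
delta(o['position']+np.array([0,0,.105]),-10.7,25)
E
```

```text
t 17.3 p [0.4399 0.078  0.0243] psi -10.8 tau -20.0 F [-0.2  2.4  5.8] w 0.0576 q [ 0.14  0.77  1.92 -0.57  0.65  0.82]
to [0.4399 0.078  0.1293] psi -10.7 tau 25 | d [-36.   -0.  -98.6] mm  r [-1.000e-02  4.503e+01 -1.300e-01] |d| 0.105 ang 45.0
```

{"method": "step_arm", "body": {
  "targets": [
    {"dx": -0.01, "dy": 0, "dz": -0.03, "rx": 0, "ry": 5, "rz": 0},
    {"dx": -0.02, "dy": 0, "dz": -0.06, "rx": 0, "ry": 15, "rz": 0},
    {"dx": -0.03, "dy": 0, "dz": -0.085, "rx": 0, "ry": 25, "rz": 0},
    {"dx": -0.036, "dy": 0, "dz": -0.099, "rx": 0, "ry": 35, "rz": 0},
    {"dx": -0.036, "dy": 0, "dz": -0.099, "rx": 0, "ry": 45, "rz": 0}
  ]
}}

```text
time: 17.92
position: [0.4383, 0.0784, 0.1287]
tool_rot: [0.762, 0.63, 0.111, -0.099]
ft_force: [-0.3, 0.6, -3.2]
grip_width: 0.0574
```

```bash
python3 - <<'E'
from h import *
state()
delta((.445,.150,.10),-8.7,70)
E
```

```text
t 17.93 p [0.4383 0.0784 0.1287] psi -10.7 tau 17.1 F [-0.3  0.6 -3.2] w 0.0574 q [-0.28  0.5   2.04  0.47  0.7  -0.46]
to [0.445 0.15  0.1  ] psi -8.7 tau 70 | d [60.  -6.4 48.5] mm  r [ 0.93 52.91 -1.95] |d| 0.077 ang 53.0
```

{"method": "step_arm", "body": {
  "targets": [
    {"dx": 0.012, "dy": -0.001, "dz": 0.01, "rx": 0.2, "ry": 10.6, "rz": -0.4},
    {"dx": 0.025, "dy": -0.002, "dz": 0.02, "rx": 0.4, "ry": 21, "rz": -0.8},
    {"dx": 0.04, "dy": -0.004, "dz": 0.03, "rx": 0.6, "ry": 32, "rz": -1.2},
    {"dx": 0.05, "dy": -0.006, "dz": 0.04, "rx": 0.8, "ry": 42.5, "rz": -1.6},
    {"dx": 0.06, "dy": -0.006, "dz": 0.048, "rx": 0.9, "ry": 53, "rz": -2}
  ]
}}

```text
time: 18.55
position: [0.4461, 0.149, 0.0999]
tool_rot: [0.623, 0.535, 0.434, -0.37]
ft_force: [0.2, 1.0, -2.2]
grip_width: 0.0574
```

```bash
python3 - <<'E'
from h import *
state()
c=snap('side','s12.png'); cv2.imwrite('pics/s12c.png',cv2.resize(c['img'][170:330,230:430],None,fx=3,fy=3))
delta((.445,.150,.056),-8.7,70)
E
```

```text
t 18.55 p [0.4461 0.149  0.0999] psi -8.8 tau 69.5 F [ 0.2  1.  -2.2] w 0.0574 q [-0.55  0.98  2.08  1.15  1.24 -1.5 ]
to [0.445 0.15  0.056] psi -8.7 tau 70 | d [-35.3  -0.2  14. ] mm  r [ 0.03  0.17 -0.48] |d| 0.038 ang 0.5
```

View pics/s12c.png

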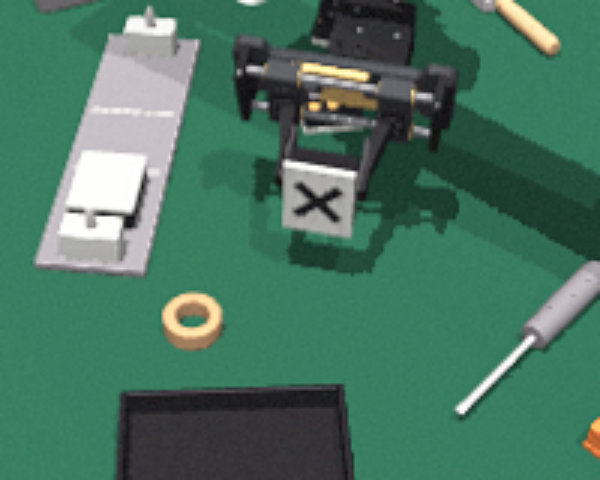

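The crop shows the dark cross at (318,203), so this module is the reject and goes to the tray. I'm standing it on its end.

{"method": "step_arm", "body": {
  "targets": [
    {"dx": -0.015, "dy": 0, "dz": 0.006, "rx": 0, "ry": 0.2, "rz": -0.2},
    {"dx": -0.03, "dy": 0, "dz": 0.012, "rx": 0, "ry": 0.2, "rz": -0.5},
    {"dx": -0.037, "dy": 0, "dz": 0.014, "rx": 0, "ry": 0.2, "rz": -0.5},
    {"dx": -0.039, "dy": 0, "dz": 0.015, "rx": 0, "ry": 0.2, "rz": -0.5},
    {"dx": -0.039, "dy": 0, "dz": 0.015, "rx": 0, "ry": 0.2, "rz": -0.5}
  ]
}}

```text
time: 19.23
position: [0.4453, 0.1497, 0.0528]
tool_rot: [0.621, 0.534, 0.436, -0.373]
ft_force: [0.4, 0.4, -1.7]
grip_width: 0.0577
```

{"method": "step_arm", "body": {
  "targets": [
    {"dx": -0.001, "dy": 0, "dz": 0.0004, "rx": 0, "ry": 0, "rz": 0},
    {"dx": -0.002, "dy": 0, "dz": 0.0007, "rx": 0, "ry": 0, "rz": 0},
    {"dx": -0.003, "dy": 0, "dz": 0.001, "rx": 0, "ry": 0, "rz": 0},
    {"dx": -0.0035, "dy": 0, "dz": 0.0012, "rx": 0, "ry": 0, "rz": 0},
    {"dx": -0.0035, "dy": 0, "dz": 0.0012, "rx": 0, "ry": 0, "rz": 0}
  ]
}}

```text
time: 19.85
position: [0.4453, 0.1497, 0.0504]
tool_rot: [0.621, 0.533, 0.437, -0.374]
ft_force: [0.4, -2.9, 4.7]
grip_width: 0.0575
```

Contact. I release and back off.

{"method": "step_arm", "body": {
  "targets": [
    {"dx": 0, "dy": 0, "dz": 0, "rx": 0, "ry": 0, "rz": 0},
    {"dx": 0, "dy": 0, "dz": 0, "rx": 0, "ry": 0, "rz": 0},
    {"dx": 0, "dy": 0, "dz": 0, "rx": 0, "ry": 0, "rz": 0},
    {"dx": 0, "dy": 0, "dz": 0, "rx": 0, "ry": 0, "rz": 0},
    {"dx": 0, "dy": 0, "dz": 0, "rx": 0, "ry": 0, "rz": 0}
  ],
  "gripper": 0.9
}}

```text
time: 20.48
position: [0.4453, 0.1498, 0.0503]
tool_rot: [0.621, 0.533, 0.437, -0.374]
ft_force: [-0.0, 0.5, -0.1]
grip_width: 0.0782
```

{"method": "step_arm", "body": {
  "targets": [
    {"dx": 0, "dy": 0, "dz": -0.02, "rx": 0, "ry": 0, "rz": 0},
    {"dx": 0, "dy": 0, "dz": -0.05, "rx": 0, "ry": 0, "rz": 0},
    {"dx": 0.04, "dy": 0, "dz": -0.07, "rx": 0, "ry": 0, "rz": 0},
    {"dx": 0.09, "dy": 0, "dz": -0.09, "rx": 0, "ry": -10, "rz": 0},
    {"dx": 0.14, "dy": 0, "dz": -0.09, "rx": 0, "ry": -20, "rz": 0}
  ]
}}

```text
time: 21.1
position: [0.4404, 0.1113, 0.213]
tool_rot: [0.69, 0.589, 0.321, -0.274]
ft_force: [2.7, -1.3, -0.8]
grip_width: 0.0787
```

```bash
python3 - <<'E'
from h import *
state()
c=snap('side','s13.png')
delta((.44,.18,.23),-8.7,-5)
E
```

```text
t 21.1 p [0.4404 0.1113 0.213 ] psi -9.1 tau 49.9 F [ 2.7 -1.3 -0.8] w 0.0787 q [-0.52  0.51  2.06  0.89  1.17 -0.98]
to [0.44 0.18 0.23] psi -8.7 tau -5 | d [44.4 -9.8 44.7] mm  r [  1.27 -54.67   0.49] |d| 0.064 ang 54.7
```

View pics/s13.png

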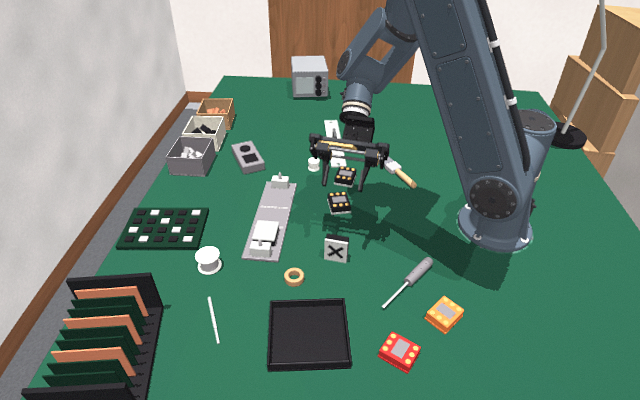

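The cross module stands upright at (336,250). I go round to its plate side.

{"method": "step_arm", "body": {
  "targets": [
    {"dx": 0.01, "dy": -0.002, "dz": 0.0, "rx": 0.2, "ry": -10.6, "rz": 0},
    {"dx": 0.02, "dy": -0.004, "dz": 0.01, "rx": 0.5, "ry": -21, "rz": 0.2},
    {"dx": 0.03, "dy": -0.006, "dz": 0.02, "rx": 0.8, "ry": -32, "rz": 0.3},
    {"dx": 0.04, "dy": -0.008, "dz": 0.035, "rx": 1, "ry": -42.5, "rz": 0.4},
    {"dx": 0.044, "dy": -0.01, "dz": 0.045, "rx": 1.3, "ry": -53, "rz": 0.5}
  ]
}}

```text
time: 21.78
position: [0.439, 0.1799, 0.23]
tool_rot: [0.758, 0.652, -0.008, 0.006]
ft_force: [0.2, -1.5, -0.8]
grip_width: 0.0782
```

```bash
python3 - <<'E'
from h import *
state()
delta((.454,.27,.17),-8.7,-53)
E
```

```text
t 21.77 p [0.439  0.1799 0.23  ] psi -8.6 tau -1.1 F [ 0.2 -1.5 -0.8] w 0.0782 q [ 0.16  0.35  1.81 -0.02  0.99  0.33]
to [0.454 0.27  0.17 ] psi -8.7 tau -53 | d [92.5  1.3 58.2] mm  r [ 1.000e-02 -5.187e+01  7.000e-02] |d| 0.109 ang 51.9
```

{"method": "step_arm", "body": {
  "targets": [
    {"dx": 0.025, "dy": 0, "dz": 0.0, "rx": 0, "ry": -10.4, "rz": 0},
    {"dx": 0.05, "dy": 0, "dz": 0.01, "rx": 0, "ry": -20.8, "rz": 0},
    {"dx": 0.075, "dy": 0, "dz": 0.025, "rx": 0, "ry": -31, "rz": 0},
    {"dx": 0.092, "dy": 0.001, "dz": 0.045, "rx": 0, "ry": -41.5, "rz": 0},
    {"dx": 0.092, "dy": 0.001, "dz": 0.058, "rx": 0, "ry": -52, "rz": 0}
  ]
}}

```text
time: 22.4
position: [0.4532, 0.271, 0.169]
tool_rot: [0.676, 0.583, -0.341, 0.293]
ft_force: [0.3, -0.1, 1.1]
grip_width: 0.0782
```

```bash
python3 - <<'E'
from h import *
state()
delta((.4488,.1729,.052),-8.7,-70,.06)
E
```

```text
t 22.4 p [0.4532 0.271  0.169 ] psi -8.5 tau -53.5 F [ 0.3 -0.1  1.1] w 0.0782 q [ 0.64  0.85  1.36 -0.61  1.68  0.96]
to [0.4573 0.2286 0.0725] psi -8.7 tau -70 | d [52.9 10.5 90.6] mm  r [  0.15 -16.52   0.17] |d| 0.105 ang 16.5
```

{"method": "step_arm", "body": {
  "targets": [
    {"dx": 0.025, "dy": 0.003, "dz": 0.015, "rx": 0, "ry": -8, "rz": 0},
    {"dx": 0.045, "dy": 0.006, "dz": 0.04, "rx": 0, "ry": -16.5, "rz": 0.1},
    {"dx": 0.053, "dy": 0.01, "dz": 0.07, "rx": 0.1, "ry": -16.5, "rz": 0.2},
    {"dx": 0.053, "dy": 0.0105, "dz": 0.09, "rx": 0.1, "ry": -16.5, "rz": 0.2},
    {"dx": 0.053, "dy": 0.0105, "dz": 0.0905, "rx": 0.1, "ry": -16.5, "rz": 0.2}
  ]
}}

```text
time: 23.02
position: [0.4559, 0.2272, 0.0712]
tool_rot: [0.62, 0.534, -0.438, 0.373]
ft_force: [-0.7, -0.8, 0.2]
grip_width: 0.0786
```

```bash
python3 - <<'E'
from h import *
state()
c=snap('wrist','w14.png');snap('top','t14.png')
delta((.4488,.1729,.052),-8.7,-70)
E
```

```text
t 23.02 p [0.4559 0.2272 0.0712] psi -8.8 tau -70.2 F [-0.7 -0.8  0.2] w 0.0786 q [ 0.62  1.1   1.33 -0.75  1.74  1.08]
to [0.4488 0.1729 0.052 ] psi -8.7 tau -70 | d [ 0.1  0.1 60.2] mm  r [ 0.01  0.01 -0.01] |d| 0.06 ang 0.0
```

View pics/w14.png

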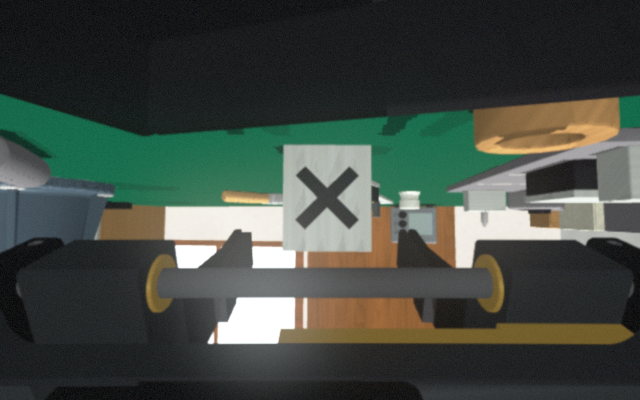

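The module with the cross is centred between the jaws at (327,198). I advance 60 mm and close.

{"method": "step_arm", "body": {
  "targets": [
    {"dx": 0, "dy": 0, "dz": 0.02, "rx": 0, "ry": 0, "rz": 0},
    {"dx": 0, "dy": 0, "dz": 0.04, "rx": 0, "ry": 0, "rz": 0},
    {"dx": 0, "dy": 0, "dz": 0.055, "rx": 0, "ry": 0, "rz": 0},
    {"dx": 0, "dy": 0, "dz": 0.06, "rx": 0, "ry": 0, "rz": 0},
    {"dx": 0, "dy": 0, "dz": 0.06, "rx": 0, "ry": 0, "rz": 0}
  ]
}}

```text
time: 23.75
position: [0.449, 0.1732, 0.0524]
tool_rot: [0.622, 0.534, -0.435, 0.374]
ft_force: [-0.1, 0.1, 1.3]
grip_width: 0.0782
```

{"method": "step_arm", "body": {
  "targets": [
    {"dx": 0, "dy": 0, "dz": 0, "rx": 0, "ry": 0, "rz": 0},
    {"dx": 0, "dy": 0, "dz": 0, "rx": 0, "ry": 0, "rz": 0},
    {"dx": 0, "dy": 0, "dz": 0, "rx": 0, "ry": 0, "rz": 0},
    {"dx": 0, "dy": 0, "dz": 0, "rx": 0, "ry": 0, "rz": 0},
    {"dx": 0, "dy": 0, "dz": 0, "rx": 0, "ry": 0, "rz": 0}
  ],
  "gripper": 0.5
}}

```text
time: 24.38
position: [0.4491, 0.1735, 0.0524]
tool_rot: [0.622, 0.534, -0.435, 0.374]
ft_force: [0.3, 0.8, 0.6]
grip_width: 0.0574
```

```bash
python3 - <<'E'
from h import *
state()
o=telemetry.get_obs()
delta(o['position']+np.array([0,0,.11]),-8.7,-25)
E
```

```text
t 24.38 p [0.4491 0.1735 0.0524] psi -8.7 tau -70.0 F [0.3 0.8 0.6] w 0.0574 q [ 0.56  1.1   1.45 -0.79  1.63  1.14]
to [0.4491 0.1735 0.1624] psi -8.7 tau -25 | d [-1.033e+02  1.000e-01 -3.770e+01] mm  r [ 5.000e-02  4.497e+01 -4.000e-02] |d| 0.11 ang 45.0
```

{"method": "step_arm", "body": {
  "targets": [
    {"dx": -0.03, "dy": 0, "dz": -0.01, "rx": 0, "ry": 2, "rz": 0},
    {"dx": -0.06, "dy": 0, "dz": -0.02, "rx": 0, "ry": 12, "rz": 0},
    {"dx": -0.09, "dy": 0, "dz": -0.03, "rx": 0, "ry": 22, "rz": 0},
    {"dx": -0.103, "dy": 0, "dz": -0.038, "rx": 0, "ry": 32, "rz": 0},
    {"dx": -0.103, "dy": 0, "dz": -0.038, "rx": 0, "ry": 42, "rz": 0}
  ]
}}

```text
time: 25.0
position: [0.4498, 0.1748, 0.1638]
tool_rot: [0.737, 0.633, -0.179, 0.157]
ft_force: [-0.3, 0.0, -2.9]
grip_width: 0.0577
```

```bash
python3 - <<'E'
from h import *
state()
delta((.48,.32,.15),0,20)
E
```

```text
t 25.0 p [0.4498 0.1748 0.1638] psi -8.6 tau -27.5 F [-0.3  0.  -2.9] w 0.0577 q [ 0.38  0.59  1.7  -0.46  1.15  0.78]
to [0.48 0.32 0.15] psi 0 tau 20 | d [137.7   8.  -56.2] mm  r [-0.3  47.45 -8.9 ] |d| 0.149 ang 48.3
```

{"method": "step_arm", "body": {
  "targets": [
    {"dx": 0.027, "dy": 0.002, "dz": -0.011, "rx": 0, "ry": 9.5, "rz": -1.8},
    {"dx": 0.055, "dy": 0.004, "dz": -0.022, "rx": 0, "ry": 19, "rz": -3.6},
    {"dx": 0.083, "dy": 0.006, "dz": -0.034, "rx": -0.1, "ry": 28.5, "rz": -5.4},
    {"dx": 0.11, "dy": 0.008, "dz": -0.045, "rx": -0.2, "ry": 38, "rz": -7.2},
    {"dx": 0.138, "dy": 0.008, "dz": -0.056, "rx": -0.3, "ry": 47.5, "rz": -8.9}
  ]
}}

```text
time: 25.62
position: [0.4798, 0.3205, 0.1499]
tool_rot: [0.696, 0.696, 0.125, -0.124]
ft_force: [-0.2, 1.0, -2.7]
grip_width: 0.0574
```

```bash
python3 - <<'E'
from h import *
state()
c=snap('top','t15.png'); snap('wrist','w15.png')
delta((.4961,.3827,.080),7,20)
E
```

```text
t 25.62 p [0.4798 0.3205 0.1499] psi 0.1 tau 20.3 F [-0.2  1.  -2.7] w 0.0574 q [ 0.22  0.56  1.77  0.5   0.79 -0.13]
to [0.4961 0.3827 0.08  ] psi 7 tau 20 | d [36.7 16.9 85.9] mm  r [ 2.24 -0.03 -6.78] |d| 0.095 ang 7.1
```

View pics/w15.png

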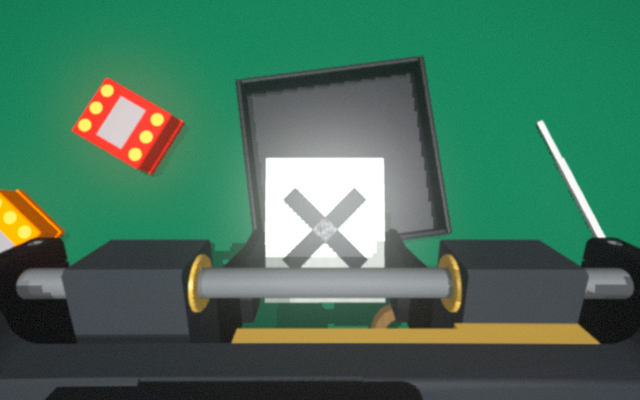

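View pics/t15.png

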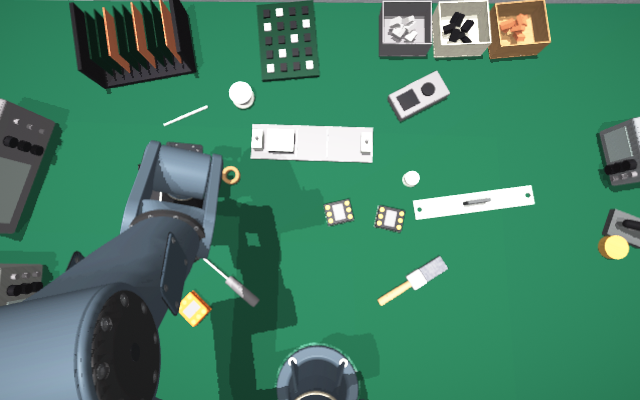

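```bash
cat >> h.py <<'E'
def unp(c,u,v,z):
    n=cv2.undistortPoints(np.array([[[u,v]]],float),c['K'],np.array([float(c['k1']),0,0,0,0.]))[0,0]
    C=-c['R'].T@c['t']; d=c['R'].T@np.array([n[0],n[1],1.]); return C+d*(z-C[2])/d[2]
E
python3 - <<'E'
from h import *
c=dict(np.load('pics/w15.npz'))
P=[unp(c,*q,.028) for q in [(238,82),(422,58),(450,232)]]
print(np.round(P,4), 'ctr',((P[0]+P[2])/2).round(4), np.linalg.norm(P[1]-P[0]),np.linalg.norm(P[2]-P[1]), np.degrees(np.arctan2(P[1][1]-P[0][1],P[1][0]-P[0][0])))
E
```

```text
[[0.4042 0.4643 0.028 ]
 [0.5668 0.486  0.028 ]
 [0.5871 0.3327 0.028 ]] ctr [0.4956 0.3985 0.028 ] 0.16409383566600566 0.15467756462233367 7.610668333665908
```

The wrist picture puts the cross plate up at (325,230), and the tray's rim corners give its centre as (0.496, 0.399) with yaw 7.6°. That agrees with the top view to 2 mm.

```bash
python3 - <<'E'
from h import *
delta((.4979,.3813,.075),7.5,20)
E
```

```text
to [0.4979 0.3813 0.075 ] psi 7.5 tau 20 | d [33.6 18.8 90.1] mm  r [ 2.41 -0.03 -7.25] |d| 0.098 ang 7.6
```

{"method": "step_arm", "body": {
  "targets": [
    {"dx": 0.02, "dy": 0.009, "dz": 0.02, "rx": 0.8, "ry": 0, "rz": -2.5},
    {"dx": 0.034, "dy": 0.018, "dz": 0.05, "rx": 1.6, "ry": 0, "rz": -5},
    {"dx": 0.034, "dy": 0.019, "dz": 0.08, "rx": 2.4, "ry": 0, "rz": -7.2},
    {"dx": 0.034, "dy": 0.019, "dz": 0.09, "rx": 2.4, "ry": 0, "rz": -7.2},
    {"dx": 0.034, "dy": 0.019, "dz": 0.09, "rx": 2.4, "ry": 0, "rz": -7.2}
  ]
}}

```text
time: 26.35
position: [0.497, 0.3812, 0.0746]
tool_rot: [0.65, 0.74, 0.113, -0.131]
ft_force: [-1.1, -0.6, -1.8]
grip_width: 0.0577
```

```bash
python3 - <<'E'
from h import *
state()
delta((.4979,.3813,.0305),7.5,20)
E
```

```text
t 26.35 p [0.497  0.3812 0.0746] psi 7.5 tau 19.9 F [-1.1 -0.6 -1.8] w 0.0577 q [ 0.32  0.74  1.67  0.52  0.74 -0.2 ]
to [0.4979 0.3813 0.0305] psi 7.5 tau 20 | d [-15.1   1.   41.5] mm  r [-0.13  0.07 -0.09] |d| 0.044 ang 0.2
```

{"method": "step_arm", "body": {
  "targets": [
    {"dx": -0.005, "dy": 0.001, "dz": 0.015, "rx": 0, "ry": 0, "rz": 0},
    {"dx": -0.011, "dy": 0.001, "dz": 0.031, "rx": 0, "ry": 0, "rz": 0},
    {"dx": -0.014, "dy": 0.001, "dz": 0.039, "rx": 0, "ry": 0, "rz": 0},
    {"dx": -0.0148, "dy": 0.001, "dz": 0.041, "rx": 0, "ry": 0, "rz": 0},
    {"dx": -0.0152, "dy": 0.001, "dz": 0.0418, "rx": 0, "ry": 0, "rz": 0}
  ]
}}

```text
time: 26.98
position: [0.4973, 0.3809, 0.031]
tool_rot: [0.65, 0.74, 0.113, -0.132]
ft_force: [-3.3, -4.6, 9.9]
grip_width: 0.058
```

Contact with the tray floor. I release and retreat.

{"method": "step_arm", "body": {
  "targets": [
    {"dx": 0, "dy": 0, "dz": 0, "rx": 0, "ry": 0, "rz": 0},
    {"dx": 0, "dy": 0, "dz": 0, "rx": 0, "ry": 0, "rz": 0},
    {"dx": 0, "dy": 0, "dz": 0, "rx": 0, "ry": 0, "rz": 0},
    {"dx": 0, "dy": 0, "dz": 0, "rx": 0, "ry": 0, "rz": 0},
    {"dx": 0, "dy": 0, "dz": -0.01, "rx": 0, "ry": 0, "rz": 0}
  ],
  "gripper": 0.9
}}

```text
time: 27.6
position: [0.4971, 0.3774, 0.04]
tool_rot: [0.65, 0.74, 0.112, -0.132]
ft_force: [-0.1, 0.1, 0.6]
grip_width: 0.0781
```

{"method": "step_arm", "body": {
  "targets": [
    {"dx": 0, "dy": 0, "dz": -0.04, "rx": 0, "ry": 0, "rz": 0},
    {"dx": 0, "dy": 0, "dz": -0.09, "rx": 0, "ry": 0, "rz": 0},
    {"dx": 0, "dy": 0, "dz": -0.14, "rx": 0, "ry": 0, "rz": 0},
    {"dx": 0, "dy": 0, "dz": -0.15, "rx": 0, "ry": 0, "rz": 0},
    {"dx": 0, "dy": 0, "dz": -0.15, "rx": 0, "ry": 0, "rz": 0}
  ]
}}

```text
time: 28.22
position: [0.5049, 0.3266, 0.1818]
tool_rot: [0.65, 0.74, 0.113, -0.132]
ft_force: [-0.5, 0.6, 0.5]
grip_width: 0.0779
```

```bash
python3 - <<'E'
from h import *
state()
snap('wrist','w16.png')
c=snap('top','t16.png')
o,r=rects(c,.026,(.36,.52,-.24,.24),amin=.002)
for q in r: print(np.round(q[0],4),np.round(q[1],4),round(q[2],2),round(q[3],5))
E
```

```text
t 28.23 p [0.5049 0.3266 0.1818] psi 7.5 tau 19.9 F [-0.5  0.6  0.5] w 0.0779 q [ 0.22  0.55  1.65  0.43  0.95 -0.16]
[ 0.4338 -0.1793] [0.0603 0.0741] -11.5 0.00419
[ 0.4479 -0.0464] [0.0597 0.0726] 13.5 0.00406
```

View pics/w16.png

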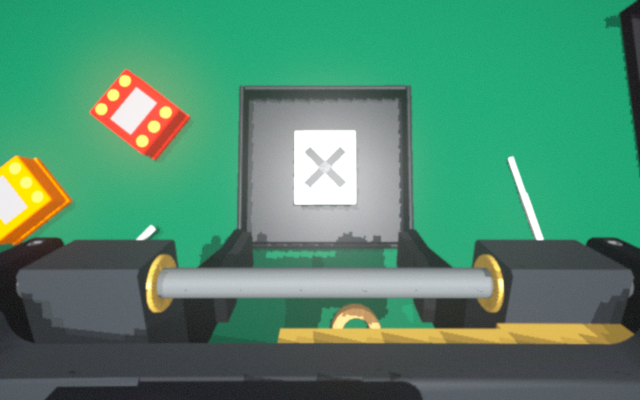

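The reject lies flat in the tray with the cross up, at (325,167). The remaining modules have not moved. Next is the one at (0.449, -0.047) with yaw 13.5°.

```bash
python3 - <<'E'
from h import *
delta((.47,.15,.18),10,0)
E
```

```text
to [0.47 0.15 0.18] psi 10 tau 0 | d [-160.7  -56.5  -57.9] mm  r [ -0.05 -19.93  -2.53] |d| 0.18 ang 20.1
```

{"method": "step_arm", "body": {
  "targets": [
    {"dx": -0.04, "dy": -0.015, "dz": -0.015, "rx": 0, "ry": -5, "rz": -0.6},
    {"dx": -0.08, "dy": -0.03, "dz": -0.03, "rx": 0, "ry": -10, "rz": -1.2},
    {"dx": -0.13, "dy": -0.045, "dz": -0.046, "rx": 0, "ry": -16, "rz": -2},
    {"dx": -0.18, "dy": -0.06, "dz": -0.063, "rx": 0, "ry": -22, "rz": -2.8},
    {"dx": -0.23, "dy": -0.07, "dz": -0.075, "rx": 0, "ry": -30, "rz": -3.5}
  ]
}}

```text
time: 28.95
position: [0.4646, 0.0763, 0.1714]
tool_rot: [0.633, 0.769, -0.059, 0.067]
ft_force: [-0.8, -0.5, 0.0]
grip_width: 0.0784
```

```bash
python3 - <<'E'
from h import *
state()
delta(mod((.4488,-.0470),13.6,.015,.024),13.6,-20,.10)
E
```

```text
t 28.95 p [0.4646 0.0763 0.1714] psi 11.0 tau -10.3 F [-0.8 -0.5  0. ] w 0.0784 q [ 0.03  0.45  1.88 -0.25  0.81  0.01]
to [0.4372 0.0008 0.118 ] psi 13.6 tau -20 | d [-58.2 -41.   65.1] mm  r [-1.02 -9.75 -2.41] |d| 0.096 ang 10.1
```

{"method": "step_arm", "body": {
  "targets": [
    {"dx": -0.025, "dy": -0.015, "dz": 0.015, "rx": -0.4, "ry": -4, "rz": -1},
    {"dx": -0.05, "dy": -0.035, "dz": 0.045, "rx": -0.8, "ry": -8, "rz": -2},
    {"dx": -0.058, "dy": -0.041, "dz": 0.065, "rx": -1, "ry": -9.8, "rz": -2.4},
    {"dx": -0.058, "dy": -0.041, "dz": 0.065, "rx": -1, "ry": -9.8, "rz": -2.4},
    {"dx": -0.058, "dy": -0.041, "dz": 0.065, "rx": -1, "ry": -9.8, "rz": -2.4}
  ]
}}

```text
time: 29.58
position: [0.4375, 0.0016, 0.1177]
tool_rot: [0.609, 0.774, -0.108, 0.136]
ft_force: [-0.0, -0.1, -0.3]
grip_width: 0.0786
```

```bash
python3 - <<'E'
from h import *
state()
c=snap('wrist','w17.png')
delta(mod((.4488,-.0470),13.6,.015,.024),13.6,-20)
E
```

```text
t 29.57 p [0.4375 0.0016 0.1177] psi 13.6 tau -20.0 F [-0.  -0.1 -0.3] w 0.0786 q [-0.03  0.54  2.05 -0.67  0.56  0.3 ]
to [ 0.4453 -0.0324  0.024 ] psi 13.6 tau -20 | d [ -0.4  -1.  100.3] mm  r [0.04 0.03 0.01] |d| 0.1 ang 0.1
```

View pics/w17.png

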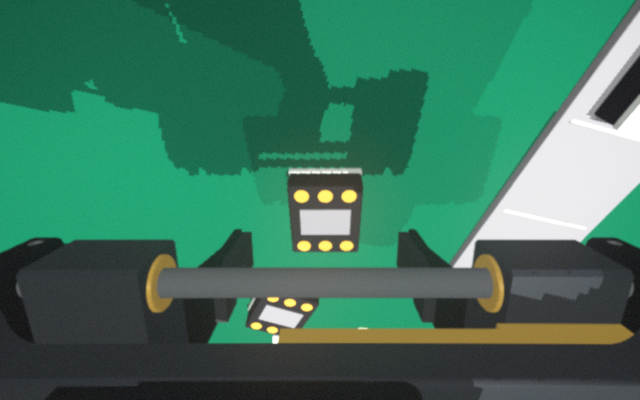

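The module sits square between the jaws at (325,212). I'm descending and closing.

{"method": "step_arm", "body": {
  "targets": [
    {"dx": 0, "dy": -0.001, "dz": 0.035, "rx": 0, "ry": 0, "rz": 0},
    {"dx": 0, "dy": -0.001, "dz": 0.07, "rx": 0, "ry": 0, "rz": 0},
    {"dx": 0, "dy": -0.001, "dz": 0.095, "rx": 0, "ry": 0, "rz": 0},
    {"dx": 0, "dy": -0.001, "dz": 0.1, "rx": 0, "ry": 0, "rz": 0},
    {"dx": 0, "dy": -0.001, "dz": 0.1, "rx": 0, "ry": 0, "rz": 0}
  ]
}}

```text
time: 30.25
position: [0.4457, -0.0318, 0.0247]
tool_rot: [0.609, 0.774, -0.107, 0.137]
ft_force: [0.4, 0.1, 0.4]
grip_width: 0.0782
```

{"method": "step_arm", "body": {
  "targets": [
    {"dx": 0, "dy": 0, "dz": 0, "rx": 0, "ry": 0, "rz": 0},
    {"dx": 0, "dy": 0, "dz": 0, "rx": 0, "ry": 0, "rz": 0},
    {"dx": 0, "dy": 0, "dz": 0, "rx": 0, "ry": 0, "rz": 0},
    {"dx": 0, "dy": 0, "dz": 0, "rx": 0, "ry": 0, "rz": 0},
    {"dx": 0, "dy": 0, "dz": 0, "rx": 0, "ry": 0, "rz": 0}
  ],
  "gripper": 0.5
}}

```text
time: 30.88
position: [0.446, -0.0316, 0.0253]
tool_rot: [0.609, 0.774, -0.107, 0.138]
ft_force: [-0.3, 2.3, 7.0]
grip_width: 0.0577
```

```bash
python3 - <<'E'
from h import *
state()
o=telemetry.get_obs()
delta(o['position']+np.array([0,.04,.105]),6,25)
E
```

```text
t 30.88 p [ 0.446  -0.0316  0.0253] psi 13.7 tau -20.1 F [-0.3  2.3  7. ] w 0.0577 q [-0.11  0.76  2.08 -1.09  0.37  0.69]
to [0.446  0.0084 0.1303] psi 6 tau 25 | d [   0.4    9.7 -111.9] mm  r [-0.17 45.01  7.86] |d| 0.112 ang 45.7
```

{"method": "step_arm", "body": {
  "targets": [
    {"dx": -0.006, "dy": 0, "dz": -0.035, "rx": 0, "ry": 2, "rz": 0},
    {"dx": -0.012, "dy": 0.002, "dz": -0.07, "rx": 0, "ry": 10, "rz": 2},
    {"dx": -0.01, "dy": 0.005, "dz": -0.1, "rx": 0, "ry": 20, "rz": 4},
    {"dx": -0.005, "dy": 0.008, "dz": -0.11, "rx": 0, "ry": 30, "rz": 6},
    {"dx": 0, "dy": 0.01, "dz": -0.112, "rx": -0.1, "ry": 40, "rz": 7.5}
  ]
}}

```text
time: 31.5
position: [0.4468, 0.0095, 0.1323]
tool_rot: [0.654, 0.751, 0.062, -0.066]
ft_force: [-1.2, 0.2, -2.5]
grip_width: 0.0578
```

```bash
python3 - <<'E'
from h import *
state()
delta((.445,.09,.12),-4,50)
E
```

```text
t 31.5 p [0.4468 0.0095 0.1323] psi 7.8 tau 10.4 F [-1.2  0.2 -2.5] w 0.0578 q [-0.34  0.5   1.96  0.23  0.77 -0.65]
to [0.445 0.09  0.12 ] psi -4 tau 50 | d [76.5  9.1 26.5] mm  r [-5.75 39.47 10.59] |d| 0.081 ang 41.3
```

{"method": "step_arm", "body": {
  "targets": [
    {"dx": 0.016, "dy": 0.002, "dz": 0.003, "rx": -1.2, "ry": 8, "rz": 2.1},
    {"dx": 0.032, "dy": 0.004, "dz": 0.008, "rx": -2.4, "ry": 16, "rz": 4.2},
    {"dx": 0.048, "dy": 0.006, "dz": 0.015, "rx": -3.5, "ry": 24, "rz": 6.4},
    {"dx": 0.064, "dy": 0.008, "dz": 0.022, "rx": -4.6, "ry": 32, "rz": 8.5},
    {"dx": 0.0765, "dy": 0.009, "dz": 0.0265, "rx": -5.75, "ry": 39.5, "rz": 10.6}
  ]
}}

```text
time: 32.12
position: [0.4452, 0.0899, 0.1198]
tool_rot: [0.663, 0.617, 0.31, -0.289]
ft_force: [-0.6, -0.2, -1.7]
grip_width: 0.0576
```

```bash
python3 - <<'E'
from h import *
state()
delta((.445,.150,.065),-8.7,70)
E
```

```text
t 32.12 p [0.4452 0.0899 0.1198] psi -4.1 tau 50.2 F [-0.6 -0.2 -1.7] w 0.0576 q [-0.54  0.74  2.02  0.88  1.09 -1.19]
to [0.445 0.15  0.065] psi -8.7 tau 70 | d [-3.7 -4.5 81.1] mm  r [-4.   19.81  2.33] |d| 0.081 ang 20.3
```

{"method": "step_arm", "body": {
  "targets": [
    {"dx": 0.005, "dy": -0.001, "dz": 0.02, "rx": -2, "ry": 10, "rz": 1.2},
    {"dx": 0.005, "dy": -0.003, "dz": 0.045, "rx": -4, "ry": 19.8, "rz": 2.3},
    {"dx": 0, "dy": -0.0045, "dz": 0.07, "rx": -4, "ry": 19.8, "rz": 2.3},
    {"dx": -0.0037, "dy": -0.0045, "dz": 0.081, "rx": -4, "ry": 19.8, "rz": 2.3},
    {"dx": -0.0037, "dy": -0.0045, "dz": 0.081, "rx": -4, "ry": 19.8, "rz": 2.3}
  ]
}}

```text
time: 32.75
position: [0.4451, 0.1502, 0.0647]
tool_rot: [0.621, 0.534, 0.435, -0.374]
ft_force: [-0.6, 0.4, -1.7]
grip_width: 0.0578
```

```bash
python3 - <<'E'
from h import *
state()
c=snap('side','s18.png'); cv2.imwrite('pics/s18c.png',cv2.resize(c['img'][170:330,230:430],None,fx=3,fy=3))
delta((.445,.150,.052),-8.7,70)
E
```

```text
t 32.75 p [0.4451 0.1502 0.0647] psi -8.6 tau 70.0 F [-0.6  0.4 -1.7] w 0.0578 q [-0.55  1.07  2.06  1.17  1.22 -1.56]
to [0.445 0.15  0.052] psi -8.7 tau 70 | d [-12.5  -0.3   4.6] mm  r [-0.01  0.05  0.11] |d| 0.013 ang 0.1
```

View pics/s18c.png

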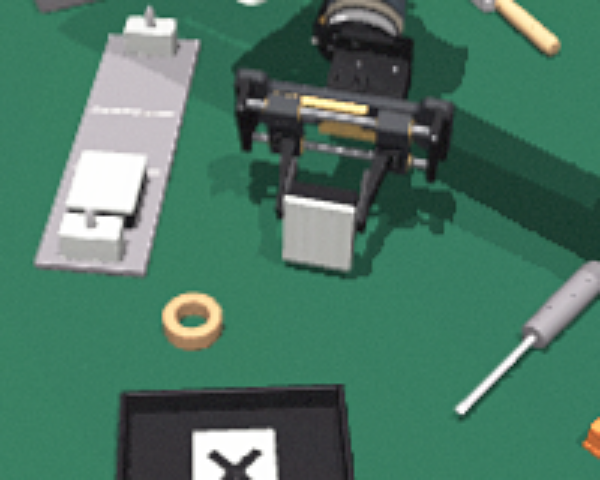

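The plate at (318,232) is plain, so this is a good module. I lower it to contact.

{"method": "step_arm", "body": {
  "targets": [
    {"dx": -0.006, "dy": 0, "dz": 0.002, "rx": 0, "ry": 0, "rz": 0.1},
    {"dx": -0.0125, "dy": 0, "dz": 0.0046, "rx": 0, "ry": 0, "rz": 0.1},
    {"dx": -0.0135, "dy": 0, "dz": 0.005, "rx": 0, "ry": 0, "rz": 0.1},
    {"dx": -0.0145, "dy": 0, "dz": 0.0053, "rx": 0, "ry": 0, "rz": 0.1},
    {"dx": -0.015, "dy": 0, "dz": 0.0055, "rx": 0, "ry": 0, "rz": 0.1}
  ]
}}

```text
time: 33.42
position: [0.446, 0.1498, 0.0521]
tool_rot: [0.621, 0.532, 0.438, -0.374]
ft_force: [-0.2, -7.3, 12.0]
grip_width: 0.0574
```

{"method": "step_arm", "body": {
  "targets": [
    {"dx": 0.001, "dy": 0, "dz": 0, "rx": 0, "ry": 0, "rz": 0},
    {"dx": 0.001, "dy": 0, "dz": 0, "rx": 0, "ry": 0, "rz": 0},
    {"dx": 0.001, "dy": 0, "dz": 0, "rx": 0, "ry": 0, "rz": 0},
    {"dx": 0.001, "dy": 0, "dz": 0, "rx": 0, "ry": 0, "rz": 0},
    {"dx": 0.001, "dy": 0, "dz": 0, "rx": 0, "ry": 0, "rz": 0}
  ],
  "gripper": 0.9
}}

```text
time: 34.05
position: [0.446, 0.1502, 0.0529]
tool_rot: [0.621, 0.532, 0.438, -0.374]
ft_force: [-0.4, -0.5, -0.5]
grip_width: 0.0782
```

{"method": "step_arm", "body": {
  "targets": [
    {"dx": 0, "dy": 0, "dz": -0.02, "rx": 0, "ry": 0, "rz": 0},
    {"dx": 0, "dy": 0, "dz": -0.05, "rx": 0, "ry": 0, "rz": 0},
    {"dx": 0.04, "dy": 0, "dz": -0.07, "rx": 0, "ry": 0, "rz": 0},
    {"dx": 0.09, "dy": 0, "dz": -0.09, "rx": 0, "ry": -10, "rz": 0},
    {"dx": 0.14, "dy": 0, "dz": -0.09, "rx": 0, "ry": -20, "rz": 0}
  ]
}}

```text
time: 34.67
position: [0.4412, 0.1113, 0.2154]
tool_rot: [0.69, 0.587, 0.322, -0.274]
ft_force: [2.7, -0.9, -0.3]
grip_width: 0.0782
```

```bash
python3 - <<'E'
from h import *
state()
c=snap('side','s19.png'); cv2.imwrite('pics/s19c.png',cv2.resize(c['img'][170:330,230:430],None,fx=3,fy=3))
delta((.44,.18,.23),-8.7,-5)
E
```

```text
t 34.67 p [0.4412 0.1113 0.2154] psi -9.1 tau 50.1 F [ 2.7 -0.9 -0.3] w 0.0782 q [-0.52  0.5   2.05  0.89  1.17 -0.98]
to [0.44 0.18 0.23] psi -8.7 tau -5 | d [ 42.3 -10.7  46.3] mm  r [  1.26 -54.82   0.39] |d| 0.064 ang 54.8
```

View pics/s19c.png

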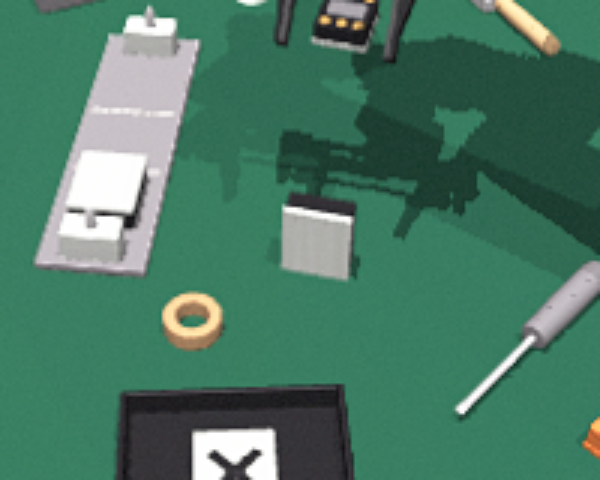

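It stands, plain plate at (318,240). Same route round to the other side.

{"method": "step_arm", "body": {
  "targets": [
    {"dx": 0.01, "dy": -0.002, "dz": 0.0, "rx": 0.2, "ry": -10.6, "rz": 0},
    {"dx": 0.02, "dy": -0.004, "dz": 0.01, "rx": 0.5, "ry": -21, "rz": 0.2},
    {"dx": 0.03, "dy": -0.006, "dz": 0.02, "rx": 0.8, "ry": -32, "rz": 0.3},
    {"dx": 0.04, "dy": -0.008, "dz": 0.035, "rx": 1, "ry": -42.5, "rz": 0.4},
    {"dx": 0.044, "dy": -0.01, "dz": 0.045, "rx": 1.3, "ry": -53, "rz": 0.5}
  ]
}}

```text
time: 35.35
position: [0.44, 0.1801, 0.2326]
tool_rot: [0.759, 0.651, -0.009, 0.007]
ft_force: [-0.4, -0.1, -0.6]
grip_width: 0.0773
```

{"method": "step_arm", "body": {
  "targets": [
    {"dx": 0.025, "dy": 0, "dz": 0.0, "rx": 0, "ry": -10.4, "rz": 0},
    {"dx": 0.05, "dy": 0, "dz": 0.01, "rx": 0, "ry": -20.8, "rz": 0},
    {"dx": 0.075, "dy": 0, "dz": 0.025, "rx": 0, "ry": -31, "rz": 0},
    {"dx": 0.092, "dy": 0.001, "dz": 0.045, "rx": 0, "ry": -41.5, "rz": 0},
    {"dx": 0.092, "dy": 0.001, "dz": 0.058, "rx": 0, "ry": -52, "rz": 0}
  ]
}}

```text
time: 35.98
position: [0.4542, 0.271, 0.1712]
tool_rot: [0.676, 0.582, -0.342, 0.294]
ft_force: [0.2, -1.2, -0.3]
grip_width: 0.0785
```

```bash
python3 - <<'E'
from h import *
state()
delta((.4497,.1741,.052),-8.7,-70,.06)
E
```

```text
t 35.98 p [0.4542 0.271  0.1712] psi -8.6 tau -53.6 F [ 0.2 -1.2 -0.3] w 0.0785 q [ 0.64  0.85  1.35 -0.61  1.68  0.96]
to [0.4582 0.2298 0.0725] psi -8.7 tau -70 | d [55.7 10.3 90.8] mm  r [  0.06 -16.37   0.15] |d| 0.107 ang 16.4
```

{"method": "step_arm", "body": {
  "targets": [
    {"dx": 0.027, "dy": 0.003, "dz": 0.015, "rx": 0, "ry": -8, "rz": 0},
    {"dx": 0.047, "dy": 0.006, "dz": 0.04, "rx": 0, "ry": -16.4, "rz": 0.1},
    {"dx": 0.0557, "dy": 0.01, "dz": 0.07, "rx": 0.1, "ry": -16.4, "rz": 0.15},
    {"dx": 0.0557, "dy": 0.0103, "dz": 0.09, "rx": 0.1, "ry": -16.4, "rz": 0.15},
    {"dx": 0.0557, "dy": 0.0103, "dz": 0.091, "rx": 0.1, "ry": -16.4, "rz": 0.15}
  ]
}}

```text
time: 36.6
position: [0.4568, 0.2282, 0.071]
tool_rot: [0.62, 0.533, -0.438, 0.373]
ft_force: [-0.3, -0.9, -0.2]
grip_width: 0.0781
```

```bash
python3 - <<'E'
from h import *
state()
c=snap('wrist','w20.png')
delta((.4497,.1741,.052),-8.7,-70)
E
```

```text
t 36.6 p [0.4568 0.2282 0.071 ] psi -8.8 tau -70.3 F [-0.3 -0.9 -0.2] w 0.0781 q [ 0.62  1.1   1.33 -0.75  1.75  1.07]
to [0.4497 0.1741 0.052 ] psi -8.7 tau -70 | d [-0.1  0.7 58.9] mm  r [-0.13  0.16  0.13] |d| 0.059 ang 0.2
```

View pics/w20.png

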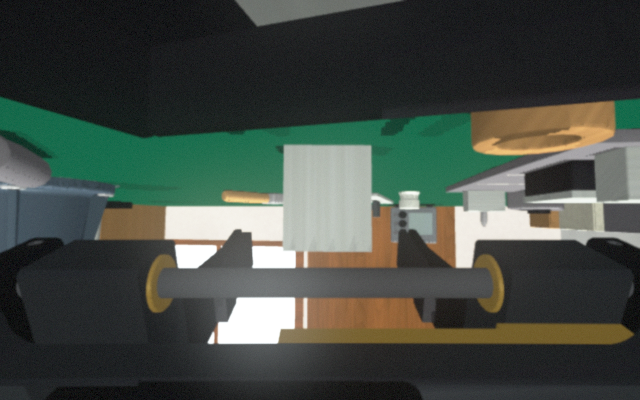

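The plain plate is centred at (327,198). I advance and close.

{"method": "step_arm", "body": {
  "targets": [
    {"dx": 0, "dy": 0, "dz": 0.02, "rx": 0, "ry": 0, "rz": 0},
    {"dx": 0, "dy": 0.0007, "dz": 0.04, "rx": 0, "ry": 0, "rz": 0},
    {"dx": 0, "dy": 0.0007, "dz": 0.054, "rx": 0, "ry": 0, "rz": 0},
    {"dx": 0, "dy": 0.0007, "dz": 0.059, "rx": 0, "ry": 0, "rz": 0},
    {"dx": 0, "dy": 0.0007, "dz": 0.059, "rx": 0, "ry": 0, "rz": 0}
  ]
}}

```text
time: 37.28
position: [0.4499, 0.1743, 0.0521]
tool_rot: [0.621, 0.533, -0.437, 0.373]
ft_force: [-0.5, -0.1, -0.5]
grip_width: 0.0783
```

{"method": "step_arm", "body": {
  "targets": [
    {"dx": 0, "dy": 0, "dz": 0, "rx": 0, "ry": 0, "rz": 0},
    {"dx": 0, "dy": 0, "dz": 0, "rx": 0, "ry": 0, "rz": 0},
    {"dx": 0, "dy": 0, "dz": 0, "rx": 0, "ry": 0, "rz": 0},
    {"dx": 0, "dy": 0, "dz": 0, "rx": 0, "ry": 0, "rz": 0},
    {"dx": 0, "dy": 0, "dz": 0, "rx": 0, "ry": 0, "rz": 0}
  ],
  "gripper": 0.5
}}

```text
time: 37.9
position: [0.45, 0.1745, 0.0522]
tool_rot: [0.621, 0.533, -0.437, 0.373]
ft_force: [-0.3, 1.5, 0.9]
grip_width: 0.0575
```

{"method": "step_arm", "body": {
  "targets": [
    {"dx": -0.03, "dy": 0, "dz": -0.01, "rx": 0, "ry": 2, "rz": 0},
    {"dx": -0.06, "dy": 0, "dz": -0.02, "rx": 0, "ry": 12, "rz": 0},
    {"dx": -0.09, "dy": 0, "dz": -0.03, "rx": 0, "ry": 22, "rz": 0},
    {"dx": -0.103, "dy": 0, "dz": -0.038, "rx": 0, "ry": 32, "rz": 0},
    {"dx": -0.103, "dy": 0, "dz": -0.038, "rx": 0, "ry": 42, "rz": 0}
  ]
}}

```text
time: 38.52
position: [0.4511, 0.176, 0.1635]
tool_rot: [0.737, 0.632, -0.181, 0.156]
ft_force: [-0.1, 1.1, -2.1]
grip_width: 0.0575
```

```bash
python3 - <<'E'
from h import *
state()
delta((.58,.03,.15),-3,20)
E
```

```text
t 38.52 p [0.4511 0.176  0.1635] psi -8.7 tau -27.7 F [-0.1  1.1 -2.1] w 0.0575 q [ 0.38  0.6   1.69 -0.45  1.15  0.78]
to [0.58 0.03 0.15] psi -3 tau 20 | d [-104.1  149.5   70.2] mm  r [-0.29 47.64 -5.89] |d| 0.195 ang 48.0
```

{"method": "step_arm", "body": {
  "targets": [
    {"dx": -0.02, "dy": 0.03, "dz": 0.005, "rx": 0, "ry": 9.6, "rz": -1.2},
    {"dx": -0.04, "dy": 0.06, "dz": 0.02, "rx": 0, "ry": 19, "rz": -2.4},
    {"dx": -0.06, "dy": 0.09, "dz": 0.035, "rx": -0.1, "ry": 28.6, "rz": -3.6},
    {"dx": -0.08, "dy": 0.12, "dz": 0.05, "rx": -0.2, "ry": 38, "rz": -4.8},
    {"dx": -0.104, "dy": 0.149, "dz": 0.07, "rx": -0.3, "ry": 47.6, "rz": -5.9}
  ]
}}

```text
time: 39.15
position: [0.5799, 0.0298, 0.1507]
tool_rot: [0.713, 0.679, 0.128, -0.12]
ft_force: [-0.1, -0.4, -2.5]
grip_width: 0.0575
```

```bash
python3 - <<'E'
from h import *
state()
delta((.6372,.0101,.075),-1.1,20)
E
```

```text
t 39.15 p [0.5799 0.0298 0.1507] psi -2.9 tau 20.3 F [-0.1 -0.4 -2.5] w 0.0575 q [-0.31  0.61  1.65  0.41  1.02 -0.5 ]
to [0.6372 0.0101 0.075 ] psi -1.1 tau 20 | d [-42.   58.   65.4] mm  r [ 0.75 -0.28 -1.61] |d| 0.097 ang 1.8
```

{"method": "step_arm", "body": {
  "targets": [
    {"dx": -0.02, "dy": 0.03, "dz": 0.015, "rx": 0.3, "ry": 0, "rz": -0.8},
    {"dx": -0.036, "dy": 0.055, "dz": 0.04, "rx": 0.7, "ry": -0.3, "rz": -1.6},
    {"dx": -0.042, "dy": 0.058, "dz": 0.065, "rx": 0.7, "ry": -0.3, "rz": -1.6},
    {"dx": -0.042, "dy": 0.058, "dz": 0.065, "rx": 0.7, "ry": -0.3, "rz": -1.6},
    {"dx": -0.042, "dy": 0.058, "dz": 0.065, "rx": 0.7, "ry": -0.3, "rz": -1.6}
  ]
}}

```text
time: 39.78
position: [0.6368, 0.0102, 0.0757]
tool_rot: [0.703, 0.69, 0.124, -0.121]
ft_force: [0.5, -0.2, -1.7]
grip_width: 0.0576
```

```bash
python3 - <<'E'
from h import *
state()
c=snap('wrist','w21.png')
delta((.6372,.0101,.0335),-1.1,20)
E
```

```text
t 39.77 p [0.6368 0.0102 0.0757] psi -1.1 tau 20.0 F [ 0.5 -0.2 -1.7] w 0.0576 q [-0.31  0.78  1.52  0.4   0.99 -0.54]
to [0.6372 0.0101 0.0335] psi -1.1 tau 20 | d [-14.6  -0.1  40.2] mm  r [0.09 0.04 0.03] |d| 0.043 ang 0.1
```

View pics/w21.png

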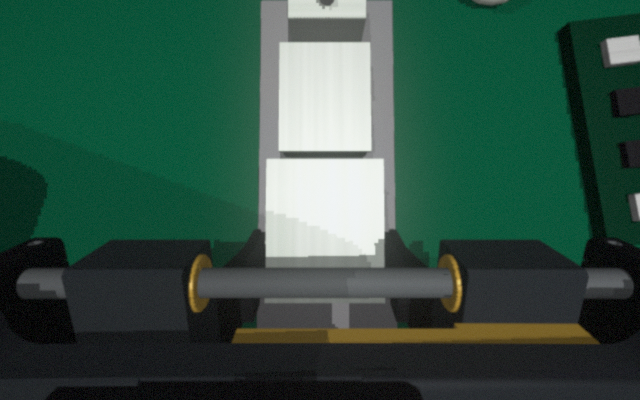

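The held module at (325,215) lines up behind the placed one at (325,95). I'm lowering it.

{"method": "step_arm", "body": {
  "targets": [
    {"dx": -0.005, "dy": 0, "dz": 0.015, "rx": 0, "ry": 0, "rz": 0},
    {"dx": -0.011, "dy": 0, "dz": 0.031, "rx": 0, "ry": 0, "rz": 0},
    {"dx": -0.0137, "dy": 0, "dz": 0.038, "rx": 0, "ry": 0, "rz": 0},
    {"dx": -0.0143, "dy": 0, "dz": 0.0393, "rx": 0, "ry": 0, "rz": 0},
    {"dx": -0.0147, "dy": 0, "dz": 0.0404, "rx": 0, "ry": 0, "rz": 0}
  ]
}}

```text
time: 40.45
position: [0.6365, 0.0105, 0.0339]
tool_rot: [0.703, 0.69, 0.124, -0.122]
ft_force: [-4.3, -1.1, 8.4]
grip_width: 0.0575
```

{"method": "step_arm", "body": {
  "targets": [
    {"dx": 0, "dy": 0, "dz": 0, "rx": 0, "ry": 0, "rz": 0},
    {"dx": 0, "dy": 0, "dz": 0, "rx": 0, "ry": 0, "rz": 0},
    {"dx": 0, "dy": 0, "dz": 0, "rx": 0, "ry": 0, "rz": 0},
    {"dx": 0, "dy": 0, "dz": 0, "rx": 0, "ry": 0, "rz": 0},
    {"dx": 0, "dy": 0, "dz": -0.01, "rx": 0, "ry": 0, "rz": 0}
  ],
  "gripper": 0.88
}}

```text
time: 41.08
position: [0.6358, 0.0073, 0.0429]
tool_rot: [0.703, 0.69, 0.124, -0.123]
ft_force: [0.1, -0.3, -0.9]
grip_width: 0.0762
```

{"method": "step_arm", "body": {
  "targets": [
    {"dx": 0, "dy": 0, "dz": -0.03, "rx": 0, "ry": 0, "rz": 0},
    {"dx": 0, "dy": 0, "dz": -0.07, "rx": 0, "ry": 0, "rz": 0},
    {"dx": 0, "dy": 0, "dz": -0.12, "rx": 0, "ry": 0, "rz": 0},
    {"dx": 0, "dy": -0.02, "dz": -0.15, "rx": 0, "ry": -5, "rz": 0},
    {"dx": 0, "dy": -0.05, "dz": -0.15, "rx": 0, "ry": -10, "rz": 0}
  ]
}}

```text
time: 41.7
position: [0.5875, -0.0457, 0.1875]
tool_rot: [0.712, 0.697, 0.063, -0.057]
ft_force: [0.8, -0.1, -0.4]
grip_width: 0.0764
```

```bash
python3 - <<'E'
from h import *
state()
snap('wrist','w22.png')
c=snap('top','t22.png')
o,r=rects(c,.026,(.36,.52,-.24,.24),amin=.002)
for q in r: print(np.round(q[0],4),np.round(q[1],4),round(q[2],2),round(q[3],5))
delta(mod((.4345,-.1813),-11.6,.015,.024),-11.6,-20,.10)
E
```

```text
t 41.7 p [ 0.5875 -0.0457  0.1875] psi -1.2 tau 9.8 F [ 0.8 -0.1 -0.4] w 0.0764 q [-0.35  0.55  1.57  0.19  1.07 -0.42]
to [ 0.4444 -0.1331  0.118 ] psi -11.6 tau -20 | d [-104.3 -135.7   50.8] mm  r [  0.68 -29.96  10.74] |d| 0.179 ang 31.8
```

View pics/w22.png

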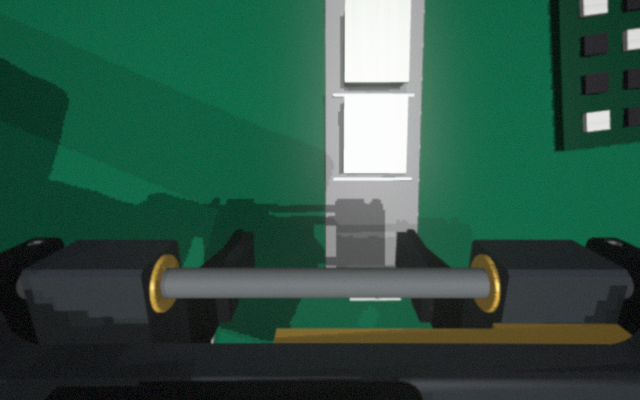

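View pics/t22.png

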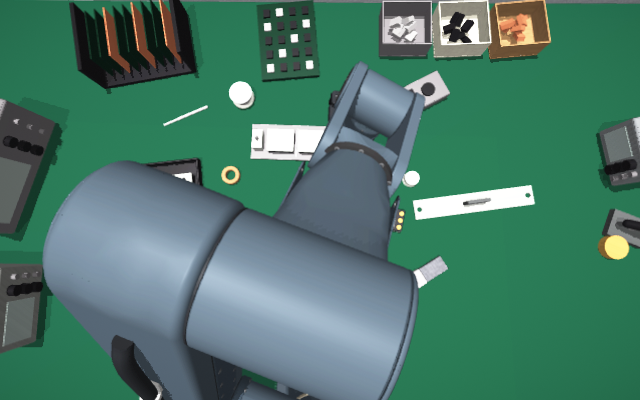

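Two good modules now lie in the row, at (378,40) and (375,133) in the wrist picture. The last module is partly visible at (400,220) in the top picture.

{"method": "step_arm", "body": {
  "targets": [
    {"dx": -0.02, "dy": -0.03, "dz": 0.005, "rx": 0, "ry": -6, "rz": 2},
    {"dx": -0.045, "dy": -0.06, "dz": 0.015, "rx": 0.2, "ry": -12, "rz": 4},
    {"dx": -0.07, "dy": -0.09, "dz": 0.03, "rx": 0.4, "ry": -20, "rz": 6.5},
    {"dx": -0.09, "dy": -0.12, "dz": 0.042, "rx": 0.6, "ry": -27, "rz": 9},
    {"dx": -0.104, "dy": -0.136, "dz": 0.051, "rx": 0.7, "ry": -30, "rz": 10.7}
  ]
}}

```text
time: 42.42
position: [0.4428, -0.1327, 0.1173]
tool_rot: [0.763, 0.622, -0.136, 0.11]
ft_force: [-0.1, -0.2, -0.7]
grip_width: 0.0766
```

```bash
python3 - <<'E'
from h import *
state()
snap('wrist','w23.png')
delta(mod((.4345,-.1813),-11.6,.015,.024),-11.6,-20)
E
```

```text
t 42.42 p [ 0.4428 -0.1327  0.1173] psi -11.6 tau -20.1 F [-0.1 -0.2 -0.7] w 0.0766 q [-0.32  0.56  1.95 -0.58  0.67  0.35]
to [ 0.4375 -0.1666  0.024 ] psi -11.6 tau -20 | d [-0.1  4.8 97.9] mm  r [-0.41  0.17  0.03] |d| 0.098 ang 0.4
```

View pics/w23.png

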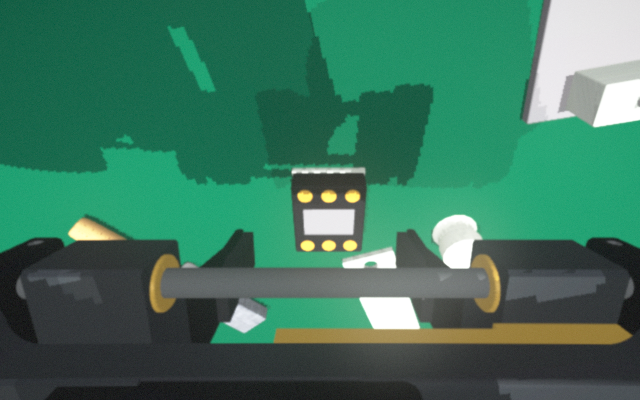

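The black module is at (328,212) between the jaws, with the bar's end at (370,258) behind it and clear. I'm descending and closing.

{"method": "step_arm", "body": {
  "targets": [
    {"dx": 0, "dy": 0.003, "dz": 0.03, "rx": -0.4, "ry": 0, "rz": 0},
    {"dx": 0, "dy": 0.004, "dz": 0.065, "rx": -0.4, "ry": 0, "rz": 0},
    {"dx": 0, "dy": 0.004, "dz": 0.092, "rx": -0.4, "ry": 0, "rz": 0},
    {"dx": 0, "dy": 0.004, "dz": 0.098, "rx": -0.4, "ry": 0, "rz": 0},
    {"dx": 0, "dy": 0.004, "dz": 0.098, "rx": -0.4, "ry": 0, "rz": 0}
  ]
}}

```text
time: 43.1
position: [0.4373, -0.1668, 0.0241]
tool_rot: [0.763, 0.622, -0.136, 0.111]
ft_force: [1.0, -0.2, 0.4]
grip_width: 0.0766
```

{"method": "step_arm", "body": {
  "targets": [
    {"dx": 0, "dy": 0, "dz": 0, "rx": 0, "ry": 0, "rz": 0},
    {"dx": 0, "dy": 0, "dz": 0, "rx": 0, "ry": 0, "rz": 0},
    {"dx": 0, "dy": 0, "dz": 0, "rx": 0, "ry": 0, "rz": 0},
    {"dx": 0, "dy": 0, "dz": 0, "rx": 0, "ry": 0, "rz": 0},
    {"dx": 0, "dy": 0, "dz": 0, "rx": 0, "ry": 0, "rz": 0}
  ],
  "gripper": 0.5
}}

```text
time: 43.72
position: [0.438, -0.1667, 0.0248]
tool_rot: [0.763, 0.622, -0.135, 0.112]
ft_force: [0.6, 1.5, 6.5]
grip_width: 0.0578
```

```bash
python3 - <<'E'
from h import *
state()
o=telemetry.get_obs()
delta(o['position']+np.array([0,.06,.105]),-10,25)
E
```

```text
t 43.73 p [ 0.438  -0.1667  0.0248] psi -11.6 tau -20.2 F [0.6 1.5 6.5] w 0.0578 q [-0.39  0.76  1.99 -0.86  0.46  0.6 ]
to [ 0.438  -0.1067  0.1298] psi -10 tau 25 | d [  18.9  -11.8 -118.9] mm  r [ 0.2  45.19 -1.6 ] |d| 0.121 ang 45.2
```

{"method": "step_arm", "body": {
  "targets": [
    {"dx": -0.008, "dy": 0, "dz": -0.035, "rx": 0, "ry": 2, "rz": 0},
    {"dx": -0.015, "dy": -0.002, "dz": -0.07, "rx": 0, "ry": 12, "rz": 0},
    {"dx": -0.01, "dy": -0.005, "dz": -0.1, "rx": 0, "ry": 22, "rz": -0.5},
    {"dx": 0.005, "dy": -0.009, "dz": -0.115, "rx": 0.1, "ry": 32, "rz": -1},
    {"dx": 0.019, "dy": -0.012, "dz": -0.119, "rx": 0.2, "ry": 42, "rz": -1.6}
  ]
}}

```text
time: 44.35
position: [0.4386, -0.1054, 0.132]
tool_rot: [0.762, 0.635, 0.098, -0.083]
ft_force: [-1.4, 0.3, -3.6]
grip_width: 0.0575
```

```bash
python3 - <<'E'
from h import *
state()
delta((.445,.04,.12),-8.7,60)
E
```

```text
t 44.35 p [ 0.4386 -0.1054  0.132 ] psi -10.3 tau 14.8 F [-1.4  0.3 -3.6] w 0.0575 q [-0.64  0.52  1.95  0.32  0.82 -0.69]
to [0.445 0.04  0.12 ] psi -8.7 tau 60 | d [136.4 -19.8  48.3] mm  r [ 0.95 45.24 -1.37] |d| 0.146 ang 45.3
```

{"method": "step_arm", "body": {
  "targets": [
    {"dx": 0.027, "dy": -0.004, "dz": 0.007, "rx": 0.2, "ry": 9, "rz": -0.3},
    {"dx": 0.055, "dy": -0.008, "dz": 0.016, "rx": 0.4, "ry": 18, "rz": -0.6},
    {"dx": 0.082, "dy": -0.012, "dz": 0.026, "rx": 0.6, "ry": 27, "rz": -0.9},
    {"dx": 0.11, "dy": -0.016, "dz": 0.038, "rx": 0.8, "ry": 36, "rz": -1.2},
    {"dx": 0.136, "dy": -0.02, "dz": 0.048, "rx": 0.9, "ry": 45.2, "rz": -1.4}
  ]
}}

```text
time: 44.98
position: [0.4451, 0.0397, 0.12]
tool_rot: [0.656, 0.564, 0.381, -0.325]
ft_force: [-0.4, 0.6, -2.3]
grip_width: 0.0578
```

```bash
python3 - <<'E'
from h import *
state()
delta((.445,.090,.065),-8.7,70)
E
```

```text
t 44.98 p [0.4451 0.0397 0.12  ] psi -8.7 tau 60.1 F [-0.4  0.6 -2.3] w 0.0578 q [-0.71  0.83  2.01  0.9   1.23 -1.3 ]
to [0.445 0.09  0.065] psi -8.7 tau 70 | d [-22.9  -7.9  70.5] mm  r [0.11 9.89 0.13] |d| 0.075 ang 9.9
```

{"method": "step_arm", "body": {
  "targets": [
    {"dx": 0, "dy": -0.002, "dz": 0.02, "rx": 0, "ry": 5, "rz": 0},
    {"dx": -0.01, "dy": -0.005, "dz": 0.045, "rx": 0.1, "ry": 9.9, "rz": 0.1},
    {"dx": -0.018, "dy": -0.008, "dz": 0.065, "rx": 0.1, "ry": 9.9, "rz": 0.1},
    {"dx": -0.023, "dy": -0.008, "dz": 0.0705, "rx": 0.1, "ry": 9.9, "rz": 0.1},
    {"dx": -0.023, "dy": -0.008, "dz": 0.0705, "rx": 0.1, "ry": 9.9, "rz": 0.1}
  ]
}}

```text
time: 45.6
position: [0.4452, 0.0898, 0.0646]
tool_rot: [0.621, 0.534, 0.435, -0.373]
ft_force: [-0.3, 0.1, -1.6]
grip_width: 0.0577
```

```bash
python3 - <<'E'
from h import *
state()
c=snap('side','s24.png'); cv2.imwrite('pics/s24c.png',cv2.resize(c['img'][150:310,230:430],None,fx=3,fy=3))
delta((.445,.090,.052),-8.7,70)
E
```

```text
t 45.6 p [0.4452 0.0898 0.0646] psi -8.7 tau 70.0 F [-0.3  0.1 -1.6] w 0.0577 q [-0.67  1.06  2.01  1.04  1.26 -1.51]
to [0.445 0.09  0.052] psi -8.7 tau 70 | d [-12.1  -0.4   4.8] mm  r [0.03 0.03 0.08] |d| 0.013 ang 0.1
```

View pics/s24c.png

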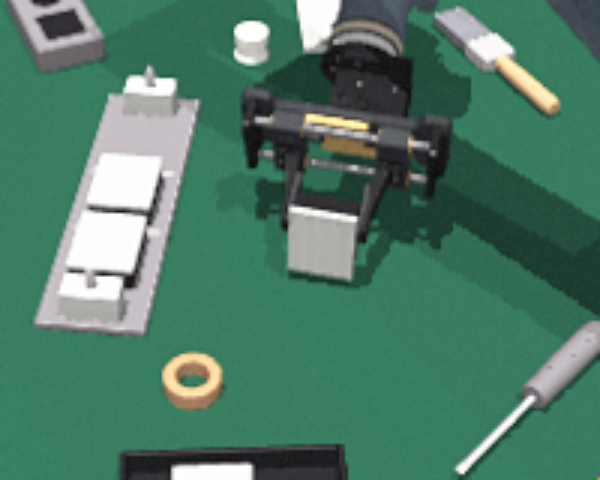

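The last module's plate at (323,243) is plain. I lower it to stand.

{"method": "step_arm", "body": {
  "targets": [
    {"dx": -0.006, "dy": 0, "dz": 0.002, "rx": 0, "ry": 0, "rz": 0},
    {"dx": -0.0118, "dy": 0, "dz": 0.0046, "rx": 0, "ry": 0, "rz": 0},
    {"dx": -0.013, "dy": 0, "dz": 0.005, "rx": 0, "ry": 0, "rz": 0},
    {"dx": -0.0138, "dy": 0, "dz": 0.0053, "rx": 0, "ry": 0, "rz": 0},
    {"dx": -0.0142, "dy": 0, "dz": 0.0055, "rx": 0, "ry": 0, "rz": 0}
  ]
}}

```text
time: 46.28
position: [0.4459, 0.0897, 0.0519]
tool_rot: [0.621, 0.533, 0.438, -0.374]
ft_force: [1.2, -6.2, 9.2]
grip_width: 0.0577
```

{"method": "step_arm", "body": {
  "targets": [
    {"dx": 0.001, "dy": 0, "dz": 0, "rx": 0, "ry": 0, "rz": 0},
    {"dx": 0.001, "dy": 0, "dz": 0, "rx": 0, "ry": 0, "rz": 0},
    {"dx": 0.001, "dy": 0, "dz": 0, "rx": 0, "ry": 0, "rz": 0},
    {"dx": 0.001, "dy": 0, "dz": 0, "rx": 0, "ry": 0, "rz": 0},
    {"dx": 0.001, "dy": 0, "dz": 0, "rx": 0, "ry": 0, "rz": 0}
  ],
  "gripper": 0.9
}}

```text
time: 46.9
position: [0.4459, 0.0902, 0.0528]
tool_rot: [0.621, 0.533, 0.438, -0.374]
ft_force: [-0.2, 0.2, -0.6]
grip_width: 0.0781
```

{"method": "step_arm", "body": {
  "targets": [
    {"dx": 0, "dy": 0, "dz": -0.02, "rx": 0, "ry": 0, "rz": 0},
    {"dx": 0, "dy": 0, "dz": -0.05, "rx": 0, "ry": 0, "rz": 0},
    {"dx": 0.04, "dy": 0, "dz": -0.07, "rx": 0, "ry": 0, "rz": 0},
    {"dx": 0.09, "dy": 0, "dz": -0.09, "rx": 0, "ry": -10, "rz": 0},
    {"dx": 0.14, "dy": 0, "dz": -0.09, "rx": 0, "ry": -20, "rz": 0}
  ]
}}

```text
time: 47.52
position: [0.4409, 0.0514, 0.2154]
tool_rot: [0.69, 0.588, 0.322, -0.274]
ft_force: [1.3, -0.7, 0.9]
grip_width: 0.0784
```

```bash
python3 - <<'E'
from h import *
state()
c=snap('side','s25.png'); cv2.imwrite('pics/s25c.png',cv2.resize(c['img'][150:310,230:430],None,fx=3,fy=3))
delta((.44,.12,.23),-8.7,-5)
E
```

```text
t 47.52 p [0.4409 0.0514 0.2154] psi -9.1 tau 50.0 F [ 1.3 -0.7  0.9] w 0.0784 q [-0.64  0.52  2.01  0.8   1.25 -1.  ]
to [0.44 0.12 0.23] psi -8.7 tau -5 | d [ 43.1 -10.2  45.6] mm  r [  1.18 -54.66   0.42] |d| 0.064 ang 54.7
```

View pics/s25c.png

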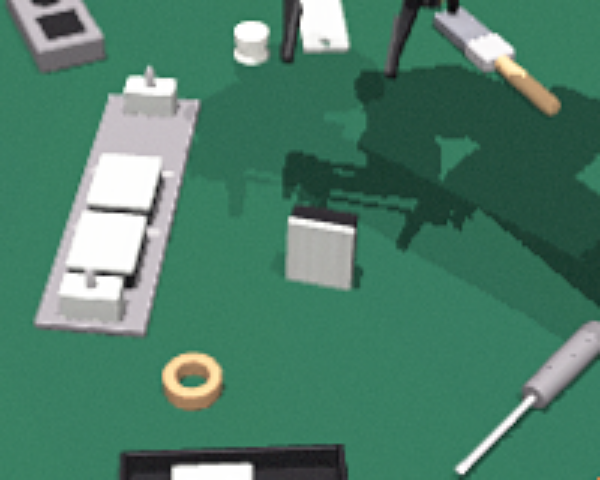

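It stands upright at (320,248).

{"method": "step_arm", "body": {
  "targets": [
    {"dx": 0.01, "dy": -0.002, "dz": 0.0, "rx": 0.2, "ry": -10.6, "rz": 0},
    {"dx": 0.02, "dy": -0.004, "dz": 0.01, "rx": 0.5, "ry": -21, "rz": 0.2},
    {"dx": 0.03, "dy": -0.006, "dz": 0.02, "rx": 0.8, "ry": -32, "rz": 0.3},
    {"dx": 0.04, "dy": -0.008, "dz": 0.035, "rx": 1, "ry": -42.5, "rz": 0.4},
    {"dx": 0.044, "dy": -0.01, "dz": 0.045, "rx": 1.2, "ry": -53, "rz": 0.4}
  ]
}}

```text
time: 48.2
position: [0.4395, 0.1202, 0.2316]
tool_rot: [0.758, 0.652, -0.016, 0.014]
ft_force: [0.3, -0.3, -0.8]
grip_width: 0.0788
```

{"method": "step_arm", "body": {
  "targets": [
    {"dx": 0.025, "dy": 0, "dz": 0.0, "rx": 0, "ry": -10.4, "rz": 0},
    {"dx": 0.05, "dy": 0, "dz": 0.01, "rx": 0, "ry": -20.8, "rz": 0},
    {"dx": 0.075, "dy": 0, "dz": 0.025, "rx": 0, "ry": -31, "rz": 0},
    {"dx": 0.092, "dy": 0.001, "dz": 0.045, "rx": 0, "ry": -41.5, "rz": 0},
    {"dx": 0.092, "dy": 0.001, "dz": 0.058, "rx": 0, "ry": -52, "rz": 0}
  ]
}}

```text
time: 48.82
position: [0.4536, 0.21, 0.1686]
tool_rot: [0.672, 0.58, -0.349, 0.3]
ft_force: [0.5, -0.6, -0.5]
grip_width: 0.0783
```

```bash
python3 - <<'E'
from h import *
state()
delta((.4495,.1135,.052),-8.7,-70,.06)
E
```

```text
t 48.83 p [0.4536 0.21   0.1686] psi -8.5 tau -54.8 F [ 0.5 -0.6 -0.5] w 0.0783 q [ 0.57  0.82  1.47 -0.67  1.6   0.96]
to [0.458  0.1692 0.0725] psi -8.7 tau -70 | d [55.6 10.4 87.7] mm  r [  0.2  -15.18   0.13] |d| 0.104 ang 15.2
```

{"method": "step_arm", "body": {
  "targets": [
    {"dx": 0.027, "dy": 0.003, "dz": 0.015, "rx": 0, "ry": -8, "rz": 0},
    {"dx": 0.047, "dy": 0.006, "dz": 0.04, "rx": 0.1, "ry": -15.2, "rz": 0.1},
    {"dx": 0.0556, "dy": 0.01, "dz": 0.07, "rx": 0.2, "ry": -15.2, "rz": 0.1},
    {"dx": 0.0556, "dy": 0.0104, "dz": 0.087, "rx": 0.2, "ry": -15.2, "rz": 0.1},
    {"dx": 0.0556, "dy": 0.0104, "dz": 0.0877, "rx": 0.2, "ry": -15.2, "rz": 0.1}
  ]
}}

```text
time: 49.45
position: [0.4573, 0.168, 0.0727]
tool_rot: [0.621, 0.533, -0.437, 0.373]
ft_force: [0.2, 0.0, 0.6]
grip_width: 0.0779
```

```bash
python3 - <<'E'
from h import *
state()
c=snap('wrist','w26.png')
delta((.4495,.1135,.052),-8.7,-70)
E
```

```text
t 49.45 p [0.4573 0.168  0.0727] psi -8.8 tau -70.1 F [0.2 0.  0.6] w 0.0779 q [ 0.55  1.07  1.45 -0.8   1.65  1.11]
to [0.4495 0.1135 0.052 ] psi -8.7 tau -70 | d [ 1.   0.1 59.8] mm  r [-0.06  0.04  0.02] |d| 0.06 ang 0.1
```

View pics/w26.png

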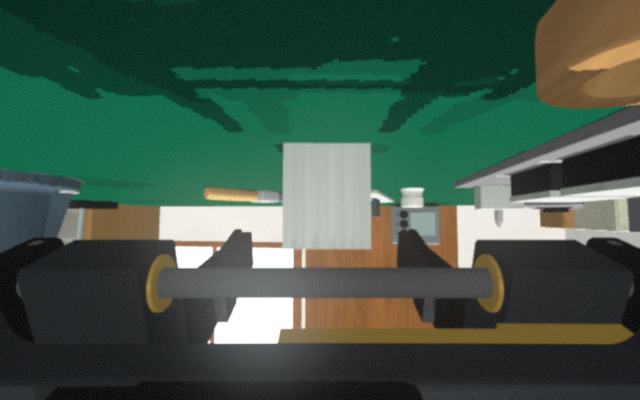

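The plain plate is centred at (327,195). I advance and close.

{"method": "step_arm", "body": {
  "targets": [
    {"dx": 0.001, "dy": 0, "dz": 0.02, "rx": 0, "ry": 0, "rz": 0},
    {"dx": 0.001, "dy": 0, "dz": 0.04, "rx": 0, "ry": 0, "rz": 0},
    {"dx": 0.001, "dy": 0, "dz": 0.055, "rx": 0, "ry": 0, "rz": 0},
    {"dx": 0.001, "dy": 0, "dz": 0.06, "rx": 0, "ry": 0, "rz": 0},
    {"dx": 0.001, "dy": 0, "dz": 0.06, "rx": 0, "ry": 0, "rz": 0}
  ]
}}

```text
time: 50.12
position: [0.4494, 0.113, 0.0518]
tool_rot: [0.622, 0.533, -0.436, 0.373]
ft_force: [-0.5, 0.6, 0.3]
grip_width: 0.0784
```

{"method": "step_arm", "body": {
  "targets": [
    {"dx": 0, "dy": 0, "dz": 0, "rx": 0, "ry": 0, "rz": 0},
    {"dx": 0, "dy": 0, "dz": 0, "rx": 0, "ry": 0, "rz": 0},
    {"dx": 0, "dy": 0, "dz": 0, "rx": 0, "ry": 0, "rz": 0},
    {"dx": 0, "dy": 0, "dz": 0, "rx": 0, "ry": 0, "rz": 0},
    {"dx": 0, "dy": 0, "dz": 0, "rx": 0, "ry": 0, "rz": 0}
  ],
  "gripper": 0.5
}}

```text
time: 50.75
position: [0.4496, 0.1132, 0.0519]
tool_rot: [0.622, 0.533, -0.436, 0.373]
ft_force: [1.0, 1.7, 1.0]
grip_width: 0.0577
```

{"method": "step_arm", "body": {
  "targets": [
    {"dx": -0.03, "dy": 0, "dz": -0.01, "rx": 0, "ry": 2, "rz": 0},
    {"dx": -0.06, "dy": 0, "dz": -0.02, "rx": 0, "ry": 12, "rz": 0},
    {"dx": -0.09, "dy": 0, "dz": -0.03, "rx": 0, "ry": 22, "rz": 0},
    {"dx": -0.103, "dy": 0, "dz": -0.038, "rx": 0, "ry": 32, "rz": 0},
    {"dx": -0.103, "dy": 0, "dz": -0.038, "rx": 0, "ry": 42, "rz": 0}
  ]
}}

```text
time: 51.38
position: [0.4503, 0.1145, 0.1632]
tool_rot: [0.737, 0.632, -0.18, 0.157]
ft_force: [0.7, -1.7, -2.7]
grip_width: 0.0577
```

```bash
python3 - <<'E'
from h import *
state()
delta((.58,-.05,.16),-3,20)
E
```

```text
t 51.38 p [0.4503 0.1145 0.1632] psi -8.7 tau -27.6 F [ 0.7 -1.7 -2.7] w 0.0577 q [ 0.27  0.57  1.77 -0.5   1.07  0.73]
to [ 0.58 -0.05  0.16] psi -3 tau 20 | d [-124.9  153.1   69.6] mm  r [-0.2  47.58 -5.89] |d| 0.21 ang 47.9
```

{"method": "step_arm", "body": {
  "targets": [
    {"dx": -0.025, "dy": 0.03, "dz": 0.005, "rx": 0, "ry": 9.6, "rz": -1.2},
    {"dx": -0.05, "dy": 0.06, "dz": 0.02, "rx": 0, "ry": 19, "rz": -2.4},
    {"dx": -0.075, "dy": 0.09, "dz": 0.035, "rx": -0.1, "ry": 28.6, "rz": -3.6},
    {"dx": -0.1, "dy": 0.12, "dz": 0.05, "rx": -0.2, "ry": 38, "rz": -4.8},
    {"dx": -0.125, "dy": 0.153, "dz": 0.07, "rx": -0.2, "ry": 47.6, "rz": -5.9}
  ]
}}

```text
time: 52.0
position: [0.58, -0.0505, 0.1606]
tool_rot: [0.713, 0.678, 0.127, -0.12]
ft_force: [0.4, 1.0, -2.3]
grip_width: 0.0575
```

```bash
python3 - <<'E'
from h import *
state()
delta((.6357,-.0726,.085),-1.1,20)
E
```

```text
t 52.0 p [ 0.58   -0.0505  0.1606] psi -2.9 tau 20.2 F [ 0.4  1.  -2.3] w 0.0575 q [-0.44  0.61  1.6   0.37  1.09 -0.59]
to [ 0.6357 -0.0726  0.085 ] psi -1.1 tau 20 | d [-44.2  56.6  64.4] mm  r [ 0.73 -0.15 -1.65] |d| 0.096 ang 1.8
```

{"method": "step_arm", "body": {
  "targets": [
    {"dx": -0.02, "dy": 0.03, "dz": 0.015, "rx": 0.3, "ry": 0, "rz": -0.8},
    {"dx": -0.038, "dy": 0.055, "dz": 0.04, "rx": 0.7, "ry": -0.2, "rz": -1.6},
    {"dx": -0.044, "dy": 0.0566, "dz": 0.064, "rx": 0.7, "ry": -0.2, "rz": -1.6},
    {"dx": -0.044, "dy": 0.0566, "dz": 0.064, "rx": 0.7, "ry": -0.2, "rz": -1.6},
    {"dx": -0.044, "dy": 0.0566, "dz": 0.064, "rx": 0.7, "ry": -0.2, "rz": -1.6}
  ]
}}

```text
time: 52.62
position: [0.6354, -0.0724, 0.0858]
tool_rot: [0.703, 0.689, 0.124, -0.121]
ft_force: [-0.1, 0.3, -1.3]
grip_width: 0.0576
```

```bash
python3 - <<'E'
from h import *
state()
c=snap('wrist','w27.png'); c=snap('side','s27.png'); cv2.imwrite('pics/s27c.png',cv2.resize(c['img'][130:290,200:400],None,fx=3,fy=3))
delta((.6357,-.0726,.0345),-1.1,20)
E
```

```text
t 52.62 p [ 0.6354 -0.0724  0.0858] psi -1.1 tau 20.0 F [-0.1  0.3 -1.3] w 0.0576 q [-0.43  0.78  1.47  0.37  1.06 -0.62]
to [ 0.6357 -0.0726  0.0345] psi -1.1 tau 20 | d [-17.7  -0.4  49.1] mm  r [ 0.11  0.09 -0.  ] |d| 0.052 ang 0.1
```

View pics/w27.png

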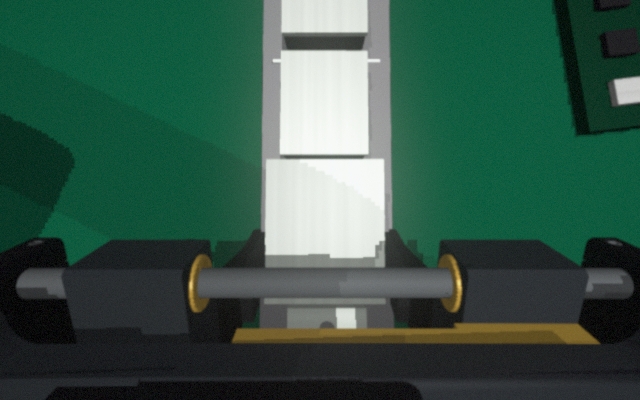

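View pics/s27c.png

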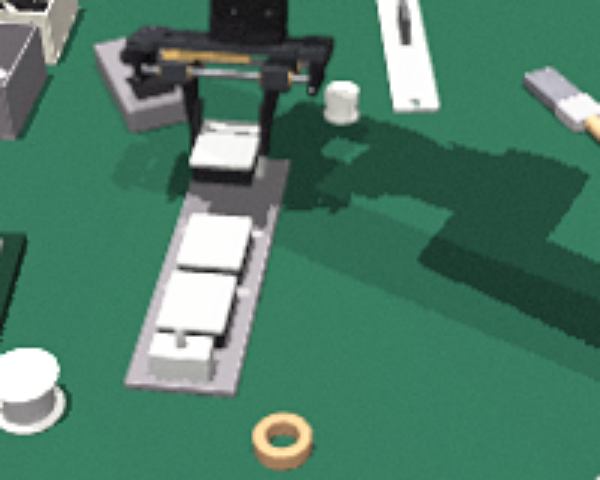

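The held module at (325,215) is in line with the two placed ones, and the rear block and pin at (325,322) lie behind it and clear. I'm lowering it.

{"method": "step_arm", "body": {
  "targets": [
    {"dx": -0.006, "dy": 0, "dz": 0.018, "rx": 0, "ry": 0, "rz": 0},
    {"dx": -0.013, "dy": 0, "dz": 0.037, "rx": 0, "ry": 0, "rz": 0},
    {"dx": -0.017, "dy": 0, "dz": 0.047, "rx": 0, "ry": 0, "rz": 0},
    {"dx": -0.0177, "dy": 0, "dz": 0.0491, "rx": 0, "ry": 0, "rz": 0},
    {"dx": -0.0184, "dy": 0, "dz": 0.051, "rx": 0, "ry": 0, "rz": 0}
  ]
}}

```text
time: 53.35
position: [0.6353, -0.0722, 0.0332]
tool_rot: [0.703, 0.69, 0.124, -0.122]
ft_force: [-5.1, -1.3, 10.5]
grip_width: 0.0579
```

{"method": "step_arm", "body": {
  "targets": [
    {"dx": 0, "dy": 0, "dz": 0, "rx": 0, "ry": 0, "rz": 0},
    {"dx": 0, "dy": 0, "dz": 0, "rx": 0, "ry": 0, "rz": 0},
    {"dx": 0, "dy": 0, "dz": 0, "rx": 0, "ry": 0, "rz": 0},
    {"dx": 0, "dy": 0, "dz": 0, "rx": 0, "ry": 0, "rz": 0},
    {"dx": 0, "dy": 0, "dz": -0.01, "rx": 0, "ry": 0, "rz": 0}
  ],
  "gripper": 0.88
}}

```text
time: 53.98
position: [0.6346, -0.0752, 0.0422]
tool_rot: [0.703, 0.69, 0.123, -0.123]
ft_force: [-0.8, 0.0, 0.3]
grip_width: 0.0764
```

{"method": "step_arm", "body": {
  "targets": [
    {"dx": 0, "dy": 0, "dz": -0.03, "rx": 0, "ry": 0, "rz": 0},
    {"dx": 0, "dy": 0, "dz": -0.07, "rx": 0, "ry": 0, "rz": 0},
    {"dx": 0, "dy": 0, "dz": -0.12, "rx": 0, "ry": -4, "rz": 0},
    {"dx": 0, "dy": -0.04, "dz": -0.17, "rx": 0, "ry": -12, "rz": 0},
    {"dx": 0, "dy": -0.09, "dz": -0.19, "rx": 0, "ry": -20, "rz": 0}
  ]
}}

```text
time: 54.6
position: [0.5454, -0.1412, 0.2249]
tool_rot: [0.714, 0.7, -0.0, 0.005]
ft_force: [0.3, 0.8, 0.1]
grip_width: 0.0766
```

```bash
python3 - <<'E'
from h import *
state()
snap('wrist','w28.png')
c=snap('top','t28.png');c=snap('side','s28.png')
E
```

```text
t 54.6 p [ 0.5454 -0.1412  0.2249] psi -1.1 tau -0.4 F [0.3 0.8 0.1] w 0.0766 q [-0.45  0.46  1.61 -0.    1.06 -0.43]
```

View pics/t28.png

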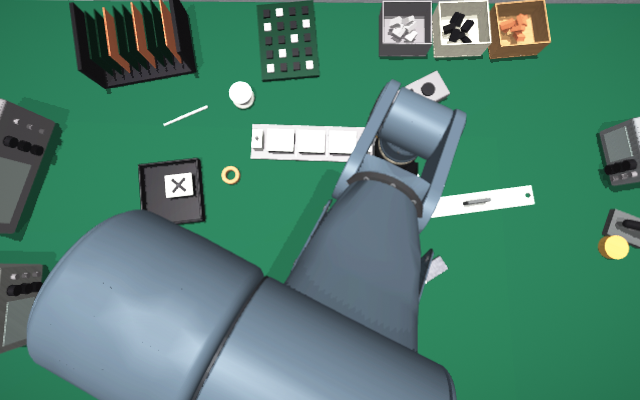

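View pics/s28.png

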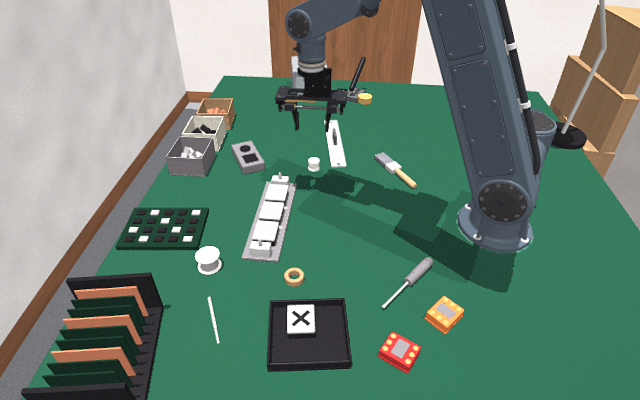

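All three good modules are in the row at (281–341,142), and the reject is in the tray with its cross up at (178,185). Before the bar, I look at both pins with the wrist camera.

```bash
python3 - <<'E'
from h import *
delta((.637,-.28,.28),-1.1,0)
c=dict(np.load('pics/w9.npz')); print(unp(c,321,97,.06),unp(c,321,104,.038))
E
```

```text
to [ 0.637 -0.28   0.28 ] psi -1.1 tau 0 | d [-141.1   98.   -57.3] mm  r [-0.09 -0.04  0.07] |d| 0.181 ang 0.1
[0.64087348 0.16653739 0.06      ] [0.64086566 0.16751112 0.038     ]
```

{"method": "step_arm", "body": {
  "targets": [
    {"dx": -0.035, "dy": 0.024, "dz": -0.025, "rx": 0, "ry": 0, "rz": 0},
    {"dx": -0.07, "dy": 0.05, "dz": -0.045, "rx": 0, "ry": 0, "rz": 0},
    {"dx": -0.11, "dy": 0.075, "dz": -0.057, "rx": 0, "ry": 0, "rz": 0},
    {"dx": -0.141, "dy": 0.098, "dz": -0.057, "rx": 0, "ry": 0, "rz": 0},
    {"dx": -0.141, "dy": 0.098, "dz": -0.057, "rx": 0, "ry": 0, "rz": 0}
  ]
}}

```text
time: 55.38
position: [0.6388, -0.2833, 0.2788]
tool_rot: [0.714, 0.7, 0.0, 0.0]
ft_force: [-0.7, 0.9, -0.8]
grip_width: 0.0767
```

```bash
python3 - <<'E'
from h import *
state()
c=snap('wrist','w29.png'); c2=snap('top','t29.png')
i=c['img']
print(proj(c,[[.6400,.172,.06],[.6347,-.118,.06]]))
W=cloud(c)
cv2.imwrite('pics/t29c.png',cv2.resize(c2['img'][110:230,230:560],None,fx=2.4,fy=2.4,interpolation=cv2.INTER_CUBIC))
for z in [.006]:
    o,r=rects(c2,z,(.42,.55,-.6,-.24),amin=.005)
    for q in r: print(np.round(q[0],4),np.round(q[1],4),round(q[2],2),round(q[3],5))
E
```

```text
t 55.38 p [ 0.6388 -0.2833  0.2788] psi -1.2 tau 0.0 F [-0.7  0.9 -0.8] w 0.0767 q [-0.58  0.6   1.19  0.    1.36 -0.56]
[[ 312.55704359 -455.82830161]
 [ 316.46278009    6.75261591]]
[ 0.4853 -0.4155] [0.1295 0.351 ] 0.0 0.04146
```

View pics/w29.png

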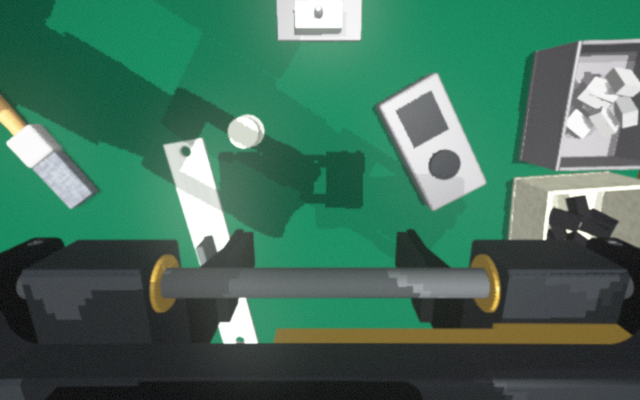

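View pics/t29c.png

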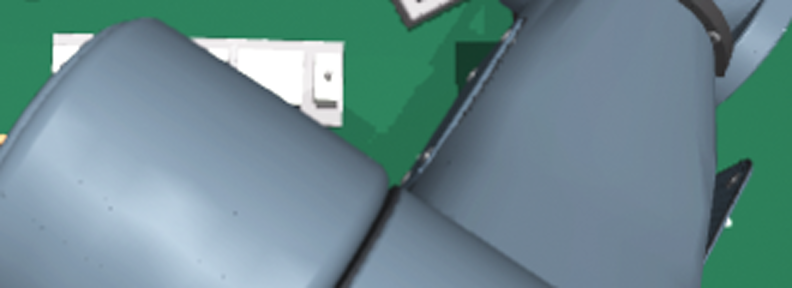

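The −y pin is at the upper edge, (318,12). The bar's holes are at (185,150) and (240,340). I shift for a better view of each pin.

{"method": "step_arm", "body": {
  "targets": [
    {"dx": 0.035, "dy": 0, "dz": 0.04, "rx": 0, "ry": 0, "rz": 0},
    {"dx": 0.045, "dy": 0, "dz": 0.079, "rx": 0, "ry": 0, "rz": 0},
    {"dx": 0.045, "dy": 0, "dz": 0.079, "rx": 0, "ry": 0, "rz": 0},
    {"dx": 0.045, "dy": 0, "dz": 0.079, "rx": 0, "ry": 0, "rz": 0},
    {"dx": 0.045, "dy": 0, "dz": 0.079, "rx": 0, "ry": 0, "rz": 0}
  ]
}}

```text
time: 56.1
position: [0.6388, -0.236, 0.2022]
tool_rot: [0.714, 0.7, 0.0, 0.0]
ft_force: [-0.6, 0.5, -0.5]
grip_width: 0.0767
```

```bash
python3 - <<'E'
from h import *
state()
c=snap('wrist','w30.png')
cv2.imwrite('pics/w30c.png',cv2.resize(c['img'][40:190,220:420],None,fx=4,fy=4,interpolation=cv2.INTER_CUBIC))
delta((.640,.042,.20),-1.1,0)
E
```

```text
t 56.1 p [ 0.6388 -0.236   0.2022] psi -1.1 tau 0.0 F [-0.6  0.5 -0.5] w 0.0767 q [-0.52  0.65  1.32  0.    1.18 -0.5 ]
to [0.64  0.042 0.2  ] psi -1.1 tau 0 | d [278.   -4.    2.1] mm  r [ 0.04 -0.03 -0.01] |d| 0.278 ang 0.0
```

View pics/w30c.png

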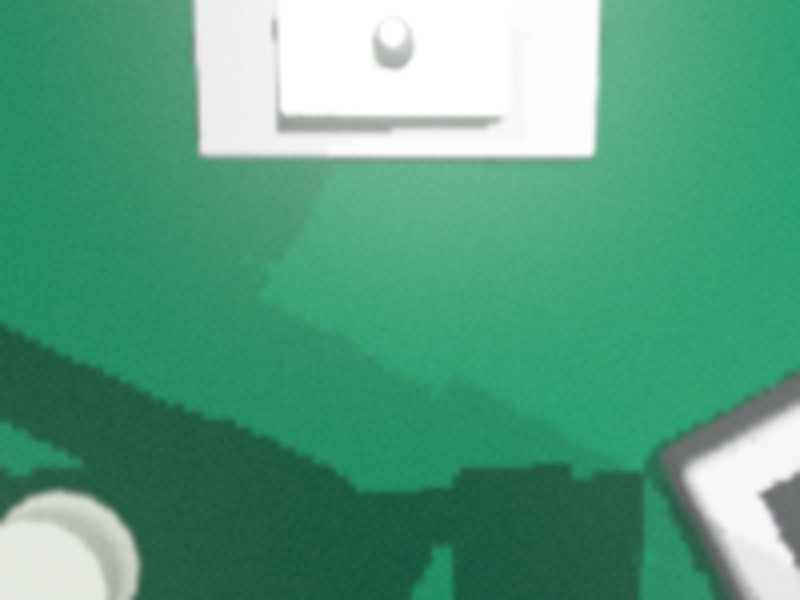

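```bash
python3 - <<'E'
from h import *
c=dict(np.load('pics/w30.npz'))
q=lambda u,v,z: unp(c,220+u/4,40+v/4,z).round(4)
print('base edge L,R',q(199,157,.008),q(597,157,.008),'mid',q(398,157,.008))
print('block top front L,R',q(279,115,.038),q(511,115,.038),'mid',q(395,115,.038))
print('pin front base',q(393,68,.038),' tip',q(394,32,.06))
E
```

```text
base edge L,R [ 0.5882 -0.1383  0.008 ] [ 0.6845 -0.1401  0.008 ] mid [ 0.6364 -0.1391  0.008 ]
block top front L,R [ 0.6109 -0.1319  0.038 ] [ 0.6616 -0.1329  0.038 ] mid [ 0.6363 -0.1324  0.038 ]
pin front base [ 0.6361 -0.1229  0.038 ]  tip [ 0.6368 -0.119   0.06  ]
```

{"method": "step_arm", "body": {
  "targets": [
    {"dx": 0.055, "dy": -0.001, "dz": 0, "rx": 0, "ry": 0, "rz": 0},
    {"dx": 0.115, "dy": -0.002, "dz": 0, "rx": 0, "ry": 0, "rz": 0},
    {"dx": 0.175, "dy": -0.003, "dz": 0.001, "rx": 0, "ry": 0, "rz": 0},
    {"dx": 0.235, "dy": -0.004, "dz": 0.002, "rx": 0, "ry": 0, "rz": 0},
    {"dx": 0.278, "dy": -0.004, "dz": 0.002, "rx": 0, "ry": 0, "rz": 0}
  ]
}}

```text
time: 56.78
position: [0.6404, 0.0442, 0.2016]
tool_rot: [0.714, 0.701, 0.001, 0.001]
ft_force: [-0.0, -1.8, -0.6]
grip_width: 0.0769
```

```bash
python3 - <<'E'
from h import *
state()
c=snap('wrist','w31.png'); c2=snap('top','t31.png')
cv2.imwrite('pics/w31c.png',cv2.resize(c['img'][40:190,220:420],None,fx=4,fy=4,interpolation=cv2.INTER_CUBIC))
for z in [.006]:
    o,r=rects(c2,z,(.42,.55,-.6,-.24),amin=.005)
    for q in r: print(np.round(q[0],4),np.round(q[1],4),round(q[2],2),round(q[3],5))
E
```

```text
t 56.77 p [0.6404 0.0442 0.2016] psi -1.1 tau 0.0 F [-0.  -1.8 -0.6] w 0.0769 q [-0.11  0.59  1.43  0.    1.12 -0.09]
[ 0.4822 -0.4059] [0.055 0.321] 8.45 0.01711
```

View pics/w31c.png

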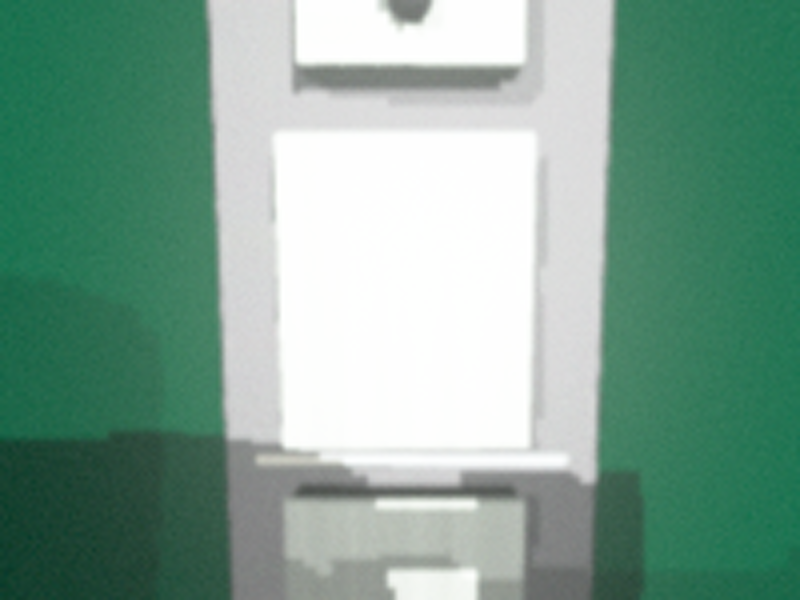

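View pics/t31.png

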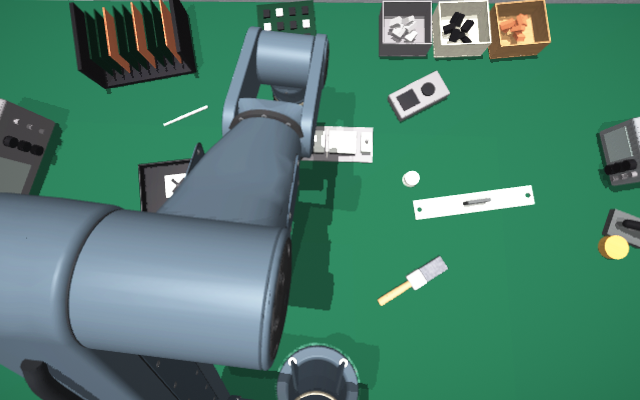

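```bash
python3 - <<'E'
from h import *
c=dict(np.load('pics/w31.npz'))
q=lambda u,v,z: unp(c,220+u/4,40+v/4,z).round(4)
print('block top front L,R',q(296,66,.038),q(525,66,.038),'mid',q(410.5,66,.038))
print('pin front base',q(408,22,.038))
print('base edges at row 300',q(221,300,.008),q(603,300,.008))
print('module corners',q(275,130,.034),q(537,130,.034),q(284,447,.034),q(531,447,.034))
# bar
c=dict(np.load('pics/t31.npz'))
cv2.imwrite('pics/bar.png',cv2.resize(c['img'][170:235,400:545],None,fx=5,fy=5,interpolation=cv2.INTER_CUBIC))
E
```

```text
block top front L,R [0.6169 0.1581 0.038 ] [0.6664 0.1572 0.038 ] mid [0.6417 0.1577 0.038 ]
pin front base [0.6413 0.1664 0.038 ]
base edges at row 300 [0.5935 0.1084 0.008 ] [0.6885 0.1067 0.008 ]
module corners [0.6114 0.1456 0.034 ] [0.6695 0.1445 0.034 ] [0.6101 0.0753 0.034 ] [0.6686 0.0742 0.034 ]
```

View pics/bar.png

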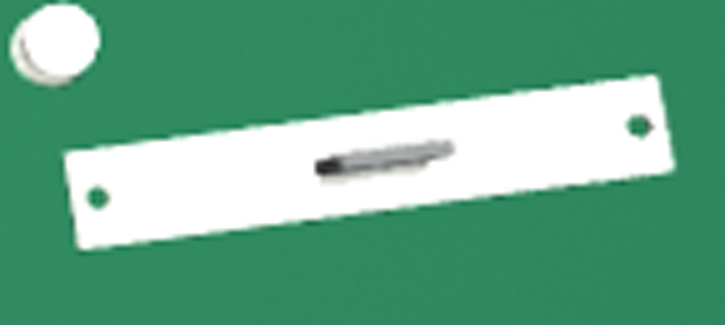

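```bash
python3 - <<'E'
from h import *
c=dict(np.load('pics/t31.npz'))
a=unp(c,400+97/5,170+197/5,.004);b=unp(c,400+639/5,170+125/5,.004)
print(a,b,(a+b)/2,np.linalg.norm(a-b),np.degrees(np.arctan2(-(a-b)[0],(a-b)[1])))
a=unp(c,400+325/5,170+166/5,.046);b=unp(c,400+450/5,170+149/5,.046); print('fin',a,b,(a+b)/2)
m=((a+b)/2)
delta((.481,-.404,.046),8.4,0,.10)
E
```

```text
[ 0.46020456 -0.26409078  0.004     ] [ 0.50331747 -0.55131567  0.004     ] [ 0.48176102 -0.40770323  0.004     ] 0.29044252312007374 8.536457533605825
fin [ 0.47438199 -0.36998568  0.046     ] [ 0.48412469 -0.43354226  0.046     ] [ 0.47925334 -0.40176397  0.046     ]
to [ 0.481 -0.404  0.146] psi 8.4 tau 0 | d [-452.9 -152.8   54.2] mm  r [ 0.16 -0.11 -9.23] |d| 0.481 ang 9.2
```

{"method": "step_arm", "body": {
  "targets": [
    {"dx": -0.055, "dy": -0.02, "dz": 0, "rx": 0, "ry": 0, "rz": -1},
    {"dx": -0.11, "dy": -0.037, "dz": 0, "rx": 0, "ry": 0, "rz": -2},
    {"dx": -0.165, "dy": -0.056, "dz": 0.005, "rx": 0, "ry": 0, "rz": -3.5},
    {"dx": -0.22, "dy": -0.075, "dz": 0.01, "rx": 0, "ry": 0, "rz": -5},
    {"dx": -0.275, "dy": -0.094, "dz": 0.02, "rx": 0, "ry": 0, "rz": -6}
  ],
  "gripper": 0.6
}}

```text
time: 57.5
position: [0.5421, -0.2307, 0.1821]
tool_rot: [0.675, 0.738, 0.002, 0.002]
ft_force: [0.4, -1.1, 0.2]
grip_width: 0.0526
```

```bash
python3 - <<'E'
from h import *
state()
delta((.481,-.404,.029),8.5,0,.11)
E
```

```text
t 57.5 p [ 0.5421 -0.2307  0.1821] psi 5.1 tau -0.1 F [ 0.4 -1.1  0.2] w 0.0526 q [-0.59  0.55  1.59  0.    1.   -0.68]
to [ 0.481 -0.404  0.139] psi 8.5 tau 0 | d [-167.1  -76.7   42.9] mm  r [ 0.33  0.07 -3.36] |d| 0.189 ang 3.4
```

{"method": "step_arm", "body": {
  "targets": [
    {"dx": -0.05, "dy": -0.025, "dz": 0.005, "rx": 0, "ry": 0, "rz": -1},
    {"dx": -0.1, "dy": -0.048, "dz": 0.015, "rx": 0.2, "ry": 0, "rz": -2},
    {"dx": -0.15, "dy": -0.07, "dz": 0.03, "rx": 0.3, "ry": 0, "rz": -3},
    {"dx": -0.167, "dy": -0.077, "dz": 0.043, "rx": 0.3, "ry": 0, "rz": -3.4},
    {"dx": -0.167, "dy": -0.077, "dz": 0.043, "rx": 0.3, "ry": 0, "rz": -3.4}
  ]
}}

```text
time: 58.12
position: [0.4794, -0.4052, 0.1382]
tool_rot: [0.654, 0.757, 0.0, -0.0]
ft_force: [0.3, 0.2, -0.1]
grip_width: 0.0523
```

```bash
python3 - <<'E'
from h import *
state()
c=snap('wrist','w32.png')
print(unp(c,320,150,.006))
delta((.481,-.404,.029),8.5,0)
E
```

```text
t 58.12 p [ 0.4794 -0.4052  0.1382] psi 8.3 tau 0.0 F [ 0.3  0.2 -0.1] w 0.0523 q [-0.88  0.66  1.51  0.    0.97 -1.03]
[ 0.47070456 -0.36912602  0.006     ]
to [ 0.481 -0.404  0.029] psi 8.5 tau 0 | d [ -0.4   0.8 109.7] mm  r [ 0.02 -0.02 -0.05] |d| 0.11 ang 0.1
```

View pics/w32.png

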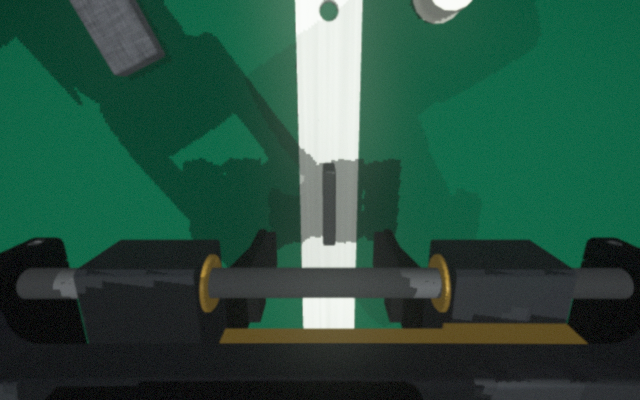

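```bash
python3 - <<'E'
from h import *
c=dict(np.load('pics/w32.npz'))
h=unp(c,329,10.5,.004); f=unp(c,329,163,.046); f2=unp(c,329,245,.035)
print(h,f,f2); 
a=np.radians(8.5); d=np.array([np.sin(a),-np.cos(a)])
print('bar centre from hole', h[:2]+.145*d, 'fin centre from far end', f[:2]+.03*d)
e=[unp(c,298,60,.006),unp(c,361,60,.006),unp(c,301,150,.006),unp(c,358,150,.006)]; print(np.round(e,4))
E
```

```text
[ 0.46255297 -0.26453612  0.004     ] [ 0.47821763 -0.37185295  0.046     ] [ 0.48874021 -0.44057421  0.035     ]
bar centre from hole [ 0.48398533 -0.40794342] fin centre from far end [ 0.48265191 -0.40152342]
[[ 0.4439 -0.3024  0.006 ]
 [ 0.4923 -0.2953  0.006 ]
 [ 0.455  -0.3714  0.006 ]
 [ 0.5022 -0.3645  0.006 ]]
```

The fin is at (329,205), about 2 mm to the right of the jaw centre. I correct that, descend and grip.

{"method": "step_arm", "body": {
  "targets": [
    {"dx": -0.0005, "dy": 0.002, "dz": 0.04, "rx": 0, "ry": 0, "rz": 0},
    {"dx": -0.0005, "dy": 0.003, "dz": 0.08, "rx": 0, "ry": 0, "rz": 0},
    {"dx": -0.0005, "dy": 0.003, "dz": 0.103, "rx": 0, "ry": 0, "rz": 0},
    {"dx": -0.0005, "dy": 0.003, "dz": 0.109, "rx": 0, "ry": 0, "rz": 0},
    {"dx": -0.0005, "dy": 0.003, "dz": 0.109, "rx": 0, "ry": 0, "rz": 0}
  ]
}}

```text
time: 58.8
position: [0.4842, -0.4029, 0.0305]
tool_rot: [0.652, 0.758, 0.0, 0.0]
ft_force: [-0.7, 0.3, 0.2]
grip_width: 0.0524
```

{"method": "step_arm", "body": {
  "targets": [
    {"dx": 0, "dy": 0, "dz": 0, "rx": 0, "ry": 0, "rz": 0},
    {"dx": 0, "dy": 0, "dz": 0, "rx": 0, "ry": 0, "rz": 0},
    {"dx": 0, "dy": 0, "dz": 0, "rx": 0, "ry": 0, "rz": 0},
    {"dx": 0, "dy": 0, "dz": 0, "rx": 0, "ry": 0, "rz": 0},
    {"dx": 0, "dy": 0, "dz": 0, "rx": 0, "ry": 0, "rz": 0}
  ],
  "gripper": 0.02,
  "force": 50
}}

```text
time: 59.42
position: [0.4837, -0.403, 0.0305]
tool_rot: [0.652, 0.758, 0.0, -0.0]
ft_force: [-2.8, -1.2, 1.7]
grip_width: 0.0103
```

```bash
python3 - <<'E'
from h import *
state()
E
```

```text
t 59.42 p [ 0.4837 -0.403   0.0305] psi 8.6 tau 0.0 F [-2.8 -1.2  1.7] w 0.0103 q [-0.87  0.82  1.55  0.    0.77 -1.02]
```

Gripped at 10.3 mm. I lift and measure where the hole sits relative to the tool.

{"method": "step_arm", "body": {
  "targets": [
    {"dx": 0, "dy": 0, "dz": -0.02, "rx": 0, "ry": 0, "rz": 0},
    {"dx": 0, "dy": 0, "dz": -0.06, "rx": 0, "ry": 0, "rz": 0},
    {"dx": 0, "dy": 0, "dz": -0.1, "rx": 0, "ry": 0, "rz": 0},
    {"dx": 0, "dy": 0, "dz": -0.13, "rx": 0, "ry": 0, "rz": 0},
    {"dx": 0, "dy": 0, "dz": -0.13, "rx": 0, "ry": 0, "rz": 0}
  ]
}}

```text
time: 60.05
position: [0.4851, -0.4044, 0.164]
tool_rot: [0.652, 0.758, -0.0, 0.003]
ft_force: [0.3, 0.4, -3.5]
grip_width: 0.0098
```

```bash
python3 - <<'E'
from h import *
state()
c=snap('wrist','w33.png'); t=snap('top','t33.png')
cv2.imwrite('pics/w33c.png',cv2.resize(c['img'][60:250,230:430],None,fx=4,fy=4,interpolation=cv2.INTER_CUBIC)[:600])
delta((.58,-.15,.17),2,0)
E
```

```text
t 60.05 p [ 0.4851 -0.4044  0.164 ] psi 8.6 tau -0.3 F [ 0.3  0.4 -3.5] w 0.0098 q [-0.87  0.62  1.49  0.    1.02 -1.02]
to [ 0.58 -0.15  0.17] psi 2 tau 0 | d [235.2 133.2  -9.6] mm  r [-0.03 -0.05  6.55] |d| 0.27 ang 6.6
```

View pics/w33.png

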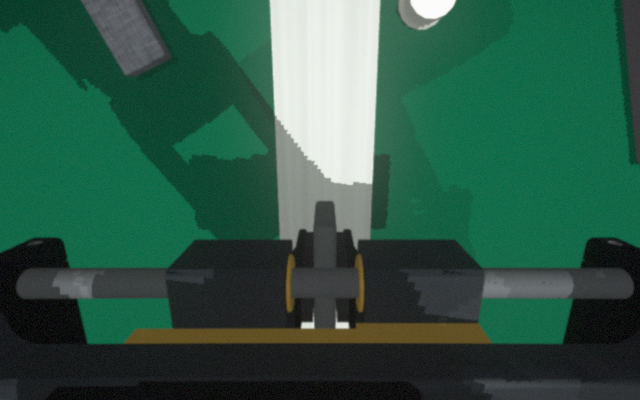

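```bash
python3 - <<'E'
from h import *
c=dict(np.load('pics/w33.npz')); o=telemetry.get_obs()
Rt=Rot.from_quat(o['tool_rot']).as_matrix(); p=o['position']
T=lambda u,v,dz: (Rt.T@(unp(c,u,v,p[2]+dz)-p)*1000).round(1)
print('fin far end',T(325,202,.0155))
g=c['img'].astype(int)
for row in (20,60,100,140,200):
    r=g[row]; w=(r[:,2]>90)&(abs(r[:,1]-r[:,2])<25)  # white/grey
    xs=np.where(w[240:400])[0]+240
    print(row,xs.min(),xs.max(),T(xs.min()-.5,row,-.0245),T(xs.max()+.5,row,-.0245))
cv2.imwrite('pics/w33f.png',cv2.resize(g[180:250,280:370].astype(np.uint8),None,fx=8,fy=8,interpolation=cv2.INTER_CUBIC))
# same fin in w32 (before grasp), tool frame check
t=dict(np.load('pics/t33.npz')); cv2.imwrite('pics/t33c.png',cv2.resize(t['img'][150:250,390:560],None,fx=4,fy=4,interpolation=cv2.INTER_CUBIC))
E
```

```text
fin far end [ 33.4   2.  -15.5]
20 271 379 [109.6 -23.2  24.6] [109.7  27.5  24.6]
60 273 377 [ 92.4 -23.1  24.6] [92.4 27.4 24.6]
100 274 375 [ 74.  -23.4  24.6] [74.  27.3 24.6]
140 275 374 [ 54.3 -23.8  24.6] [54.3 27.7 24.5]
200 278 371 [ 22.  -23.5  24.5] [22.  27.5 24.5]
```

View pics/w33f.png

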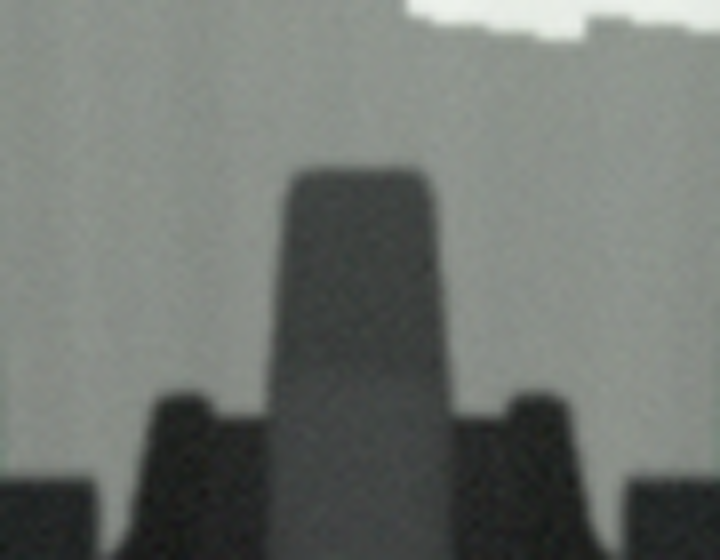

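View pics/t33c.png

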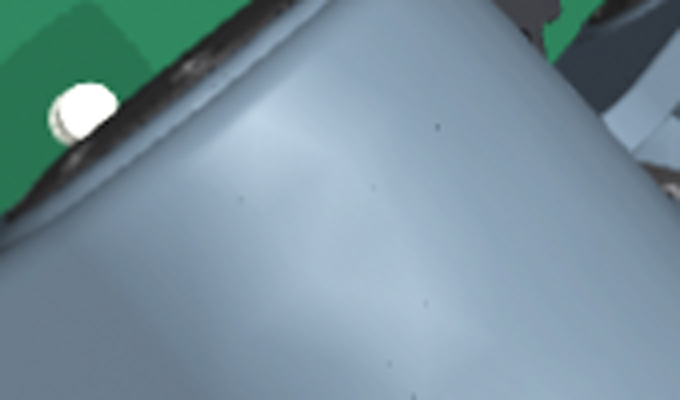

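```bash
python3 - <<'E'
from h import *
c=dict(np.load('pics/w33.npz')); o=telemetry.get_obs()
Rt=Rot.from_quat(o['tool_rot']).as_matrix(); p=o['position']
T=lambda u,v,dz: (Rt.T@(unp(c,u,v,p[2]+dz)-p)*1000).round(1)
print('fin far base',T(325,201.2,-.0245),'far top',T(325,226.3,.0155))
c=dict(np.load('pics/w32.npz')); a=np.radians(8.4); d=np.array([np.sin(a),-np.cos(a)])
f=unp(c,329,163,.006); print('w32 fin far base',f,'centre',f[:2]+.03*d)
# camera bias along tool x from held modules
for fn,p,row,e,off in [('w8',(.6382,.0914,.0753),156.5,.0187,.0127),('w21',(.6368,.0102,.0757),158.5,.0172,.0125),('w27',(.6354,-.0724,.0858),159,.0169,.0117)]:
    c=dict(np.load(f'pics/{fn}.npz')); m=unp(c,325,row,p[2]+.013-off); print(fn,'meas along y',m[1]-p[1],'expect',.035+e, 'x',m[0]-p[0]-.0010)
E
```

```text
fin far base [21.3  2.2 24.5] far top [ 22.6   2.  -15.5]
w32 fin far base [ 0.47981061 -0.37891466  0.006     ] centre [ 0.4841931  -0.40859283]
w8 meas along y 0.05259104766441601 expect 0.053700000000000005 x 0.0009829418704587764
w21 meas along y 0.05138825225993453 expect 0.0522 x 0.0006000143656340615
w27 meas along y 0.05104293609493338 expect 0.0519 x 0.000607363656513816
```

The fin's far end shows the bar's centre 6 mm behind the TCP, with a lateral camera bias of +2 mm because the fin has to lie at the jaw centre. I carry the bar over the carrier.

```bash
python3 - <<'E'
from h import *
delta((.6376,.0324,.15),-1.05,0)
E
```

```text
to [0.6376 0.0324 0.15  ] psi -1.05 tau 0 | d [407.  217.3  10.6] mm  r [-0.03 -0.05  9.6 ] |d| 0.461 ang 9.6
```

{"method": "step_arm", "body": {
  "targets": [
    {"dx": 0.025, "dy": 0.013, "dz": 0, "rx": 0, "ry": 0, "rz": 0.6},
    {"dx": 0.07, "dy": 0.037, "dz": 0, "rx": 0, "ry": 0, "rz": 1.6},
    {"dx": 0.12, "dy": 0.064, "dz": 0, "rx": 0, "ry": 0, "rz": 2.8},
    {"dx": 0.17, "dy": 0.09, "dz": 0, "rx": 0, "ry": 0, "rz": 4},
    {"dx": 0.215, "dy": 0.115, "dz": 0, "rx": 0, "ry": 0, "rz": 5}
  ]
}}

```text
time: 60.78
position: [0.564, -0.1701, 0.1582]
tool_rot: [0.685, 0.728, -0.0, -0.003]
ft_force: [0.4, -0.1, -2.4]
grip_width: 0.0098
```

```bash
python3 - <<'E'
from h import *
state()
delta((.6376,.0324,.15),-1.05,0)
E
```

```text
t 60.77 p [ 0.564  -0.1701  0.1582] psi 3.5 tau 0.2 F [ 0.4 -0.1 -2.4] w 0.0098 q [-0.48  0.59  1.6   0.    0.96 -0.54]
to [0.6376 0.0324 0.15  ] psi -1.05 tau 0 | d [197.6  85.9   8.5] mm  r [-0.27 -0.19  4.57] |d| 0.216 ang 4.6
```

{"method": "step_arm", "body": {
  "targets": [
    {"dx": 0.045, "dy": 0.02, "dz": 0, "rx": -0.1, "ry": 0, "rz": 1},
    {"dx": 0.09, "dy": 0.04, "dz": 0.002, "rx": -0.2, "ry": -0.1, "rz": 2},
    {"dx": 0.135, "dy": 0.06, "dz": 0.005, "rx": -0.3, "ry": -0.2, "rz": 3.2},
    {"dx": 0.175, "dy": 0.077, "dz": 0.008, "rx": -0.3, "ry": -0.2, "rz": 4.2},
    {"dx": 0.198, "dy": 0.086, "dz": 0.0085, "rx": -0.3, "ry": -0.2, "rz": 4.6}
  ]
}}

```text
time: 61.4
position: [0.6364, 0.0355, 0.1472]
tool_rot: [0.713, 0.701, -0.001, -0.002]
ft_force: [0.7, -0.9, -3.6]
grip_width: 0.0094
```

```bash
python3 - <<'E'
from h import *
state()
delta((.6376,.0324,.103),-1.05,0)
E
```

```text
t 61.4 p [0.6364 0.0355 0.1472] psi -1.0 tau 0.0 F [ 0.7 -0.9 -3.6] w 0.0094 q [-0.12  0.66  1.48  0.    1.01 -0.1 ]
to [0.6376 0.0324 0.103 ] psi -1.05 tau 0 | d [-3.1  1.4 44.2] mm  r [-0.25 -0.05  0.07] |d| 0.044 ang 0.3
```

{"method": "step_arm", "body": {
  "targets": [
    {"dx": -0.002, "dy": 0.001, "dz": 0.015, "rx": -0.2, "ry": 0, "rz": 0},
    {"dx": -0.003, "dy": 0.0014, "dz": 0.03, "rx": -0.25, "ry": 0, "rz": 0.1},
    {"dx": -0.003, "dy": 0.0014, "dz": 0.044, "rx": -0.25, "ry": 0, "rz": 0.1},
    {"dx": -0.003, "dy": 0.0014, "dz": 0.044, "rx": -0.25, "ry": 0, "rz": 0.1},
    {"dx": -0.003, "dy": 0.0014, "dz": 0.044, "rx": -0.25, "ry": 0, "rz": 0.1}
  ]
}}

```text
time: 62.02
position: [0.6378, 0.0318, 0.1033]
tool_rot: [0.714, 0.7, 0.0, -0.0]
ft_force: [-0.2, -0.6, -2.7]
grip_width: 0.0096
```

```bash
python3 - <<'E'
from h import *
state()
w=snap('wrist','w34.png');s=snap('side','s34.png');t=snap('top','t34.png')
cv2.imwrite('pics/t34c.png',cv2.resize(t['img'][110:180,230:390],None,fx=5,fy=5,interpolation=cv2.INTER_CUBIC))
cv2.imwrite('pics/s34c.png',cv2.resize(s['img'][150:280,220:350],None,fx=4.5,fy=4.5,interpolation=cv2.INTER_CUBIC))
E
```

```text
t 62.02 p [0.6378 0.0318 0.1033] psi -1.1 tau 0.0 F [-0.2 -0.6 -2.7] w 0.0096 q [-0.13  0.72  1.5   0.    0.92 -0.11]
```

View pics/t34c.png

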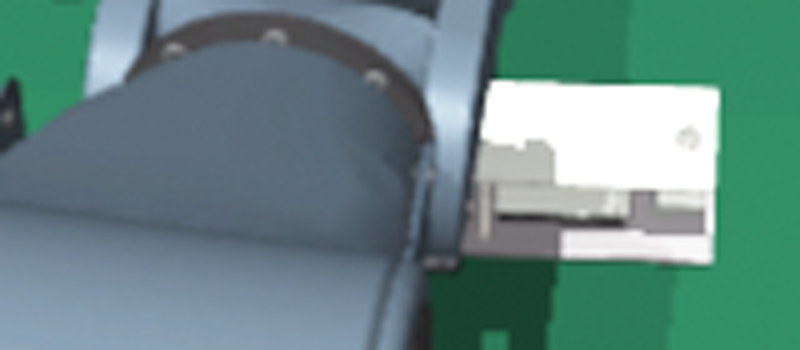

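View pics/s34c.png

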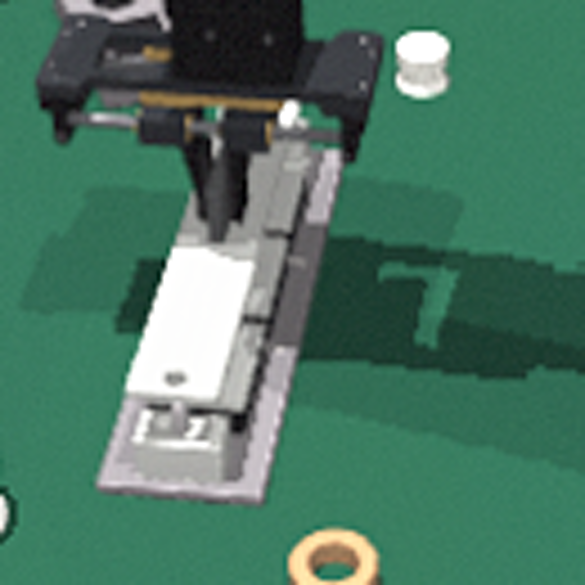

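View pics/w34.png

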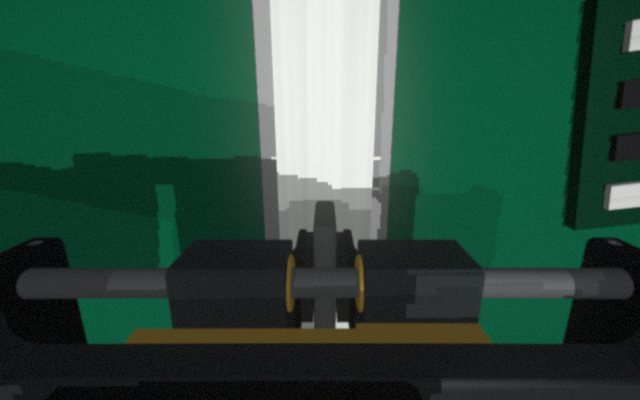

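```bash
python3 - <<'E'
from h import *
t=dict(np.load('pics/t34.npz')); t1=dict(np.load('pics/t31.npz')); s=dict(np.load('pics/s34.npz')); s1=dict(np.load('pics/s28.npz'))
print('hole- top cam',unp(t,230+689/5,110+137/5,.0765))
print('hole+ side cam',unp(s,220+175.5/4.5,150+378/4.5,.0765))
cv2.imwrite('pics/t31p.png',cv2.resize(t1['img'][125:165,350:385],None,fx=14,fy=14,interpolation=cv2.INTER_CUBIC))
cv2.imwrite('pics/s28p.png',cv2.resize(s1['img'][225:265,240:285],None,fx=14,fy=14,interpolation=cv2.INTER_CUBIC))
E
```

```text
hole- top cam [ 0.63502546 -0.11779001  0.0765    ]
hole+ side cam [0.63911316 0.17326874 0.0765    ]
```

View pics/t31p.png

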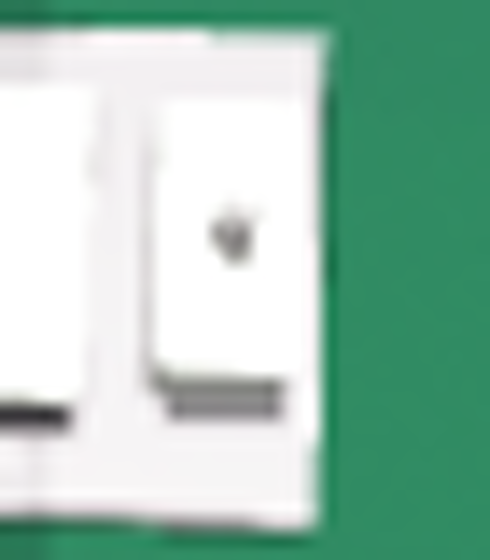

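View pics/s28p.png

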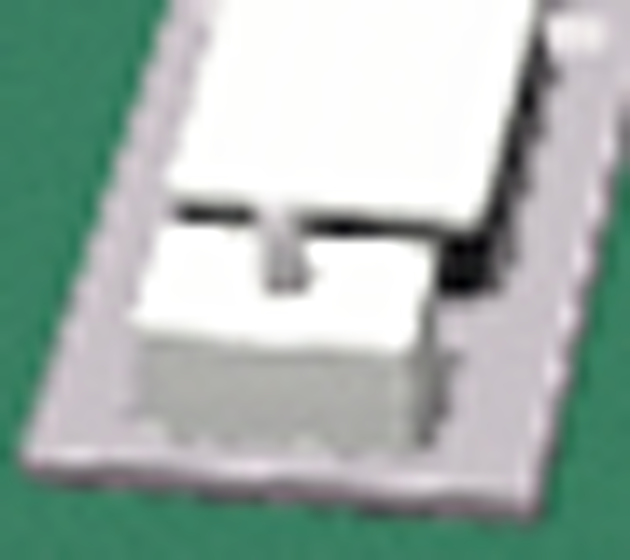

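```bash
python3 - <<'E'
from h import *
t1=dict(np.load('pics/t31.npz')); s1=dict(np.load('pics/s28.npz'))
print('pin- top cam',unp(t1,350+235/14,125+237/14,.038))
print('pin+ side cam',unp(s1,240+288/14,225+284/14,.038), unp(s1,240+287/14,225+278/14,.038))
E
```

```text
pin- top cam [ 0.63335639 -0.11945125  0.038     ]
pin+ side cam [0.6379735  0.17433647 0.038     ] [0.63844358 0.17284793 0.038     ]
```

```bash
python3 - <<'E'
from h import *
c=dict(np.load('pics/w8.npz')); cv2.imwrite('pics/w8c.png',cv2.resize(c['img'][95:165,240:410],None,fx=4.6,fy=4.6,interpolation=cv2.INTER_CUBIC))
t=dict(np.load('pics/t31.npz'))
E
```

```text
(no output)
```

View pics/w8c.png

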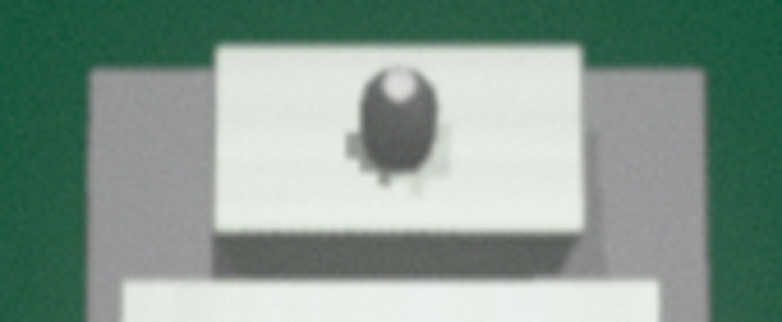

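```bash
python3 - <<'E'
from h import *
c=dict(np.load('pics/w8.npz'))
q=lambda u,v,z: unp(c,240+u/4.6,95+v/4.6,z)
n=q(399,233,.038);f=q(399,45,.038); print('block near',n,'far',f,'centre',(n+f)/2, 'depth',f[1]-n[1])
print('tip',q(399,84,.06)); 
m=q(391,283,.0756); print('module far edge',m,' true x ~', .6382+.0537*np.sin(np.radians(1.1)))
C=-c['R'].T@c['t']; print('cam',C, 'tool y of cam')
E
```

```text
block near [0.64160756 0.1578983  0.038     ] far [0.64208243 0.18336072 0.038     ] centre [0.64184499 0.17062951 0.038     ] depth 0.025462421773641192
tip [0.64166814 0.17081487 0.06      ]
module far edge [0.64018274 0.14398023 0.0756    ]  true x ~ 0.6392309026568633
cam [0.63916227 0.11332985 0.23490816] tool y of cam
```

```bash
python3 - <<'E'
from h import *
from scipy.spatial.transform import Rotation as Rot
def chk(fn,p,psi,tau):
    c=dict(np.load(f'pics/{fn}.npz')) if isinstance(fn,str) else fn
    Rt=pose(psi,tau); C=-c['R'].T@c['t']
    print(fn if isinstance(fn,str) else 'now',(Rt.T@(C-np.array(p))*1000).round(1), Rot.from_matrix(c['R']@Rt).as_rotvec(degrees=True).round(2))
chk('w8',(.6382,.0914,.0753),-1.1,20.0);chk('w9',(.6398,.0278,.2086),-1.1,19.9);chk('w21',(.6368,.0102,.0757),-1.1,20.0);chk('w27',(.6354,-.0724,.0858),-1.1,20)
chk('w30',(.6388,-.236,.2022),-1.1,0);chk('w31',(.6404,.0442,.2016),-1.1,0);chk('w32',(.4794,-.4052,.1382),8.3,0);chk('w33',(.4851,-.4044,.164),8.6,-.3);chk('w34',(.6378,.0318,.1033),-1.1,0)
o=telemetry.get_obs(); c=viewer.camera('wrist'); chk(c,o['position'],-1.05,0)
state()
E
```

```text
w8 [  75.2    0.5 -142.5] [ 12.64  12.52 -89.29]
w9 [  75.    -1.2 -141.9] [ 13.    12.14 -89.25]
w21 [  75.     0.4 -141.9] [ 12.61  12.6  -89.34]
w27 [  75.1    0.5 -141.8] [ 12.61  12.63 -89.37]
w30 [  75.4    0.3 -141.7] [ 12.62  12.52 -89.34]
w31 [ 7.540e+01 -1.000e-01 -1.418e+02] [ 12.69  12.42 -89.32]
w32 [  75.4    0.4 -141.8] [ 12.59  12.57 -89.29]
w33 [ 7.550e+01 -1.000e-01 -1.417e+02] [ 12.79  12.46 -89.4 ]
w34 [  75.3    0.4 -141.8] [ 12.57  12.54 -89.38]
now [  75.3    0.3 -141.8] [ 12.63  12.49 -89.4 ]
t 62.23 p [0.6381 0.0323 0.104 ] psi -1.1 tau 0.0 F [ 0.9  0.5 -3. ] w 0.0094 q [-0.12  0.72  1.5   0.    0.92 -0.11]
```

```bash
cat >> h.py <<'E'
_MR=Rot.from_rotvec([12.62,12.53,-89.35],degrees=True).as_matrix(); _MC=np.array([.0753,.0003,-.1418])
def raytool(c,u,v,zt):
    n=cv2.undistortPoints(np.array([[[u,v]]],float),c['K'],np.array([float(c['k1']),0,0,0,0.]))[0,0]
    d=_MR.T@np.array([n[0],n[1],1.]); return (_MC+d*(zt-_MC[2])/d[2])*1000
E
python3 - <<'E'
from h import *
c=dict(np.load('pics/w34.npz'))
for u,v,z in [(325,201.2,.0245),(325,226,-.0155),(325,157,-.02),(325,157,0.0),(326.74,125,.05),(325.5,20,.0245),(325.5,100,.0245),(325,215,0)]: print(u,v,z,raytool(c,u,v,z).round(2))
g=c['img'].astype(int)
for row in (20,60,100,130):
    r=g[row]; print(row,[i for i in range(240,400) if abs(r[i+1].sum()-r[i].sum())>90])
E
```

```text
325 201.2 0.0245 [24.79  0.7  24.5 ]
325 226 -0.0155 [ 26.24   0.61 -15.5 ]
325 157 -0.02 [ 55.62   0.58 -20.  ]
325 157 0.0 [52.39  0.63  0.  ]
326.74 125 0.05 [62.78  1.73 50.  ]
325.5 20 0.0245 [111.38   0.87  24.5 ]
325.5 100 0.0245 [76.37  0.91 24.5 ]
325 215 0 [25.62  0.65  0.  ]
20 [252, 378, 379, 397, 398]
60 [255, 271, 377, 395]
100 [257, 273, 375, 393]
130 [274, 374, 391]
```

```bash
python3 - <<'E'
from h import *
delta((.6375,.0314,.0925),-1.08,0)
E
```

```text
to [0.6375 0.0314 0.0925] psi -1.08 tau 0 | d [-0.9 -0.6 11.5] mm  r [ 0.09 -0.04 -0.01] |d| 0.012 ang 0.1
```

{"method": "step_arm", "body": {
  "targets": [
    {"dx": -0.001, "dy": -0.0006, "dz": 0.004, "rx": 0, "ry": 0, "rz": 0},
    {"dx": -0.001, "dy": -0.0006, "dz": 0.008, "rx": 0, "ry": 0, "rz": 0},
    {"dx": -0.001, "dy": -0.0006, "dz": 0.0115, "rx": 0, "ry": 0, "rz": 0},
    {"dx": -0.001, "dy": -0.0006, "dz": 0.0115, "rx": 0, "ry": 0, "rz": 0},
    {"dx": -0.001, "dy": -0.0006, "dz": 0.0115, "rx": 0, "ry": 0, "rz": 0}
  ]
}}

```text
time: 62.85
position: [0.6375, 0.0314, 0.0924]
tool_rot: [0.714, 0.7, 0.001, 0.0]
ft_force: [-0.4, -0.9, -3.1]
grip_width: 0.0097
```

```bash
python3 - <<'E'
from h import *
state()
s=snap('side','s35.png');t=snap('top','t35.png')
a=cv2.resize(t['img'][120:165,340:390],None,fx=10,fy=10,interpolation=cv2.INTER_CUBIC)
b=cv2.resize(s['img'][215:270,235:290],None,fx=9,fy=9,interpolation=cv2.INTER_CUBIC)
H=max(a.shape[0],b.shape[0]); f=np.zeros((H,a.shape[1]+b.shape[1],3),np.uint8); f[:a.shape[0],:a.shape[1]]=a; f[:b.shape[0],a.shape[1]:]=b[:H]
cv2.imwrite('pics/f35.png',f[:600,:800] if f.shape[1]<=800 else cv2.resize(f,None,fx=.78,fy=.78)); print(f.shape)
E
```

```text
t 62.85 p [0.6375 0.0314 0.0924] psi -1.1 tau 0.0 F [-0.4 -0.9 -3.1] w 0.0097 q [-0.13  0.73  1.51  0.    0.9  -0.11]
(495, 995, 3)
```

View pics/f35.png

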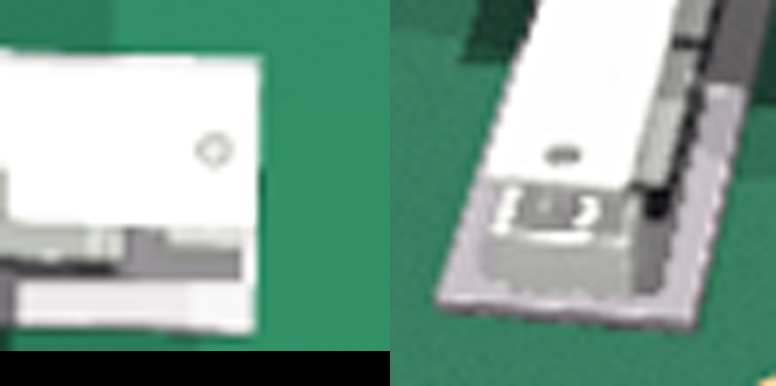

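In the side crop the +y hole at (563,155) shows something grey inside it, over the block. In the top crop the −y hole is at (213,150). I lower slowly and watch the force.

{"method": "step_arm", "body": {
  "targets": [
    {"dx": 0, "dy": 0, "dz": 0.002, "rx": 0, "ry": 0, "rz": 0},
    {"dx": 0, "dy": 0, "dz": 0.004, "rx": 0, "ry": 0, "rz": 0},
    {"dx": 0, "dy": 0, "dz": 0.006, "rx": 0, "ry": 0, "rz": 0},
    {"dx": 0, "dy": 0, "dz": 0.007, "rx": 0, "ry": 0, "rz": 0},
    {"dx": 0, "dy": 0, "dz": 0.007, "rx": 0, "ry": 0, "rz": 0}
  ]
}}

```text
time: 63.58
position: [0.6375, 0.0314, 0.0854]
tool_rot: [0.714, 0.7, 0.001, 0.0]
ft_force: [0.2, -0.1, -3.6]
grip_width: 0.0095
```

```bash
python3 - <<'E'
from h import *
state(); print(telemetry.get_obs()['moment'])
E
```

```text
t 63.58 p [0.6375 0.0314 0.0854] psi -1.1 tau 0.0 F [ 0.2 -0.1 -3.6] w 0.0095 q [-0.13  0.74  1.51  0.    0.88 -0.11]
[-0.05843178  0.08565242 -0.00124656]
```

{"method": "step_arm", "body": {
  "targets": [
    {"dx": 0, "dy": 0, "dz": 0.002, "rx": 0, "ry": 0, "rz": 0},
    {"dx": 0, "dy": 0, "dz": 0.004, "rx": 0, "ry": 0, "rz": 0},
    {"dx": 0, "dy": 0, "dz": 0.006, "rx": 0, "ry": 0, "rz": 0},
    {"dx": 0, "dy": 0, "dz": 0.008, "rx": 0, "ry": 0, "rz": 0},
    {"dx": 0, "dy": 0, "dz": 0.008, "rx": 0, "ry": 0, "rz": 0}
  ]
}}

```text
time: 64.2
position: [0.6374, 0.0314, 0.0772]
tool_rot: [0.714, 0.7, 0.001, 0.0]
ft_force: [-0.2, -0.8, -3.4]
grip_width: 0.0098
```

```bash
python3 - <<'E'
from h import *
state(); print(telemetry.get_obs()['moment'])
E
```

```text
t 64.2 p [0.6374 0.0314 0.0772] psi -1.1 tau 0.0 F [-0.2 -0.8 -3.4] w 0.0098 q [-0.13  0.75  1.52  0.    0.87 -0.11]
[-0.10093671  0.0533199  -0.007586  ]
```

The bar has gone over both pins freely. Down the last 9 mm to the blocks.

{"method": "step_arm", "body": {
  "targets": [
    {"dx": 0, "dy": 0, "dz": 0.003, "rx": 0, "ry": 0, "rz": 0},
    {"dx": 0, "dy": 0, "dz": 0.006, "rx": 0, "ry": 0, "rz": 0},
    {"dx": 0, "dy": 0, "dz": 0.008, "rx": 0, "ry": 0, "rz": 0},
    {"dx": 0, "dy": 0, "dz": 0.009, "rx": 0, "ry": 0, "rz": 0},
    {"dx": 0, "dy": 0, "dz": 0.0095, "rx": 0, "ry": 0, "rz": 0}
  ]
}}

```text
time: 64.82
position: [0.6373, 0.0314, 0.0686]
tool_rot: [0.714, 0.7, 0.001, 0.0]
ft_force: [-2.2, 0.8, 6.4]
grip_width: 0.0094
```

```bash
python3 - <<'E'
from h import *
state(); print(telemetry.get_obs()['moment'])
s=snap('side','s36.png');t=snap('top','t36.png')
a=cv2.resize(t['img'][120:165,340:390],None,fx=10,fy=10,interpolation=cv2.INTER_CUBIC)
b=cv2.resize(s['img'][215:270,235:290],None,fx=9,fy=9,interpolation=cv2.INTER_CUBIC)
f=np.zeros((500,a.shape[1]+b.shape[1],3),np.uint8); f[:a.shape[0],:a.shape[1]]=a; f[:b.shape[0],a.shape[1]:]=b
cv2.imwrite('pics/f36.png',cv2.resize(f,None,fx=.78,fy=.78))
E
```

```text
t 64.83 p [0.6373 0.0314 0.0686] psi -1.1 tau 0.0 F [-2.2  0.8  6.4] w 0.0094 q [-0.13  0.77  1.52  0.    0.85 -0.11]
[-0.08097863  0.58158606 -0.01530497]
```

View pics/f36.png

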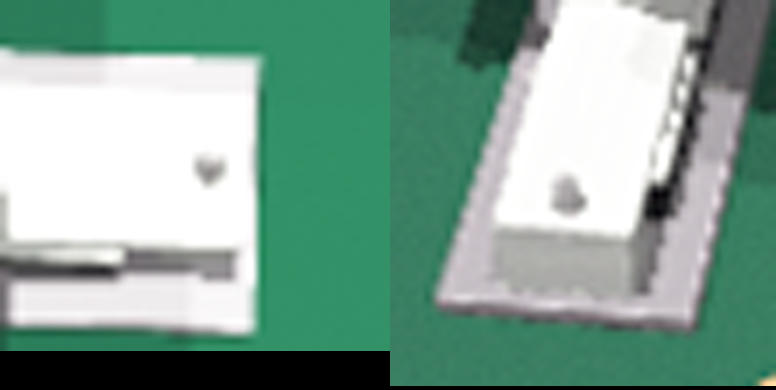

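Contact came at TCP z 0.0686 against 0.0685 predicted, and both pins show through the holes at (210,170) and (568,195). I release and go up.

{"method": "step_arm", "body": {
  "targets": [
    {"dx": 0, "dy": 0, "dz": 0, "rx": 0, "ry": 0, "rz": 0},
    {"dx": 0, "dy": 0, "dz": 0, "rx": 0, "ry": 0, "rz": 0},
    {"dx": 0, "dy": 0, "dz": 0, "rx": 0, "ry": 0, "rz": 0},
    {"dx": 0, "dy": 0, "dz": 0, "rx": 0, "ry": 0, "rz": 0},
    {"dx": 0, "dy": 0, "dz": -0.003, "rx": 0, "ry": 0, "rz": 0}
  ],
  "gripper": 0.5
}}

```text
time: 65.55
position: [0.6371, 0.0314, 0.0713]
tool_rot: [0.714, 0.7, 0.0, -0.0]
ft_force: [-0.9, 0.0, -0.4]
grip_width: 0.0425
```

{"method": "step_arm", "body": {
  "targets": [
    {"dx": 0, "dy": 0, "dz": -0.03, "rx": 0, "ry": 0, "rz": 0},
    {"dx": 0, "dy": 0, "dz": -0.06, "rx": 0, "ry": 0, "rz": 0},
    {"dx": 0, "dy": 0, "dz": -0.1, "rx": 0, "ry": 0, "rz": 0},
    {"dx": 0, "dy": -0.05, "dz": -0.15, "rx": 0, "ry": 0, "rz": 0},
    {"dx": -0.02, "dy": -0.1, "dz": -0.17, "rx": 0, "ry": 0, "rz": 0}
  ]
}}

```text
time: 66.18
position: [0.5392, 0.014, 0.2428]
tool_rot: [0.713, 0.701, 0.002, 0.002]
ft_force: [0.8, -0.8, 0.5]
grip_width: 0.0432
```

{"method": "step_arm", "body": {
  "targets": [
    {"dx": -0.06, "dy": -0.01, "dz": 0, "rx": 0, "ry": 0, "rz": 0},
    {"dx": -0.12, "dy": -0.02, "dz": 0, "rx": 0, "ry": 0, "rz": 0},
    {"dx": -0.18, "dy": -0.03, "dz": 0, "rx": 0, "ry": 0, "rz": 0},
    {"dx": -0.24, "dy": -0.04, "dz": 0, "rx": 0, "ry": 0, "rz": 0},
    {"dx": -0.3, "dy": -0.05, "dz": 0, "rx": 0, "ry": 0, "rz": 0}
  ]
}}

```text
time: 66.8
position: [0.4836, -0.287, 0.243]
tool_rot: [0.713, 0.701, 0.002, 0.002]
ft_force: [0.3, -0.9, 0.4]
grip_width: 0.0434
```

```bash
python3 - <<'E'
from h import *
state()
s=snap('side','s37.png');t=snap('top','t37.png'); snap('wrist','w37.png')
a=cv2.resize(t['img'][110:180,230:390],None,fx=5,fy=5,interpolation=cv2.INTER_CUBIC)
cv2.imwrite('pics/t37c.png',a)
b=cv2.resize(s['img'][160:280,220:340],None,fx=5,fy=5,interpolation=cv2.INTER_CUBIC); cv2.imwrite('pics/s37c.png',b)
E
```

```text
t 66.8 p [ 0.4836 -0.287   0.243 ] psi -1.0 tau -0.0 F [ 0.3 -0.9  0.4] w 0.0434 q [-0.74  0.44  1.59  0.    1.1  -0.72]
```

View pics/t37.png

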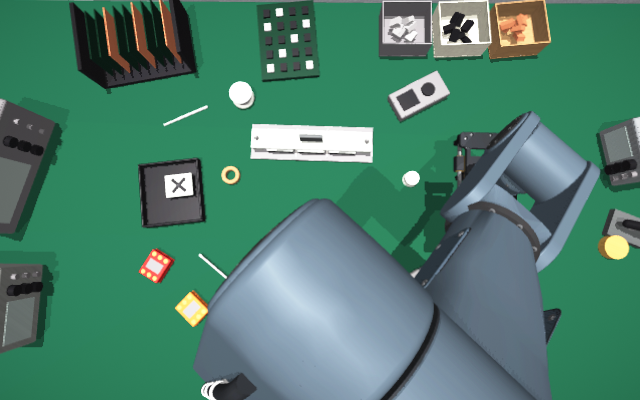

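View pics/t37c.png

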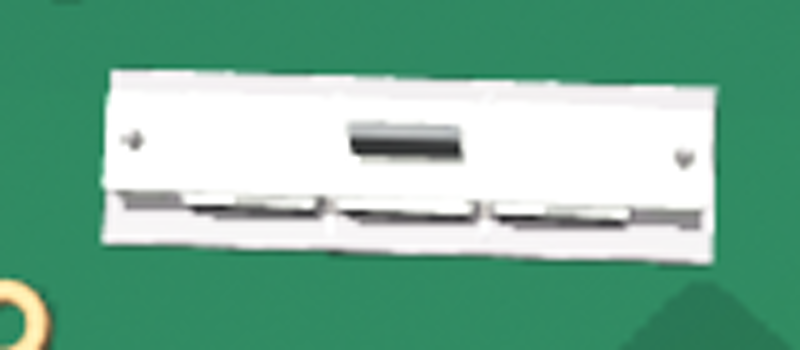

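View pics/s37c.png

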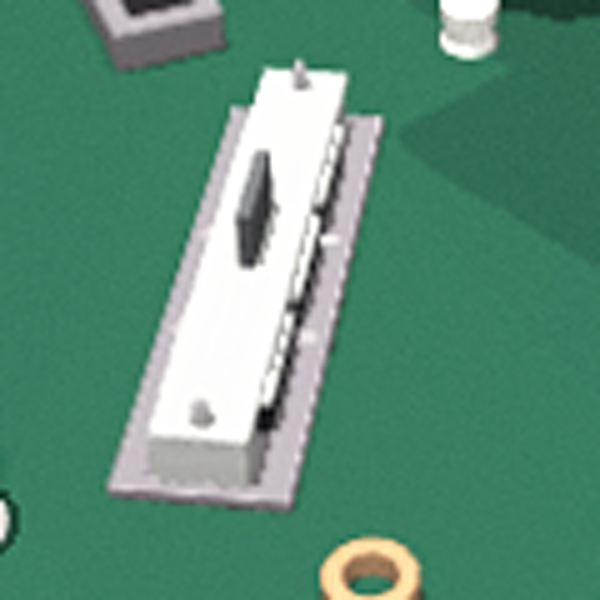

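The bar sits over both pins, at (132,140) and (684,158) in the top crop, and the three plates show under its edge. One check of flatness by depth, then I hand in.

```bash
python3 - <<'E'
from h import *
t=dict(np.load('pics/t37.npz')); W=cloud(t)
for name,ys in [('+y end',(.10,.16)),('-y end',(-.10,-.05))]:
    m=(W[...,1]>ys[0])&(W[...,1]<ys[1])&(W[...,0]>.622)&(W[...,0]<.652)
    print(name,np.nanmedian(W[...,2][m]).round(4),m.sum())
m=(W[...,1]>.38)&(W[...,1]<.42)&(W[...,0]>.48)&(W[...,0]<.51); print('reject top',np.nanmedian(W[...,2][m]).round(4))
print(robot.hand_in())
E
```

```text
+y end 0.0425 253
-y end 0.0427 208
reject top 0.0289
the job is handed in; nothing more can be done
None
```

All four modules are turned baseplate up, the retaining bar is seated on the carrier, and the job was handed in at about 67 s.

**Modules:** I turned each one in two quarter turns, standing it on its end in between so the side camera could show its plate. The second module carried the cross and lies flat in the reject tray, cross up. The other three lie in one row along the carrier's centre line.

**Bar:** It went over both pins without touching them and stopped on the blocks at TCP height 0.0686 m, against 0.0685 m expected. Both pins show through the holes in the last pictures.

**Last checks:**
- **Bar height:** the top measures 42.5 mm at one end and 42.7 mm at the other. Nominal is 44 mm, so it is level and about 1.5 mm low, within the camera's calibration.
- **Reject height:** its top measures 28.9 mm against 31 mm nominal, slightly beyond the 2 mm calibration figure. It looks flat in the pictures.
- **Bystanders:** the tape, jar, spool, tweezers, meter and the red and orange modules look unmoved. The arm hid the brush and most of the screwdriver in the final top view, so I did not check those two at the end.

**Slip and disagreements:**
- My first move had its shift in millimetres instead of metres. The tool moved and came back with no contact.
- The cameras disagreed by 1–2 mm on where the pins and the bar's holes were. I used the wrist camera's positions, corrected by the known positions of held parts.
- I noticed no knocked parts and no slackened grip.

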